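Slide the battery pack into its charging dock and start the charge

ROBOT

A 6-joint arm with a two-finger parallel gripper is mounted at the origin on the work surface. World frame = base frame: x ahead of the robot, y to its left, z up, the work surface at z = 0. Lengths are in m, angles in rad, forces in N, time in s.
With the tool pointing down it reaches from about 0.4 to 0.825 m from the base axis. Payload 7 kg.
Tool frame: the origin (TCP) lies midway between the tips of the shut fingers; the grasp point (between the pads) lies 19 mm behind it; y points along the fingers, z is the direction in which the jaws open and shut, and the axes are right-handed (so a half turn about y gives the same grasp; the last joint's range is limited). The gripper opens to 88 mm and grips with 3 to 60 N. Pads are 19 mm wide; open, the fingers measure 130 mm over their backs; the gripper's body (78 mm by 193 mm) begins 47 mm behind the grasp point.
Start: joints at [-0.827, 0.359, 0.012, 0, -1.224, -0.288], TCP at [0.297, -0.606, 0.227] pointing down, gripper open.
Joint ranges: [-3.07, 3.07], [-1.43, 2.12], [-1.02, 1.25], [-3.03, 1.67], [-3.05, -0], [-3.03, 3.03]. Speed limits (rad/s): [2.39, 2.39, 3.01, 3.14, 3.14, 3.14].

INTERFACE

Orientations are given as [roll, pitch, yaw] about the fixed x, y, z axes, in that order (R = Rz(yaw) Ry(pitch) Rx(roll)).
In Python, from station import arm gives the robot as it stands.
- The arm moves only by the tool move_arm, never from a script. Its argument "deltas" is a list of rows, each an object with "dp": the shift along the tool's x, y, z in mm, a list of three; "rotation": the turn, a rotation vector about the tool's x, y, z in degrees, a list of three. A call has 1 to 5 rows; each row shifts and turns the pose as measured when the row begins, along the tool's axes as they then stand; what a row does not reach is not made up. A row lasts 1/12 s, in which the tool goes at most 41.7 mm and 7.16 degrees, less where a joint would pass 70% of its speed; a pose out of reach is approached as far as the arm can. A call is refused whole if a number of a shift passes 41.7 or a number of a turn 7.16, either way. A call with a gripper value outside its range is refused whole. "jaw" is the closure in counts, from 0 (fully open) to 255 (shut), set as the call begins (left out, the last holds). The fingers move at their own pace and stop on an object; "squeeze" is the grip in N (left out, the last holds). Time passes only in rows, so rows that do not move let the fingers close. It gives the time, the measured TCP pose, the force and the opening at its end, in the units of the state.
- arm.get_state(): the state, without advancing time (a new reading comes with each control period).
- arm.grab_frame(name): name is "side" or "top"; returns a dict with "pixels" (480x640x3 uint8, red, green, blue), "z_map" (480x640 float32, m along the optical axis (not along the pixel's ray), 0 where there is no reading), "fx", "fy", "cx", "cy" (pixels), "cam_to_world" (4x4, takes a point from camera to world coordinates). Camera axes: x right, y down, z forward; pixel columns grow to the right and rows downward; lengths in m; the calibration is good to about 2 mm. A picture is of the moment at which its call begins.
- arm.job_done(): hands the job in, once; it reports no verdict.
The state is a dict: "t": time; "q": joint angles; "qd": joint speeds; "joint_efforts": joint torques, N m; "eef_pos": TCP position; "ee_rot": TCP orientation; "force": force on the tool from outside, world axes, zero at the start; "moment": the same for the moment, N m; "width": finger opening in m.
Only numpy, scipy, OpenCV 4.12 (cv2) and the standard library are available. Lean on these libraries where they do the work, as an engineer would, in place of code of your own. Each camera call takes 0.05 s, during which the arm holds its last target.

TASK

Put the heavy battery pack on charge without picking it up: with the fingertips push it low, near its base, so that it slides upright along the bench without rocking over, squarely into the bay of the charging dock until its back is fully home against the bay's stop. Then press the green start button on the dock all the way down and let go. Never grip or lift the pack, and leave the other things on the bench where they are.

Things in the scene. Friction and masses are not known exactly. Their poses are not given: they have to be found in the camera images.
- pack: Heavy battery pack, an upright dark grey box with a blue cap: 48 deep (its x) x 72 wide (y) x 92 mm tall, 0.68 to 0.96 kg, centre of mass half-way up. Origin: centre of its underside, z up. Its +x face (two brass pads) goes into the bay first; its -x face (blank white plate) looks towards the robot. Friction on the bench 0.5 to 0.7: pushed higher than about 30 mm above the bench it may tip instead of sliding.
- pack_handle (a point): Middle of the black carrying-handle bar on top of the pack (along the pack's y, 60 mm long, 8 mm thick, 106 mm above the bench). Not to be used: the pack is only pushed.
- dock: Charging dock, grey and black, fixed to the bench. Origin: on the bench, at the foot of the bay's back stop, in the middle of the bay; x points into the bay (away from the robot), y to the left, z up. The stop is the face x = 0 of a block 130 mm wide and 84 mm tall. The bay has no floor: the pack slides on the bench. Home: pack origin at x = -24 mm, y = 0 (4 mm play each side), axes alike.
- bay_mouth (a point): On the bench in the middle of the bay's mouth, dock x = -69 mm, where the bay is about 104 mm wide. From here two flared lead-ins narrow to 80 mm at x = -31 mm, then two straight side cheeks run to the stop. Lead-ins and cheeks are 32 mm tall and about 10 mm thick.
- contacts (a joint): Two sprung brass contacts in the bay's stop, travel in m: 0 free (6 mm out of the stop), 0.006 pushed in flush by a pack that is home. About 1 N in all, too weak to push the pack back.
- start_top (a point): Centre of the top of the round green start button, 26 mm across, pressed straight down. It is on the dock's console, a block 50 mm tall right of the bay (dock x = -45 to 55 mm, y = -51 to -171 mm).
- start (a joint): Travel of the start button in m: 0 released, 0.006 fully down (about 4 N); it springs back.
- meter: Handheld multimeter lying face up, 170 x 82 x 36 mm (bystander). Origin: centre of its underside.
- flux: Small green flux bottle, standing, 26 mm across, 62 mm tall (bystander). Origin: centre of its underside.
- spool: Solder spool standing on its flange, 54 mm across, 40 mm tall (bystander). Origin: centre of its underside.
- driver: Screwdriver lying down, 170 mm long, red handle (bystander).
- tray: Clear divided parts tray, 130 x 90 x 35 mm (bystander). Origin: centre of its underside.
- board: Green circuit board lying flat, 100 x 80 mm, up to 18 mm tall (bystander). Origin: centre of its underside.
Not all that is in view belongs to the job. There is more than one size of the pack; the job needs the smallest.

How it is judged:
On the way, in this order (a step that is already met when the one before it is completed fails the run):
1. the pack has been slid fully home in the bay, upright and square (x of pack in the frame of dock above -0.028 m and y of pack in the frame of dock between -0.006 and 0.006 m and angle between the x axis of pack and the x axis of dock, either way round below 0.12 rad and angle between pack's own z axis and vertical below 0.05 rad), for 0.2 s.
2. then the start button is pressed all the way down (value of joint start above 0.0045 m).
3. and let go (value of joint start below 0.001 m), for 0.1 s.
At the end, for the whole second after the job is handed in: The pack stands upright on the bench in the bay, its back within 4 mm of the stop, within 6 mm of the bay's middle and about 7 degrees of square, at rest; the start button has been pressed after that and is released (all of step 1 and height (world z) of pack below 0.003 m and linear speed of pack below 0.01 m/s and value of joint start below 0.001 m); the robot touches nothing.
It fails at once if the pack rocks over by more than about 10 degrees (angle between pack's own z axis and vertical above 0.18 rad).
It fails at once if the pack is lifted off the bench (height (world z) of pack above 0.008 m).
It fails at once if the pack is pinched between the fingers (pressed on two opposite sides at once) or taken by its handle ((contact force between the fingers and pack_c1 above 4 N and contact force between the fingers and pack_c2 above 4 N) or (contact force between the fingers and pack_c3 above 4 N and contact force between the fingers and pack_c4 above 4 N) or contact force between the fingers and pack_c5 above 4 N or contact force between the fingers and pack_c6 above 4 N or contact force between the fingers and pack_c7 above 4 N).
It fails at once if the start button is pressed before the pack is home (value of joint start above 0.003 m and x of pack in the frame of dock below -0.034 m).
It fails at once if a bystander is shifted by more than 25 mm or knocked over (distance of any of meter, flux, spool, driver, tray, board from where it was at the start of the episode above 0.025 m or angle between any of flux, spool's own z axis and vertical above 0.6 rad).
It also fails if it takes over 67 s, if anything falls off the work surface, if the arm or the gripper's body presses on something with over 40 N, if the wrist force passes 120 N, or if a joint passes its speed limit or range.

## Working session

There is one attempt and no reset: what is moved stays moved. The work goes in short steps, Python scripts to look and compute and a tool call to move; the robot and the scene stay as the last step left them, time stands still between calls to the robot, and variables do not carry over. Pictures are saved under pics/ and viewed, and the job is handed in when it is done.

Besides the shell and the picture viewer there is one more tool, called after "Emit:" as name(argument=value, ...), one argument or row to a line, values as JSON. move_arm: Moves the arm, as the interface text tells. Its arguments: {"type":"object","properties":{"deltas":{"type":"array","items":{"type":"object","properties":{"dp":{"type":"array","items":{"type":"number"}},"rotation":{"type":"array","items":{"type":"number"}}}}},"jaw":{"type":"number"},"squeeze":{"type":"number"}},"required":["deltas"]}

```bash
mkdir -p pics; ls
python3 - <<'E'
from station import arm
import cv2,numpy as np
print(arm.get_state())
for n in("side","top"):
    f=arm.grab_frame(n); cv2.imwrite(f"pics/{n}0.png",f["pixels"][:,:,::-1]); np.savez(f"{n}0.npz",**f)
    print(n,f["fx"],f["cx"],f["cy"],f["cam_to_world"].round(3))
E
```

```text
pics
{'t': 0.0, 'q': array([-8.26881244e-01,  3.59371592e-01,  1.10696005e-02, -3.65884974e-04,
       -1.22411973e+00, -2.88113472e-01]), 'qd': array([-1.60517675e-03,  6.95351445e-04,  9.26903365e-06, -3.25768829e-04,
        1.27148197e-06,  5.38552911e-04]), 'joint_efforts': array([-2.06936024e-04, -5.82725823e+01,  2.93055815e+01,  6.99714750e+00,
        6.93383030e-03, -1.37544289e-04]), 'eef_pos': array([ 0.29689216, -0.60564942,  0.22563443]), 'ee_rot': array([-1.56914019e+00,  1.32111599e-04,  4.55677122e-01]), 'force': array([0.26365585, 0.00325518, 0.11949209]), 'moment': array([-0.02504982,  0.01373894, -0.045469  ]), 'width': 0.0874382073482393}
side 602.6007542258591 327.650292764774 240.56892933696625 [[-0.901 -0.239  0.363  0.071]
 [-0.434  0.528 -0.729  1.088]
 [-0.017 -0.815 -0.58   0.944]
 [ 0.     0.     0.     1.   ]]
top 608.785957194358 316.12953123909176 242.3530821885888 [[-0.024 -0.997  0.072  0.457]
 [-1.     0.023 -0.009  0.045]
 [ 0.008 -0.072 -0.997  1.613]
 [ 0.     0.     0.     1.   ]]
```

Three packs are visible in the top view, with blue caps at (327,254), (282,298) and (380,298). The one at (327,254) looks the smallest and is nearest the bay. I'll measure all three and check with an enlarged crop.

```bash
cat > h.py <<'E'
import cv2,numpy as np
def ray(f,u,v,z):
    M=f["cam_to_world"];d=M[:3,:3]@np.array([(u-f["cx"])/f["fx"],(v-f["cy"])/f["fy"],1.]);o=M[:3,3]
    return o+d*(z-o[2])/d[2]
def world(f):
    v,u=np.mgrid[0:480,0:640];Z=f["z_map"].astype(float)
    P=np.stack([(u-f["cx"])/f["fx"]*Z,(v-f["cy"])/f["fy"]*Z,Z],-1)
    return P@f["cam_to_world"][:3,:3].T+f["cam_to_world"][:3,3]
def rect(f,m,z):
    v,u=np.nonzero(m)
    P=np.array([ray(f,a,b,z)[:2] for a,b in zip(u,v)])
    (c,s,a)=cv2.minAreaRect((P*1000).astype(np.float32))
    return np.round(c,1),np.round(s,1),round(a,1)
E
python3 - <<'E'
from h import *
t=np.load("top0.npz");s=np.load("side0.npz")
W=world(t);p=t["pixels"];hsv=cv2.cvtColor(p,cv2.COLOR_RGB2HSV)
b=cv2.inRange(hsv,(100,150,100),(125,255,255))
n,l,st,c=cv2.connectedComponentsWithStats(b)
for i in range(1,n):
    if st[i,4]>80 and st[i,1]>200: 
        z=np.median(W[l==i][:,2]); print(c[i].round(),st[i],"z",z.round(4),rect(t,l==i,z))
g=cv2.inRange(hsv,(55,120,100),(80,255,255))
n,l,st,c=cv2.connectedComponentsWithStats(g)
for i in range(1,n):
    if st[i,4]>20: print("green",c[i].round(1),st[i],np.median(W[l==i],0).round(4))
cv2.imwrite("pics/ctop.png",cv2.resize(p[160:330,240:420],None,fx=4,fy=3.5,interpolation=cv2.INTER_CUBIC)[:,:,::-1])
cv2.imwrite("pics/cside.png",cv2.resize(s["pixels"][190:340,250:450],None,fx=4,fy=4,interpolation=cv2.INTER_CUBIC)[:,:,::-1])
E
```

```text
[622. 224.] [612 205  20  37 208] z 0.1444 (array([ 592.7, -711. ]), array([93.2, 18.8]), 20.5)
[326. 254.] [311 241  33  28 483] z 0.0935 (array([536. ,   5.7]), array([48.3, 72.5]), 20.4)
[281. 299.] [263 276  37  47 971] z 0.1296 (array([428.3, 118.9]), array([66.6, 99.5]), 73.0)
[380. 299.] [357 276  49  46 976] z 0.1293 (array([ 422.7, -122.3]), array([ 66.9, 101.1]), 36.2)
green [563.2 185.1] [561 182   6   7  26] [ 0.7058 -0.6207  0.0384]
green [338.2 190.1] [330 185  18  11  82] [ 0.7021 -0.0293  0.0538]
green [ 83.6 192.6] [ 79 186   7  14  22] [0.7039 0.6072 0.0993]
green [151.9 214.1] [135 193  36  43 745] [0.6562 0.4626 0.0087]
green [351.7 202.7] [347 198  10  10  83] [ 0.6674 -0.0629  0.0745]
```

Confirmed: the pack at (327,254), crop (347,330), has a 48x72 mm cap at z = 93 mm, and the other two are about 67x100 mm and 129 mm tall. Next is the dock pose.

Run:
```python
from h import *
t=np.load("top0.npz");s=np.load("side0.npz")
def R(name,f,lo,hi,z,x=(.55,.8),y=(-.2,.2),show=1):
    W=world(f);m=((W[...,2]>lo)&(W[...,2]<hi)&(W[...,0]>x[0])&(W[...,0]<x[1])&(W[...,1]>y[0])&(W[...,1]<y[1])).astype(np.uint8)
    n,l,st,c=cv2.connectedComponentsWithStats(m)
    for i in range(1,n):
        if st[i,4]>60: print(name,c[i].round(),st[i,4],np.median(W[l==i],0).round(4),rect(f,l==i,z))
R("top stop",t,.076,.095,.084)
R("top cons",t,.044,.06,.05)
R("top cheeks",t,.02,.04,.032,x=(.5,.75))
R("side stop",s,.079,.09,.084)
R("side cons",s,.044,.055,.05)
R("side cheeks",s,.027,.037,.032,x=(.5,.75))
W=world(t);m=(np.abs(W[...,0]-.64)<.08)&(np.abs(W[...,1]-.07)<.09)
print(np.histogram(W[m][:,2],bins=np.arange(-.005,.1,.005)))
# pack in side view
hsv=cv2.cvtColor(s["pixels"],cv2.COLOR_RGB2HSV);b=cv2.inRange(hsv,(100,150,80),(125,255,255))
Ws=world(s);mm=(b>0)&(np.abs(Ws[...,2]-.092)<.003)
n,l,st,c=cv2.connectedComponentsWithStats(mm.astype(np.uint8))
for i in range(1,n):
    if st[i,4]>60: print("sidepack",c[i].round(),rect(s,l==i,.092))
for n_,f in(("t",t),("s",s)):
    hsv=cv2.cvtColor(f["pixels"],cv2.COLOR_RGB2HSV);g=cv2.inRange(hsv,(55,120,60),(80,255,255));W=world(f)
    m=(g>0)&(W[...,2]>.057)&(abs(W[...,0]-.667)<.03)&(abs(W[...,1]+.06)<.04); print("btn",n_,m.sum(),np.median(W[m],0),np.percentile(W[m],95,axis=0))
```

```text
top stop [304. 197.] 1109 [0.6817 0.0589 0.0858] (array([681.8,  59.3]), array([ 56.5, 129.7]), 11.4)
top stop [331. 246.] 66 [ 0.5567 -0.0089  0.0924] (array([560.8,  -2.7]), array([47.8, 17.7]), 88.7)
top cons [349. 198.] 1403 [ 0.6858 -0.0533  0.0525] (array([681.7, -50.7]), array([100.2, 126. ]), 11.6)
top cheeks [325. 217.] 132 [0.6389 0.0031 0.0332] (array([640.3,   2.4]), array([83.2, 37.6]), 42.2)
top cheeks [291. 225.] 112 [0.6213 0.0946 0.0332] (array([614.6,  91.2]), array([69.4, 31.6]), 14.4)
side stop [291. 247.] 736 [0.6773 0.0687 0.0857] (array([679.3,  63.6]), array([ 56.1, 137.3]), 12.1)
side cons [313. 240.] 706 [ 0.6578 -0.0399  0.0516] (array([667.8,   7.1]), array([101. , 244.5]), 11.3)
side cheeks [309. 268.] 386 [0.6376 0.0893 0.0324] (array([645.5,  59.1]), array([124.8, 134.1]), 11.6)
(array([ 515, 1182,  564,   82,    9,   23,   42,  124,   91,   40,   59,
        148,   60,   21,    9,   17,   56,  391,  545,  135]), array([-0.005,  0.   ,  0.005,  0.01 ,  0.015,  0.02 ,  0.025,  0.03 ,
        0.035,  0.04 ,  0.045,  0.05 ,  0.055,  0.06 ,  0.065,  0.07 ,
        0.075,  0.08 ,  0.085,  0.09 ,  0.095]))
sidepack [357. 248.] (array([533.4,   8.3]), array([47.5, 78.3]), 20.4)
btn t 89 [ 0.66798646 -0.06287043  0.07451636] [ 0.67883942 -0.05108713  0.07862348]
btn s 74 [ 0.66242922 -0.05863638  0.07237421] [ 0.67396691 -0.04884978  0.07745813]
```

```bash
python3 - <<'E'
from h import *
t=np.load("top0.npz");p=t["pixels"]
a=np.radians(11.6);O=np.array([.654,.054]);R=np.array([[np.cos(a),-np.sin(a)],[np.sin(a),np.cos(a)]])
# rectify plane z=.032 and z=.084 in dock frame at 0.25mm/px via homography
for z,nm in((.032,"c32"),(.084,"c84"),(.05,"c50")):
    src=[];dst=[]
    for x,y in((-.1,-.18),(-.1,.1),(.08,-.18),(.08,.1)):
        w=O+R@[x,y];M=np.linalg.inv(t["cam_to_world"])@[*w,z,1]
        src.append([t["fx"]*M[0]/M[2]+t["cx"],t["fy"]*M[1]/M[2]+t["cy"]]);dst.append([(.1-y)*2500,(.08-x)*2500])
    H=cv2.getPerspectiveTransform(np.float32(src),np.float32(dst))
    im=cv2.warpPerspective(p,H,(700,450),flags=cv2.INTER_CUBIC)[:,:,::-1].copy()
    for k in range(-18,11,2):cv2.line(im,(int((.1-k/100)*2500),0),(int((.1-k/100)*2500),449),(255,255,0) if k else (0,0,255),1)
    for k in range(-10,9,2):cv2.line(im,(0,int((.08-k/100)*2500)),(699,int((.08-k/100)*2500)),(255,255,0) if k else (0,0,255),1)
    cv2.imwrite(f"pics/{nm}.png",im)
E
cat > search.py <<'E'
import numpy as np, itertools
from scipy.spatial.transform import Rotation as Ro
# obstacles: centre xy, yaw deg, half x, half y, height
PK=[536,6,20.4,24,36,93];
OBS=[[428.3,118.9,73,33.5,50,131],[422.7,-122.3,36.2,33.5,50.5,131],[428.3,118.9,73,6,42,148],[422.7,-122.3,36.2,6,42,148]]
def sd(P,o):
    a=np.radians(o[2]);c,s=np.cos(a),np.sin(a)
    d=P-np.array([o[0],o[1],o[5]/2]);q=np.stack([abs(c*d[:,0]+s*d[:,1])-o[3],abs(-s*d[:,0]+c*d[:,1])-o[4],abs(d[:,2])-o[5]/2],1)
    return np.linalg.norm(np.maximum(q,0),axis=1)+np.minimum(q.max(1),0)
def box(x,y,z):
    return np.array(list(itertools.product(x,y,z)))
def parts(w,bx,bz):
    body=box(np.linspace(-bx,bx,9),np.linspace(-166,-66,11),np.linspace(-bz,bz,17))
    th=np.linspace(0,2*np.pi,16,endpoint=False)
    wr=np.concatenate([[[45*np.cos(a),y,45*np.sin(a)] for a in th] for y in np.linspace(-300,-170,8)])
    f=box([-9.5,0,9.5],np.linspace(-66,0,12),np.r_[np.linspace(w/2,w/2+21,3),-np.linspace(w/2,w/2+21,3)])
    return body,wr,f
def tool(yaw,tb,roll):
    # tool down frame: x ahead, y down, z left; tilt back about lateral so body goes behind; roll about push axis
    return Ro.from_euler("z",yaw,degrees=True)*Ro.from_euler("x",roll,degrees=True)*Ro.from_euler("y",-tb,degrees=True)*Ro.from_euler("x",-90,degrees=True)
def evalp(yaw,tb,roll,s,w=0,bx=39,bz=96.5,pk=PK,zc=None,obs=OBS,low=4):
    R=tool(yaw,tb,roll);B,Wr,F=[R.apply(p) for p in parts(w,bx,bz)]
    a=np.radians(pk[2]);n=np.array([np.cos(a),np.sin(a),0]);l=np.array([-np.sin(a),np.cos(a),0])
    tz=low-F[:,2].min()
    k=np.argmax(F@n); hc=F[k,2]+tz
    face=np.array([pk[0],pk[1],0])-n*pk[3]
    t=face-n*((F@n).max()) ; 
    # lateral: mean of contacting pts at s
    con=F[(F@n)>(F@n).max()-.5]; t=t+l*(s-(con@l).mean()); t[2]=tz
    A=np.concatenate([B,Wr]);A=A+t
    cpk=min(sd(A,pk).min(), sd(A,[pk[0],pk[1],pk[2],4,30,110]).min())
    co=min(sd(A,o).min() for o in obs); cb=A[:,2].min()
    ff=sd(F+t,pk).min()
    return t,hc,cpk,co,cb,ff
if __name__=="__main__":
    res=[]
    for yaw in range(-60,91,10):
        for tb in range(0,61,6):
            for roll in range(-60,61,10):
                for s in(-8,0,8):
                    t,hc,cpk,co,cb,ff=evalp(yaw,tb,roll,s)
                    if hc<28: res.append((min(cpk,co,cb),yaw,tb,roll,s,hc,cpk,co,cb))
    res.sort(key=lambda r:-r[0])
    for r in res[:25]: print(np.round(r,1))
    print("level roll=0")
    for r in [r for r in res if r[3]==0][:8]: print(np.round(r,1))
E
python3 search.py
```

```text
[  4.   50.   24.  -20.    0.   25.6   5.9   4.   23.6]
[  3.3  90.    6.  -30.    8.   26.7   3.3   5.3  20.4]
[  2.5  50.   24.  -20.   -8.   25.6   7.7   2.5  23.6]
[  1.9  70.    6.  -30.    8.   26.7   1.9  21.7  20.4]
[  1.9  80.    6.  -30.   -8.   26.7   1.9   6.   20.4]
[  1.9  80.    6.  -30.    0.   26.7   1.9  12.4  20.4]
[  1.9  80.    6.  -30.    8.   26.7   1.9  20.   20.4]
[  1.8  70.    6.  -30.    0.   26.7   1.8  26.2  20.4]
[  1.8  70.    6.  -30.   -8.   26.7   1.8  19.7  20.4]
[  1.8  60.   24.  -20.    8.   25.6   4.    1.8  23.6]
[  1.6  90.    0.  -30.    8.   25.    1.6  18.4  23.4]
[  1.6  50.   18.  -20.   -8.   23.9   1.6   4.1  28.6]
[  0.8  60.    6.  -30.   -8.   26.7   0.8  10.6  20.4]
[  0.8  60.    6.  -30.    0.   26.7   0.8   4.4  20.4]
[  0.4 -60.   30.   30.    8.   25.    4.8   0.4   3. ]
[  0.3 -60.   24.   30.    8.   25.    4.8   0.3   8.1]
[ -0.3  50.   24.  -10.    0.   18.9  -0.3   3.1  38.5]
[ -0.5  50.   24.  -10.   -8.   18.9  -0.3  -0.5  38.5]
[ -1.   60.   12.  -20.    0.   22.1  -1.   12.5  33.1]
[ -1.   60.   12.  -20.   -8.   22.1  -1.   17.9  33.1]
[ -1.   60.   12.  -20.    8.   22.1  -1.    6.2  33.1]
[ -1.   50.   24.  -10.    8.   18.9  -1.    1.   38.5]
[ -1.   60.   18.  -20.   -8.   23.9  -1.    5.2  28.6]
[ -1.   60.   18.  -20.    0.   23.9  -1.    9.4  28.6]
[ -1.   60.   18.  -20.    8.   23.9  -1.   13.4  28.6]
level roll=0
[-5.2 40.  24.   0.  -8.  11.7 -5.2 -0.2 52.3]
[-6.7 40.  30.   0.   8.  13.5 -4.5 -6.7 46.4]
[-6.7 40.  30.   0.   0.  13.5 -2.1 -6.7 46.4]
[-6.9 40.  30.   0.  -8.  13.5  0.2 -6.9 46.4]
[-7.  50.  30.   0.   0.  13.5 -7.  -6.7 46.4]
[-7.  50.  30.   0.   8.  13.5 -7.  -6.7 46.4]
[-7.6 60.  30.   0.   8.  13.5 -7.6 -6.7 46.4]
[-7.6 50.  24.   0.  -8.  11.7 -7.6 -0.2 52.3]
```

Emit:
move_arm(
  deltas=[
    {"dp":[20,-10,20],"rotation":[0,0,0]},
    {"dp":[26,-8,29],"rotation":[0,0,0]},
    {"dp":[26,-8,29],"rotation":[0,0,0]},
    {"dp":[26,-8,29],"rotation":[0,0,0]},
    {"dp":[26,-8,29],"rotation":[0,0,0]},
  ],
  jaw=255,
  squeeze=20,
)

```text
t: 0.52
eef_pos: [0.3461, -0.4274, 0.2611]
ee_rot: [-1.557, 0.005, 0.446]
force: [1.2, 0.5, 1.2]
width: 0.06
```

Emit:
move_arm(
  deltas=[
    {"dp":[26,-6,29],"rotation":[0,0,0]},
    {"dp":[26,-6,29],"rotation":[0,0,0]},
    {"dp":[26,-6,29],"rotation":[0,0,0]},
    {"dp":[26,-6,29],"rotation":[0,0,0]},
    {"dp":[26,-6,29],"rotation":[0,0,0]},
  ],
)

```text
t: 0.93
eef_pos: [0.4005, -0.2316, 0.2928]
ee_rot: [-1.556, 0.006, 0.444]
force: [0.4, -0.7, -0.5]
width: 0.0264
```

Emit:
move_arm(
  deltas=[
    {"dp":[26,0,29],"rotation":[0,0,0]},
    {"dp":[26,0,29],"rotation":[0,0,0]},
    {"dp":[26,0,29],"rotation":[0,0,0]},
    {"dp":[26,0,29],"rotation":[0,0,0]},
    {"dp":[26,0,29],"rotation":[0,0,0]},
  ],
)

```text
t: 1.35
eef_pos: [0.4552, -0.0352, 0.2965]
ee_rot: [-1.557, 0.001, 0.444]
force: [1.5, -0.3, 0.2]
width: 0.0005
```

Run:
```python
from station import arm
from h import *
s=arm.grab_frame("side");t=arm.grab_frame("top")
np.savez("side1.npz",**s);np.savez("top1.npz",**t)
st=arm.get_state();print(st["q"].round(3),st["eef_pos"],st["ee_rot"])
cv2.imwrite("pics/s1.png",s["pixels"][:,:,::-1]);cv2.imwrite("pics/s1c.png",cv2.resize(s["pixels"][50:300,230:530],None,fx=2.4,fy=2.4,interpolation=cv2.INTER_CUBIC)[:,:,::-1])
# gripper geometry in tool frame from depth
from scipy.spatial.transform import Rotation as Ro
R=Ro.from_euler("xyz",st["ee_rot"]).as_matrix()
Q=np.concatenate([world(f)[f["z_map"]>0] for f in (s,t)]);Q=Q[Q[:,2]>.16]
L=(Q-st["eef_pos"])@R*1000
L=L[(abs(L[:,0])<200)&(abs(L[:,2])<200)]
for y in range(-290,20,10):
    k=L[(L[:,1]>y)&(L[:,1]<=y+10)]
    if len(k)>5: print(y,len(k),"x",k[:,0].min().round(),k[:,0].max().round(),"z",k[:,2].min().round(),k[:,2].max().round())
```

```text
[ 0.348 -0.045 -0.313 -0.015 -1.306 -1.466] [ 0.45644547 -0.03272432  0.29613655] [-1.55624228  0.00161234  0.44906669]
-280 19 x -44.0 43.0 z 10.0 34.0
-270 180 x -48.0 43.0 z -5.0 49.0
-260 245 x -46.0 43.0 z -2.0 48.0
-250 238 x -47.0 43.0 z 0.0 49.0
-240 226 x -47.0 43.0 z 1.0 49.0
-230 233 x -46.0 43.0 z -0.0 49.0
-220 224 x -48.0 43.0 z 3.0 49.0
-210 215 x -46.0 43.0 z -6.0 49.0
-200 116 x -46.0 43.0 z -7.0 48.0
-190 127 x -35.0 29.0 z -1.0 34.0
-180 235 x -40.0 36.0 z -18.0 40.0
-170 110 x -42.0 36.0 z -49.0 35.0
-160 108 x -41.0 36.0 z -26.0 19.0
-150 105 x -25.0 21.0 z -23.0 21.0
-140 122 x -29.0 20.0 z -45.0 21.0
-130 129 x -28.0 22.0 z -46.0 20.0
-120 510 x -42.0 40.0 z -97.0 100.0
-110 398 x -42.0 40.0 z -95.0 100.0
-100 352 x -41.0 37.0 z -97.0 99.0
-90 236 x -42.0 36.0 z -86.0 93.0
-80 202 x -41.0 36.0 z -91.0 92.0
-70 32 x -40.0 36.0 z 80.0 89.0
-30 42 x -13.0 9.0 z 9.0 19.0
-20 50 x -14.0 9.0 z -17.0 22.0
-10 25 x -14.0 8.0 z -11.0 19.0
```

```bash
python3 - <<'E'
s=open("search.py").read()
i=s.index("    body=");j=s.index("    f=box")
s=s[:i]+'''    body=box(np.linspace(-40,40,9),np.linspace(-124,-66,7),np.linspace(-97,97,17))
    wr=box(np.linspace(-45,45,5),np.linspace(-300,-124,12),np.linspace(-50,50,5))
'''+s[j:]
i=s.index("    res=[]")
s=s[:i]+'''    res=[]
    for yaw in range(-60,91,5):
        for tb in range(0,55,5):
            for roll in range(-45,46,5):
                for s in(-8,0,8):
                  for w in (0,30):
                    t,hc,cpk,co,cb,ff=evalp(yaw,tb,roll,s,w)
                    if hc<27: res.append((min(cpk,co,cb),yaw,tb,roll,s,w,hc,cpk,co,cb))
    res.sort(key=lambda r:-r[0])
    for r in res[:15]: print(np.round(r,1))
    print("level roll=0")
    for r in [r for r in res if r[3]==0][:8]: print(np.round(r,1))
    print("near square")
    for r in [r for r in res if abs(r[1]-20)<=12][:8]: print(np.round(r,1))
'''
open("search.py","w").write(s)
E
python3 search.py
```

```text
[  3.   55.   15.  -25.   -8.    0.   26.2   3.    9.7  22.5]
[  3.   55.   15.  -25.    0.    0.   26.2   3.    3.4  22.5]
[  3.   65.   15.  -25.   -8.    0.   26.2   3.    3.5  22.5]
[  3.   65.   15.  -25.    0.    0.   26.2   3.    9.5  22.5]
[  3.   65.   15.  -25.    8.    0.   26.2   3.   13.7  22.5]
[  3.   60.   15.  -25.   -8.    0.   26.2   3.   10.4  22.5]
[  3.   60.   15.  -25.    0.    0.   26.2   3.   12.1  22.5]
[  3.   60.   15.  -25.    8.    0.   26.2   3.    8.3  22.5]
[  3.   70.   15.  -25.    8.    0.   26.2   3.    9.3  22.5]
[  2.9  50.   20.  -20.   -8.    0.   24.5   2.9   4.   26.5]
[  2.1  90.    5.  -30.    8.    0.   26.4   2.1   4.8  20.6]
[  1.9  50.   20.  -15.   -8.    0.   21.1   1.9   6.2  34.2]
[  1.8  90.    0.  -30.    8.    0.   25.    1.8  13.5  23.2]
[  1.6  70.   15.  -25.    0.    0.   26.2   3.    1.6  22.5]
[  1.6  75.    5.  -30.   -8.    0.   26.4   1.6  10.2  20.6]
level roll=0
[-4.9 40.  25.   0.  -8.   0.  12.  -4.9 -1.3 50.9]
[-5.5 45.  25.   0.  -8.  30.  12.  -5.5 -0.6 50.9]
[-6.1 20.  20.   0.   0.  30.  10.5 -6.1 -4.  55.6]
[-6.2 45.  25.   0.  -8.   0.  12.  -6.2 -2.1 50.9]
[-6.2 20.  20.   0.  -8.   0.  10.5 -6.2 -4.2 55.6]
[-6.2 20.  20.   0.  -8.  30.  10.5 -6.1 -6.2 55.6]
[-6.5 50.  25.   0.  -8.  30.  12.  -6.5 -5.6 50.9]
[-7.  20.  20.   0.   0.   0.  10.5 -6.1 -7.  55.6]
near square
[-3.2 10.   0.  30.  -8.   0.  25.  -3.2  5.1 23.2]
[-3.2 15.   0.  30.  -8.   0.  25.  -3.2 15.6 23.2]
[-3.4 15.  10.  15.  -8.  30.  25.8 -1.2 -3.4 45.9]
[-3.5 15.   5.  30.  -8.   0.  26.4 -3.5  4.5 20.6]
[-3.6 15.  10.  25.  -8.   0.  24.7 -1.3 -3.6 26. ]
[-3.8 10.   5.  30.  -8.   0.  26.4 -3.8 -3.3 20.6]
[-3.8 15.   5.  30.   0.   0.  26.4 -3.8  3.2 20.6]
[-3.9 15.   5.  25.  -8.   0.  23.3 -3.9  4.  29.1]
```

```bash
cat > s2.py <<'E'
from search import *
def pkat(adv,lat=0,yaw=20.4):
    a=np.radians(22);return [PK[0]+adv*np.cos(a),PK[1]+adv*np.sin(a),yaw,24,36,93]
DK=[[654+28,54.5+6,11.6,28,65,86]]
a=np.radians(11.6);c=np.array([656,54.5])+np.array([[np.cos(a),-np.sin(a)],[np.sin(a),np.cos(a)]])@[5,-111]
DK.append([c[0],c[1],11.6,50,60,55])
if __name__=="__main__":
  for adv in(0,15,30,45,60):
    best=[]
    for yaw in(10,15,20,25,30):
      for tb in range(20,45,2):
        for s in(-10,-5,0,5,10):
          t,hc,cpk,co,cb,ff=evalp(yaw,tb,0,s,30,pk=pkat(adv),obs=OBS+DK)
          best.append((min(cpk,co,cb),yaw,tb,s,hc,cpk,co,cb))
    best.sort(key=lambda r:-r[0]);print(adv,[list(np.round(b,1)) for b in best[:2]])
  from scipy.optimize import differential_evolution as de
  def f(p):
    t,hc,cpk,co,cb,ff=evalp(*p[:4],0,low=p[4],obs=OBS+DK);return -min(cpk,co*.8,cb)+ (max(hc-27,0))*5
  r=de(f,[(-70,90),(0,50),(-45,45),(-10,10),(3,8)],maxiter=60,popsize=12,seed=1,tol=1e-3);print(r.x,r.fun,evalp(*r.x[:4],0,low=r.x[4],obs=OBS+DK))
E
python3 s2.py
```

```text
0 [[np.float64(-6.0), np.float64(20.0), np.float64(22.0), np.float64(5.0), np.float64(11.1), np.float64(-3.5), np.float64(-6.0), np.float64(53.8)], [np.float64(-6.1), np.float64(20.0), np.float64(20.0), np.float64(5.0), np.float64(10.5), np.float64(-6.0), np.float64(-6.1), np.float64(55.6)]]
15 [[np.float64(-1.0), np.float64(20.0), np.float64(24.0), np.float64(-5.0), np.float64(11.7), np.float64(-1.0), np.float64(1.1), np.float64(51.9)], [np.float64(-1.1), np.float64(20.0), np.float64(24.0), np.float64(-10.0), np.float64(11.7), np.float64(-1.1), np.float64(1.1), np.float64(51.9)]]
30 [[np.float64(4.0), np.float64(20.0), np.float64(28.0), np.float64(-10.0), np.float64(12.9), np.float64(4.0), np.float64(4.3), np.float64(48.0)], [np.float64(1.4), np.float64(20.0), np.float64(26.0), np.float64(-10.0), np.float64(12.3), np.float64(1.4), np.float64(5.5), np.float64(50.0)]]
45 [[np.float64(4.9), np.float64(20.0), np.float64(30.0), np.float64(-10.0), np.float64(13.5), np.float64(6.5), np.float64(4.9), np.float64(45.9)], [np.float64(4.2), np.float64(15.0), np.float64(30.0), np.float64(10.0), np.float64(13.5), np.float64(4.2), np.float64(4.5), np.float64(45.9)]]
60 [[np.float64(7.2), np.float64(15.0), np.float64(34.0), np.float64(5.0), np.float64(14.6), np.float64(9.3), np.float64(7.2), np.float64(41.7)], [np.float64(6.8), np.float64(15.0), np.float64(32.0), np.float64(5.0), np.float64(14.1), np.float64(6.8), np.float64(11.0), np.float64(43.8)]]
[ 58.62154616  19.37805372 -25.82724636   9.75239678   3.02783305] -7.0740620010524475 (array([490.47408497,   8.25109549,  15.01391653]), np.float64(26.99999999972415), np.float64(7.0740620010524475), np.float64(8.943847510166925), np.float64(16.8506331837663), np.float64(2.4868995751603507e-14))
```

Run:
```python
from s2 import *
for yaw,tb,ro in((58,20,-26),(58,18,-26),(62,18,-26),(66,18,-26),(70,18,-27)):
  for s in(-6,-3,0): 
    for adv in(-12,0,20,40): 
        r=evalp(yaw,tb,ro,s,0,low=3.5,pk=pkat(adv),obs=OBS+DK);print(yaw,tb,ro,s,adv,r[0].round(),np.round(r[1:],1))
print(tool(58,20,-26).as_euler("xyz"))
```

```text
58 20 -26 -6 -12 [485. -11.  16.] [27.8  8.3 -4.2 16.6 -0. ]
58 20 -26 -6 0 [496.  -6.  16.] [27.8  8.3 -0.  16.6  0. ]
58 20 -26 -6 20 [515.   1.  16.] [27.8  8.3  8.2 16.6  0. ]
58 20 -26 -6 40 [533.   9.  16.] [27.8  8.3 -4.4 16.6  0. ]
58 20 -26 -3 -12 [484.  -8.  16.] [27.8  8.3 -3.4 16.6 -0. ]
58 20 -26 -3 0 [495.  -4.  16.] [27.8  8.3  0.7 16.6 -0. ]
58 20 -26 -3 20 [514.   4.  16.] [27.8  8.3  5.8 16.6  0. ]
58 20 -26 -3 40 [532.  11.  16.] [27.8  8.3 -6.8 16.6  0. ]
58 20 -26 0 -12 [483.  -5.  16.] [27.8  8.3 -2.6 16.6 -0. ]
58 20 -26 0 0 [494.  -1.  16.] [27.8  8.3  1.6 16.6  0. ]
58 20 -26 0 20 [513.   7.  16.] [27.8  8.3  3.4 16.6  0. ]
58 20 -26 0 40 [531.  14.  16.] [27.8  8.3 -9.2 16.6  0. ]
58 18 -26 -6 -12 [485. -11.  15.] [27.2  6.3 -1.5 18.1 -0. ]
58 18 -26 -6 0 [496.  -6.  15.] [27.2  6.3  4.  18.1  0. ]
58 18 -26 -6 20 [514.   1.  15.] [27.2  6.3  5.8 18.1 -0. ]
58 18 -26 -6 40 [533.   9.  15.] [27.2  6.3 -6.8 18.1 -0. ]
58 18 -26 -3 -12 [484.  -8.  15.] [27.2  6.3 -0.7 18.1 -0. ]
58 18 -26 -3 0 [495.  -4.  15.] [27.2  6.3  4.6 18.1 -0. ]
58 18 -26 -3 20 [513.   
[... 1822 characters left out ...]
5 -0. ]
70 18 -27 -6 0 [496. -11.  16.] [27.8  7.1 -6.6 16.5  0. ]
70 18 -27 -6 20 [515.  -3.  16.] [27.8  7.1  4.7 16.5  0. ]
70 18 -27 -6 40 [533.   4.  16.] [27.8  7.1 10.  16.5  0. ]
70 18 -27 -3 -12 [484. -12.  16.] [27.8  7.1 -3.8 16.5 -0. ]
70 18 -27 -3 0 [495.  -8.  16.] [27.8  7.1 -3.7 16.5 -0. ]
70 18 -27 -3 20 [514.  -0.  16.] [27.8  7.1  5.1 16.5  0. ]
70 18 -27 -3 40 [532.   7.  16.] [27.8  7.1 12.3 16.5  0. ]
70 18 -27 0 -12 [483.  -9.  16.] [27.8  7.1 -2.3 16.5 -0. ]
70 18 -27 0 0 [494.  -5.  16.] [27.8  7.1 -0.8 16.5  0. ]
70 18 -27 0 20 [513.   3.  16.] [27.8  7.1  5.5 16.5  0. ]
70 18 -27 0 40 [531.  10.  16.] [27.8  7.1 14.9 16.5  0. ]
[-2.04955507 -0.31246548  1.17051138]
```

Run:
```python
from s2 import *
from scipy.optimize import differential_evolution as de
def cl(p,advs):
    m=99
    for a in advs:
        t,hc,cpk,co,cb,ff=evalp(*p[:4],0,low=4,obs=OBS+DK,pk=pkat(a));cpk2=cpk+(max(-a,0)*0)
        m=min(m,cpk,co,cb)
    return m-5*max(hc-28,0)
for sb in((-5,2),(-30,30)):
    r=de(lambda p:-cl(p,(-4,8)),[(-70,90),(0,50),(-45,45),sb],maxiter=40,popsize=10,seed=1,tol=1e-3);print(r.x.round(1),-r.fun)
    for a in(-4,0,8,16,24): print(a,[np.round(v,1) for v in evalp(*r.x,0,low=4,obs=OBS+DK,pk=pkat(a))])
```

```text
[ 58.   17.2 -26.9   0.6] 6.995746105636686
-4 [array([490. ,  -1.7,  16. ]), np.float64(28.0), np.float64(7.0), np.float64(7.0), np.float64(17.8), np.float64(-0.0)]
0 [array([ 4.937e+02, -2.000e-01,  1.600e+01]), np.float64(28.0), np.float64(7.0), np.float64(8.2), np.float64(17.8), np.float64(0.0)]
8 [array([501.1,   2.8,  16. ]), np.float64(28.0), np.float64(7.0), np.float64(7.0), np.float64(17.8), np.float64(0.0)]
16 [array([508.5,   5.8,  16. ]), np.float64(28.0), np.float64(7.0), np.float64(2.0), np.float64(17.8), np.float64(0.0)]
24 [array([515.9,   8.8,  16. ]), np.float64(28.0), np.float64(7.0), np.float64(-3.1), np.float64(17.8), np.float64(0.0)]
[ 65.3  22.1 -24.6  28.3] 7.986027990500764
-4 [array([480.3,  22. ,  16. ]), np.float64(28.0), np.float64(8.0), np.float64(8.4), np.float64(17.5), np.float64(-0.0)]
0 [array([484. ,  23.5,  16. ]), np.float64(28.0), np.float64(8.0), np.float64(10.1), np.float64(17.5), np.float64(0.0)]
8 [array([491.4,  26.5,  16. ]), np.float64(28.0), np.float64(8.0), np.float64(8.2), np.float64(17.5), np.float64(0.0)]
16 [array([498.8,  29.5,  16. ]), np.float64(28.0), np.float64(8.0), np.float64(3.1), np.float64(17.5), np.float64(0.0)]
24 [array([506.2,  32.5,  16. ]), np.float64(28.0), np.float64(8.0), np.float64(-1.9), np.float64(17.5), np.float64(0.0)]
```

```bash
cat > d.py <<'E'
import sys,numpy as np
from station import arm
from scipy.spatial.transform import Rotation as Ro
from search import tool
def delta(yaw,tb,roll,p):
    st=arm.get_state();R=Ro.from_euler("xyz",st["ee_rot"]);T=tool(yaw,tb,roll)
    rv=np.degrees((R.inv()*T).as_rotvec());dw=np.array(p)-st["eef_pos"]*1000
    print("t",round(st["t"],2),"pos",(st["eef_pos"]*1000).round(1),"F",st["force"].round(1),"q",st["q"].round(2))
    print("rotvec tool",rv.round(1),"norm",np.linalg.norm(rv).round(1),"dp tool now",R.inv().apply(dw).round(1),"dp in final tool",T.inv().apply(dw).round(1))
    print("world unit steps in final tool axes: X",T.inv().apply([1,0,0]).round(3),"Y",T.inv().apply([0,1,0]).round(3),"Z",T.inv().apply([0,0,1]).round(3))
if __name__=="__main__":
    a=[float(x) for x in sys.argv[1:]];delta(*a[:3],a[3:6])
E
python3 d.py 58 17 -27 490 -2 200
```

```text
t 1.45 pos [456.4 -32.7 296.1] F [-0.7  0.4 -0.8] q [ 0.35 -0.05 -0.31 -0.01 -1.31 -1.47]
rotvec tool [-22.3 -35.6 -23.7] norm 48.2 dp tool now [43.7 96.2 11.7] dp in final tool [ 15.3 100.   32.8]
world unit steps in final tool axes: X [ 0.394  0.523 -0.756] Y [0.881 0.018 0.472] Z [ 0.261 -0.852 -0.454]
```

Emit:
move_arm(
  deltas=[
    {"dp":[0,0,0],"rotation":[-3.2,-5.1,-3.4]},
    {"dp":[0,0,0],"rotation":[-3.2,-5.1,-3.4]},
    {"dp":[0,0,0],"rotation":[-3.2,-5.1,-3.4]},
    {"dp":[0,0,0],"rotation":[-3.2,-5.1,-3.4]},
    {"dp":[0,0,0],"rotation":[-3.2,-5.1,-3.4]},
  ],
)

```text
t: 1.87
eef_pos: [0.4606, -0.0288, 0.2942]
ee_rot: [-1.906, -0.224, 0.956]
force: [-0.6, -0.7, -0.2]
width: 0.0009
```

Emit:
move_arm(
  deltas=[
    {"dp":[0,0,0],"rotation":[-3.2,-5.1,-3.4]},
    {"dp":[0,0,0],"rotation":[-3.2,-5.1,-3.4]},
    {"dp":[0,0,0],"rotation":[0,0,0]},
  ],
)

```text
t: 2.12
eef_pos: [0.4562, -0.0298, 0.2907]
ee_rot: [-2.077, -0.26, 1.188]
force: [-0.2, -1.4, -0.5]
width: 0.0005
```

```bash
python3 d.py 58 17 -27 490 -2 200
```

```text
t 2.12 pos [456.2 -29.8 290.7] F [-0.2 -1.4 -0.5] q [ 0.58 -0.45 -0.91  0.45 -0.66 -1.32]
rotvec tool [0.4 1.9 0.8] norm 2.1 dp tool now [13.9 95.5 29. ] dp in final tool [14.2 95.5 28.8]
world unit steps in final tool axes: X [ 0.394  0.523 -0.756] Y [0.881 0.018 0.472] Z [ 0.261 -0.852 -0.454]
```

Emit:
move_arm(
  deltas=[
    {"dp":[5,32,10],"rotation":[0.4,1.9,0.8]},
    {"dp":[5,32,10],"rotation":[0,0,0]},
    {"dp":[4,32,9],"rotation":[0,0,0]},
    {"dp":[0,0,0],"rotation":[0,0,0]},
  ],
)

```text
t: 2.45
eef_pos: [0.5025, -0.0023, 0.22]
ee_rot: [-2.048, -0.279, 1.152]
force: [-0.4, -0.5, -0.6]
width: 0.0003
```

```bash
python3 d.py 58 17 -27 490 -2 120
python3 - <<'E'
from station import arm
from h import *
s=arm.grab_frame("side");t=arm.grab_frame("top")
a=np.vstack([cv2.resize(s["pixels"][100:340,220:540],(640,480)),])
cv2.imwrite("pics/s2.png",a[:,:,::-1]);cv2.imwrite("pics/t2.png",cv2.resize(t["pixels"][140:380,180:500],(640,480))[:,:,::-1])
E
```

```text
t 2.45 pos [502.5  -2.3 220. ] F [-0.4 -0.5 -0.6] q [ 0.48 -0.25 -1.01  0.62 -0.36 -1.51]
rotvec tool [-0.7 -0.3  0.8] norm 1.1 dp tool now [-32.2  78.8  53.8] dp in final tool [-30.7  78.6  55. ]
world unit steps in final tool axes: X [ 0.394  0.523 -0.756] Y [0.881 0.018 0.472] Z [ 0.261 -0.852 -0.454]
```

```bash
cat > kin.py <<'E'
import numpy as np
from scipy.spatial.transform import Rotation as Ro
from scipy.optimize import least_squares
E=lambda ax,a:Ro.from_euler(ax,a).as_matrix()
def fk(q,P,s4=1,s6=1):
    a1,h,L1,a3,L2,ly,d,dy=P
    R=E("z",q[0]);p=R@[a1,0,h]
    R=R@E("y",q[1]);p=p+R@[0,0,L1]
    R=R@E("y",-q[2]);p=p+R@[L2,ly,a3]
    R=R@E("x",s4*q[3])
    R=R@E("y",-q[4]);p=p+R@[d,dy,0]   # tool approach along x here
    R=R@E("x",s6*q[5])
    return p,R
E
cat > fit.py <<'E'
from kin import *
S=[([-8.26881244e-01,3.59371592e-01,1.10696005e-02,-3.65884974e-04,-1.22411973e+00,-2.88113472e-01],[0.29689216,-0.60564942,0.22563443],[-1.56914019,1.32e-4,.455677])]
import json
from station import arm
st=arm.get_state();S.append((list(st["q"]),list(st["eef_pos"]),list(st["ee_rot"])))
S+= [([0.348,-0.045,-0.313,-0.015,-1.306,-1.466],[0.45644547,-0.03272432,0.29613655],[-1.55624228,0.00161234,0.44906669]),
([0.58,-0.45,-0.91,0.45,-0.66,-1.32],[.4562,-.0298,.2907],[-2.077,-.26,1.188])]
for s4 in(1,-1):
  for s6 in(1,-1):
    # orientation: R_model * C = R_meas ; C const -> check spread
    C=[fk(s[0],[0]*8,s4,s6)[1].T@Ro.from_euler("xyz",s[2]).as_matrix() for s in S]
    sp=[np.degrees(np.linalg.norm(Ro.from_matrix(C[0].T@c).as_rotvec())).round(2) for c in C]
    f=lambda P:np.concatenate([fk(s[0],P,s4,s6)[0]-s[1] for s in S])*1000
    best=min((least_squares(f,x0) for x0 in([0,.3,.4,0,.4,-.1,.3,-.1],[.1,.4,.4,.1,.3,-.19,.2,0])),key=lambda r:r.cost)
    print(s4,s6,"orient spread",sp,"cost",best.cost.round(2),best.x.round(4),f(best.x).round(1));print(C[0].round(2).tolist())
E
python3 fit.py
```

```text
1 1 orient spread [np.float64(0.0), np.float64(75.26), np.float64(135.4), np.float64(81.91)] cost 2529.72 [ 0.0545 -0.1936  0.443   0.1485  0.3913 -0.5213 -0.0056  0.3231] [-16.9   8.8   7.1  23.1 -16.1  -5.2  34.1  -0.1  -6.6 -46.3  21.2   4.7]
[[-0.0, 1.0, -0.0], [0.84, 0.0, 0.55], [0.55, 0.0, -0.84]]
1 -1 orient spread [np.float64(0.0), np.float64(71.47), np.float64(1.69), np.float64(51.47)] cost 2529.72 [ 0.0545 -0.1936  0.443   0.1485  0.3913 -0.5213 -0.0056  0.3231] [-16.9   8.8   7.1  23.1 -16.1  -5.2  34.1  -0.1  -6.6 -46.3  21.2   4.7]
[[-0.0, 1.0, -0.0], [1.0, 0.0, 0.0], [0.0, -0.0, -1.0]]
-1 1 orient spread [np.float64(0.0), np.float64(139.53), np.float64(134.96), np.float64(118.51)] cost 0.58 [-0.0043  0.2022  0.604  -0.0014  0.468   0.0023  0.3811 -0.1944] [-0.  -0.3 -0.3  0.  -0.4  0.1 -0.4 -0.2  0.3 -0.   0.7 -0.1]
[[-0.0, 1.0, 0.0], [0.84, 0.0, 0.54], [0.54, 0.0, -0.84]]
-1 -1 orient spread [np.float64(0.0), np.float64(0.0), np.float64(0.02), np.float64(0.32)] cost 0.58 [-0.0043  0.2022  0.604  -0.0014  0.468   0.0023  0.3811 -0.1944] [-0.  -0.3 -0.3  0.  -0.4  0.1 -0.4 -0.2  0.3 -0.   0.7 -0.1]
[[-0.0, 1.0, 0.0], [1.0, 0.0, 0.0], [0.0, 0.0, -1.0]]
```

```bash
cat >> kin.py <<'E'
PF=[-0.0043,.2022,.604,-.0014,.468,.0023,.3811,-.1944]
C0=np.array([[0,1,0],[1,0,0],[0,0,-1.]])
LO=np.array([-3.07,-1.43,-1.0,-3.0,-3.03,-3.0]);HI=np.array([3.07,2.1,1.22,1.64,-.03,3.0])
def ik(R,p,q0=None,tries=12,seed=0):
    """R matrix tool->world, p in m. returns q,err(mm+deg)"""
    rng=np.random.default_rng(seed)
    def f(q):
        pp,RR=fk(q,PF,-1,-1);return np.r_[(pp-p)*10,Ro.from_matrix((RR@C0).T@R).as_rotvec()*3]
    best=None
    for i in range(tries):
        x=q0 if(i==0 and q0 is not None) else np.array([np.arctan2(p[1],p[0])+.3,.1,-.4,0,-1,-1])+rng.normal(0,.5,6)
        r=least_squares(f,np.clip(x,LO+.01,HI-.01),bounds=(LO,HI),max_nfev=80)
        if best is None or r.cost<best.cost:best=r
        if best.cost<1e-6:break
    pp,RR=fk(best.x,PF,-1,-1)
    return best.x,np.linalg.norm(pp-p)*1000,np.degrees(np.linalg.norm(Ro.from_matrix((RR@C0).T@R).as_rotvec()))
E
cat > s3.py <<'E'
from s2 import *
from kin import *
res=[]
for yaw in range(-180,180,10):
  for tb in range(-30,36,6):
    for ro in range(-36,37,6):
      for s in(0,):
        b=99
        for a in(-3,5):
          t,hc,cpk,co,cb,ff=evalp(yaw,tb,ro,s,0,low=4,obs=OBS+DK,pk=pkat(a));b=min(b,cpk,co,cb)
          if b<1 or hc>28: break
        if b>=1 and hc<=28: res.append((b,yaw,tb,ro,s,hc,t))
print(len(res));res.sort(key=lambda r:-r[0])
for r in res[:40]:
    q,e1,e2=ik(tool(*r[1:4]).as_matrix(),r[6]/1000)
    print(np.round(r[:6],1),"ik err",round(e1,1),round(e2,1),q.round(2))
E
python3 s3.py
```

```text
6
[  4.   60.   18.  -24.    0.   26.4] ik err 10.2 5.1 [ 0.27  0.22 -0.77 -0.69 -0.03 -0.03]
[   4.  -120.   -18.    24.     0.    26.4] ik err 9.0 5.3 [ 0.3   0.21 -0.79 -0.59 -0.03  3.  ]
[   2.2 -100.    -6.    30.     0.    26.7] ik err 17.0 6.6 [ 0.12  0.23 -0.71 -1.12 -0.03 -2.27]
[  2.2  80.    6.  -30.    0.   26.7] ik err 17.0 6.6 [ 0.12  0.23 -0.71 -1.12 -0.03  0.87]
[   1.3 -110.    -6.    30.     0.    26.7] ik err 11.4 4.6 [-0.37  0.23 -0.85 -2.53 -0.1  -0.59]
[  1.3  70.    6.  -30.    0.   26.7] ik err 11.4 4.6 [-0.37  0.23 -0.85 -2.53 -0.1   2.55]
```

```bash
nproc
cat > s4.py <<'E'
from s2 import *
from kin import *
from scipy.optimize import differential_evolution as de
import sys,time
def cost(p,full=False,advs=(-3,4)):
    m=99
    for a in advs:
        t,hc,cpk,co,cb,ff=evalp(p[0],p[1],p[2],p[3],p[4],low=4,obs=OBS+DK,pk=pkat(a));m=min(m,cpk,co,cb,8-0*a)
    m-=3*max(hc-29,0)
    if m<-3 and not full: return -m+30
    tz=t.copy()
    q,e1,e2=ik(tool(*p[:3]).as_matrix(),t/1000,tries=3)
    if full:return m,e1,e2,q,t,hc
    return -m+2*max(e1-.3,0)+2*max(e2-.3,0)
def run(sb,seed,yb=(-90,90)):
    r=de(cost,[yb,(-40,40),(-45,45),sb,(0,88)],maxiter=30,popsize=10,seed=seed,tol=1e-3,polish=False)
    return sb,yb,r.x.round(1),round(r.fun,2),cost(r.x,True)
if __name__=="__main__":
    from multiprocessing import Pool
    with Pool() as P:
        js=[P.apply_async(run,(sb,sd,yb)) for sb in((-6,6),(-32,-8),(8,32)) for sd in(1,) for yb in((-90,30),(30,150))]
        for j in js:
            o=j.get();print(o[0],o[1],o[2],o[3],[np.round(v,2) for v in o[4]],flush=True)
E
time OMP_NUM_THREADS=1 timeout 560 python3 s4.py
```

```text
4
(-6, 6) (-90, 30) [-68.5  20.3  30.8   4.4   2.4] -1.89 [np.float64(1.89), np.float64(0.08), np.float64(0.03), array([-0.36,  0.2 , -0.81, -2.36, -0.09, -0.16]), array([499.6 , -12.59,  18.21]), np.float64(26.76)]
(-6, 6) (30, 150) [ 62.4  20.4 -17.1   2.9  20.7] -2.26 [np.float64(2.26), np.float64(0.0), np.float64(0.0), array([ 0.4 ,  0.19, -0.89, -0.28, -0.04, -0.55]), array([486.39,   7.37,  16.4 ]), np.float64(28.81)]
(-32, -8) (-90, 30) [ 20.7   5.1  37.4 -31.9  61. ] -8.0 [np.int64(8), np.float64(0.0), np.float64(0.0), array([-0.18,  0.55, -0.12, -0.63, -1.26, -0.75]), array([519.11, -33.64,  35.92]), np.float64(5.34)]
(-32, -8) (30, 150) [ 55.1  15.6 -10.9 -25.3  59.6] -4.77 [np.float64(4.77), np.float64(0.08), np.float64(0.05), array([ 0.4 ,  0.18, -1.  ,  0.2 , -0.06, -1.18]), array([480.28,  -3.79,  16.08]), np.float64(28.17)]
(8, 32) (-90, 30) [-69.5   1.9  35.7  27.8   0.1] -8.0 [np.int64(8), np.float64(0.0), np.float64(0.0), array([ 0.22,  0.18, -0.73, -0.98, -0.06, -2.06]), array([491.35,  19.19,  16.53]), np.float64(28.55)]
(8, 32) (30, 150) [ 90.2  -7.2 -35.8  13.    0.2] -7.97 [np.int64(8), np.float64(0.31), np.float64(0.11), array([-0.33,  0.19, -0.81, -2.32, -0.09,  2.59]), array([494.92,   1.85,  17.3 ]), np.float64(28.68)]
real	5m5.116s
user	10m18.147s
sys	0m1.017s
```

```bash
cat > s5.py <<'E'
from s4 import *
def cost2(p,pks,full=False,hmax=29):
    m=99;ts=[]
    for pk in pks:
        t,hc,cpk,co,cb,ff=evalp(*p[:5],low=4,obs=OBS+DK,pk=pk);m=min(m,cpk,co,cb,10);ts.append(t)
    m-=3*max(hc-hmax,0)
    if m<-3 and not full:return -m+30
    q,e1,e2=ik(tool(*p[:3]).as_matrix(),ts[0]/1000,tries=3)
    if full:return m,e1,e2,q,t,hc
    return -m+2*max(e1-.3,0)+2*max(e2-.3,0)+ (20*max(q[4]+.15,0))
def go(pks,sb,yb,tb=(-40,40),rb=(-45,45),wb=(0,88)):
    r=de(cost2,[yb,tb,rb,sb,wb],args=(pks,),maxiter=22,popsize=8,seed=1,tol=1e-3,polish=False)
    return r.x.round(1),round(r.fun,2),cost2(r.x,pks,True)
def mk(adv,yaw):
    a=np.radians(17);return [PK[0]+adv*np.cos(a),PK[1]+adv*np.sin(a),yaw,24,36,93]
if __name__=="__main__":
    from multiprocessing import Pool
    with Pool(4) as P:
        js=[]
        for adv in(15,30,45): 
            for yb,rb in(((8,16),(-2,2)),((30,100),(-45,45)),((-90,10),(-45,45))):
                js.append((adv,yb,P.apply_async(go,([mk(adv-3,11.6),mk(adv,11.6)],(-6,6),yb,(-40,40),rb))))
        for a,yb,j in js: o=j.get();print(a,yb,o[0],o[1],[np.round(v,2) for v in o[2]],flush=True)
E
time OMP_NUM_THREADS=1 timeout 570 python3 s5.py
```

```text
15 (8, 16) [10.8 20.7 -1.4 -5.5  7.1] 35.5 [np.float64(-5.5), np.float64(5.69), np.float64(3.91), array([ 0.34,  0.24, -0.95,  0.28, -0.04, -1.98]), array([520.83, -11.1 ,   7.95]), np.float64(10.73)]
15 (30, 100) [ 56.4  25.4 -19.7  -3.    9.4] -4.29 [np.float64(6.0), np.float64(0.0), np.float64(0.0), array([ 0.29,  0.2 , -0.77, -0.66, -0.06, -0.15]), array([503.69,   8.11,  16.5 ]), np.float64(29.0)]
15 (-90, 10) [-68.4  19.5  32.1  -3.9   1.9] -3.01 [np.float64(4.11), np.float64(0.24), np.float64(0.09), array([-0.33,  0.21, -0.79, -2.31, -0.1 , -0.25]), array([510.22,  -5.14,  18.33]), np.float64(27.28)]
30 (8, 16) [11.1 22.6  1.5  0.3 42.6] 10.09 [np.float64(-2.98), np.float64(1.66), np.float64(1.3), array([ 0.32,  0.27, -0.88,  0.06, -0.03, -1.76]), array([538.56, -22.62,   8.75]), np.float64(13.5)]
30 (30, 100) [ 59.5  29.9 -13.9  -0.3   8.7] -2.08 [np.float64(2.08), np.float64(0.0), np.float64(0.0), array([ 0.02,  0.25, -0.58, -0.92, -0.41,  0.31]), array([516.86,  14.46,  14.69]), np.float64(25.38)]
30 (-90, 10) [ 7.1 11.7 14.  -2.1 44.4] -0.73 [np.float64(0.73), np.float64(0.0), np.float64(0.0), array([ 0.08,  0.33, -0.47, -0.44, -0.61, -1.21]), array([537.53, -34.39,  16.32]), np.float64(28.63)]
45 (8, 16) [11.3 25.4  2.  -1.5 83.3] 1.87 [np.float64(0.7), np.float64(0.38), np.float64(0.29), array([ 0.27,  0.29, -0.81, -0.12, -0.03, -1.54]), array([557.52, -39.8 ,  10.26]), np.float64(16.51)]
45 (30, 100) [51.8 38.3 24.3 -5.8 33.6] -1.96 [np.float64(1.96), np.float64(0.0), np.float64(0.0), array([-0.24,  0.5 , -0.27, -0.91, -1.08, -0.01]), array([523.11,  25.66,  24.93]), np.float64(14.73)]
45 (-90, 10) [ 6.2 18.8 11.3 -2.8 54.7] -4.44 [np.float64(4.44), np.float64(0.0), np.float64(0.0), array([ 0.12,  0.3 , -0.55, -0.46, -0.42, -1.23]), array([552.18, -35.85,  16.5 ]), np.float64(29.0)]
real	3m16.935s
user	5m46.091s
sys	0m0.905s
```

```bash
python3 - <<'E'
from station import arm
from h import *
from scipy.spatial.transform import Rotation as Ro
s=arm.grab_frame("side");t=arm.grab_frame("top");st=arm.get_state();R=Ro.from_euler("xyz",st["ee_rot"]).as_matrix();p=st["eef_pos"]
np.savez("side2.npz",**s);np.savez("top2.npz",**t)
for n,f,(r0,c0) in(("s",s,(100,330)),("t",t,(200,270))):
    im=f["pixels"][r0:r0+150,c0:c0+200];im=cv2.resize(im,None,fx=4,fy=4,interpolation=cv2.INTER_CUBIC)[:,:,::-1].copy()
    for pt,col in(([0,0,0],(0,0,255)),([0,-66,0],(0,255,0)),([0,-66,97],(255,0,255)),([0,-66,-97],(255,0,255)),([40,-66,0],(255,255,0)),([-40,-66,0],(255,255,0)),([0,-124,0],(0,255,255))):
        w=np.linalg.inv(f["cam_to_world"])@[*(p+R@np.array(pt)/1000),1]
        u=(f["fx"]*w[0]/w[2]+f["cx"]-c0)*4;v=(f["fy"]*w[1]/w[2]+f["cy"]-r0)*4
        cv2.circle(im,(int(u),int(v)),5,col,-1)
    cv2.imwrite(f"pics/z{n}.png",im)
E
cat > s6.py <<'E'
from s5 import *
if __name__=="__main__":
    from multiprocessing import Pool
    with Pool(4) as P:
        js=[]
        for s,rb in((-10,(10,45)),(-15,(10,45)),(-20,(10,45)),(-26,(10,45)),(15,(-45,-10)),(20,(-45,-10)),(26,(-45,-10))):
            js.append((s,P.apply_async(go,([pkat(-3),pkat(4)],(s-.5,s+.5),(-15,55),(-10,40),rb))))
        for s,j in js: o=j.get();print(s,o[0],o[1],[np.round(v,2) for v in o[2]],flush=True)
E
time OMP_NUM_THREADS=1 timeout 570 python3 s6.py
```

```text
-10 [18.9 10.  16.  -9.9 33.5] -0.31 [np.float64(0.31), np.float64(0.0), np.float64(0.0), array([ 0.01,  0.36, -0.41, -0.47, -0.77, -0.95]), array([521.66, -42.37,  16.02]), np.float64(28.03)]
-15 [ 20.7   6.4  43.5 -14.8  78.4] -9.7 [np.float64(9.7), np.float64(0.0), np.float64(0.0), array([-0.23,  0.57, -0.1 , -0.7 , -1.35, -0.7 ]), array([513.06, -17.44,  46.23]), np.float64(5.54)]
-20 [ 43.8  23.1  44.  -20.4  64.4] -2.76 [np.float64(2.76), np.float64(0.0), np.float64(0.0), array([-0.24,  0.59, -0.13, -0.75, -1.38, -0.37]), array([489.75,   3.49,  43.63]), np.float64(9.37)]
-26 [ 40.6  19.9  44.6 -25.9  72.8] -4.96 [np.float64(4.96), np.float64(0.0), np.float64(0.0), array([-0.23,  0.58, -0.12, -0.74, -1.39, -0.43]), array([491.38,   1.82,  46.58]), np.float64(8.61)]
15 [ 19.8  21.5 -12.   14.5  66.9] 34.46 [np.float64(-4.46), np.float64(17.27), np.float64(8.82), array([ 0.28,  0.19, -1.  ,  0.53, -0.09, -1.97]), array([518.52, -31.42,  18.71]), np.float64(10.8)]
20 [ 54.8  28.8 -19.6  19.7   2.3] -1.43 [np.float64(1.43), np.float64(0.0), np.float64(0.0), array([ 0.14,  0.18, -0.71, -0.98, -0.18,  0.27]), array([489.75,  21.97,  15.76]), np.float64(27.51)]
26 [ 54.7  31.5 -15.3  26.1   3. ] -0.05 [np.float64(0.05), np.float64(0.0), np.float64(0.0), array([ 0.03,  0.2 , -0.66, -1.05, -0.33,  0.38]), array([486.77,  28.8 ,  14.73]), np.float64(25.46)]
real	0m35.584s
user	1m51.805s
sys	0m0.419s
```

```bash
python3 - <<'E'
s=open("search.py").read()
s=s.replace("k=np.argmax(F@n); hc=F[k,2]+tz","con=F[(F@n)>(F@n).max()-1.2]; hc=con[:,2].max()+tz+ (0 if np.ptp(con@l)<60 else 99)")
s=s.replace("con=F[(F@n)>(F@n).max()-.5]; t=t+","t=t+")
s=s.replace("    k=np","    #k=np")
open("search.py","w").write(s)
s=open("s6.py").read()
i=s.index("        js=[]")
s=s[:i]+'''        js=[]
        for s in (-30,-24,-18,-12,-6,0,6,12,18,24):
          for yb in((-100,20),(20,130)):
            js.append((s,P.apply_async(go,([pkat(-3),pkat(4)],(s-.5,s+.5),yb,(-45,45),(-45,45),(0,30)))))
        for s,j in js: o=j.get();print(s,o[0],o[1],[np.round(v,2) for v in o[2]],flush=True)
'''
open("s6.py","w").write(s)
E
grep -n "con" search.py; time OMP_NUM_THREADS=1 timeout 575 python3 s6.py
```

```text
24:    con=F[(F@n)>(F@n).max()-1.2]; hc=con[:,2].max()+tz+ (0 if np.ptp(con@l)<60 else 99)
27:    # lateral: mean of contacting pts at s
28:    t=t+l*(s-(con@l).mean()); t[2]=tz
29:    A=np.concatenate([B,Wr]);A=A+t
-30 [  8.9   2.4  25.  -29.6   0. ] 1.1 [np.float64(-1.1), np.float64(0.0), np.float64(0.0), array([-0.09,  0.45, -0.28, -0.53, -0.98, -1.  ]), array([520.64, -47.58,  13.25]), np.float64(27.94)]
-30 [ 59.6  13.9 -12.  -30.2  29.8] 0.15 [np.float64(0.28), np.float64(0.0), np.float64(0.0), array([ 0.36,  0.2 , -0.92,  0.05, -0.13, -0.92]), array([493.18, -19.62,  13.67]), np.float64(23.34)]
-24 [ 17.4  11.3  16.5 -23.9  29.7] -0.99 [np.float64(0.99), np.float64(0.0), np.float64(0.0), array([-0.01,  0.36, -0.41, -0.49, -0.76, -0.93]), array([523.27, -48.97,  15.97]), np.float64(27.94)]
-24 [ 44.   21.6  38.  -23.8  21.2] -0.66 [np.float64(0.66), np.float64(0.0), np.float64(0.0), array([-0.21,  0.57, -0.15, -0.71, -1.28, -0.36]), array([499.67,  -7.97,  26.2 ]), np.float64(13.92)]
-18 [-99.1   0.7  39.2 -18.    1.5] 0.86 [np.float64(-0.86), np.float64(0.0), np.float64(0.0), 
[... 2420 characters left out ...]
09, -0.52]), array([493.73,   4.06,  17.97]), np.float64(29.01)]
18 [ 96.9 -12.2 -34.1  18.4   4.4] -1.15 [np.float64(3.77), np.float64(0.41), np.float64(0.15), array([-0.28,  0.17, -0.79, -2.28, -0.03,  2.61]), array([491.73,   4.73,  18.68]), np.float64(30.04)]
24 [-90.  -12.4  26.3  24.1   4.8] -2.94 [np.float64(2.94), np.float64(0.0), np.float64(0.0), array([ 0.28,  0.18, -0.77, -0.61, -0.15, -2.79]), array([488.75,  12.41,  16.2 ]), np.float64(28.4)]
24 [ 74.7  19.8 -26.7  23.8   1.1] -6.84 [np.float64(7.04), np.float64(0.0), np.float64(0.0), array([ 0.21,  0.18, -0.74, -0.84, -0.14,  0.4 ]), array([489.36,  17.53,  16.55]), np.float64(29.09)]
real	4m51.724s
user	17m43.208s
sys	0m0.427s
```

Run:
```python
from h import *
from scipy.spatial.transform import Rotation as Ro
data=[("1",[.45644547,-.03272432,.29613655],[-1.55624228,.00161234,.44906669])]
from station import arm
st=arm.get_state();data.append(("2",st["eef_pos"],st["ee_rot"]))
A=[]
for k,p,r in data:
    R=Ro.from_euler("xyz",r).as_matrix()
    for n in("side","top"):
        f=np.load(f"{n}{k}.npz");W=world(f)[f["z_map"]>0]
        W=W[W[:,2]>.155];L=(W-p)@R*1000
        A.append(L[(abs(L[:,0])<60)&(abs(L[:,2])<110)&(L[:,1]>-135)&(L[:,1]<15)])
L=np.concatenate(A)
zb=[-110,-75,-50,-30,-12,12,30,50,75,110]
for y in range(-130,10,8):
    row=[]
    for a,b in zip(zb,zb[1:]):
        k=L[(L[:,1]>y)&(L[:,1]<=y+8)&(L[:,2]>a)&(L[:,2]<=b)]
        row.append(f"{len(k)}:{k[:,0].min():.0f}..{k[:,0].max():.0f}" if len(k)>2 else "-")
    print(y,row)
```

```text
-130 ['-', '30:-22..22', '50:-21..26', '27:13..25', '62:-18..26', '92:-28..25', '-', '-', '-']
-122 ['15:-33..39', '37:-30..25', '69:-12..31', '50:14..28', '78:-19..28', '117:-29..29', '-', '3:14..25', '3:-1..26']
-114 ['620:-42..43', '381:-42..41', '47:-23..30', '44:21..30', '84:-19..28', '206:-28..28', '109:-28..27', '311:-39..40', '615:-41..40']
-106 ['96:-39..42', '69:-42..40', '36:20..30', '28:21..28', '45:-17..28', '101:-22..30', '62:-21..27', '49:-25..40', '206:-41..42']
-98 ['79:-33..41', '-', '33:-38..42', '109:-41..42', '135:-40..40', '184:-41..41', '43:-27..40', '6:-21..36', '166:-41..41']
-90 ['64:-36..43', '44:22..35', '55:-38..41', '69:19..42', '109:-42..44', '82:-18..42', '89:-38..38', '56:25..36', '146:-41..41']
-82 ['71:-28..44', '27:25..33', '38:22..41', '32:33..44', '58:10..42', '35:36..42', '54:-41..41', '23:24..34', '210:-41..43']
-74 ['79:-38..42', '-', '7:18..38', '10:35..41', '9:27..40', '4:37..39', '16:-13..38', '-', '151:-41..40']
-66 ['3:17..35', '-', '-', '-', '-', '-', '6:-10..14', '-', '-']
-58 ['-', '-', '-', '6:7..15', '3:11..16', '3:3..10', '-', '-', '-']
-50 ['-', '-', '-', '9:8..13', '28:7..16', '19:-5..13', '-', '-', '-']
-42 ['-', '-', '-', '5:7..12', '29:6..15', '18:-8..15', '-', '-', '-']
-34 ['-', '-', '-', '10:4..12', '22:6..15', '33:-13..13', '-', '-', '-']
-26 ['-', '-', '-', '7:2..17', '41:-7..15', '48:-13..14', '-', '-', '-']
-18 ['-', '-', '-', '18:-5..16', '38:-14..15', '46:-14..13', '-', '-', '-']
-10 ['-', '-', '-', '8:-6..12', '27:-14..15', '27:-15..14', '-', '-', '-']
-2 ['-', '-', '-', '-', '4:6..9', '-', '-', '-', '-']
6 ['-', '-', '-', '-', '-', '-', '-', '-', '-']
```

```bash
cat > s7.py <<'E'
from s5 import *
import s5
def go2(adv,yb,tb,rb,sb):
    pks=[mk2(adv-3),mk2(adv+3)]
    r=de(cost2,[yb,tb,rb,sb,(0,30)],args=(pks,),maxiter=28,popsize=10,seed=2,tol=1e-3,polish=False)
    return r.x.round(1),round(r.fun,2),cost2(r.x,pks,True)
HOME=np.array([632.5,49.7])
def mk2(adv):
    u=min(adv/106,1);p=np.array(PK[:2])*(1-u)+HOME*u
    return [p[0],p[1],20.4-8.8*min(adv/20,1),24,36,93]
if __name__=="__main__":
    from multiprocessing import Pool
    with Pool(4) as P:
        js=[]
        for adv in(15,30,50,75,100):
          for yb,rb in(((-100,12),(-45,45)),((12,110),(-45,0)),((0,60),(10,50))):
            js.append((adv,P.apply_async(go2,(adv,yb,(-40,42),rb,(-8,8)))))
        for s,j in js: o=j.get();print(s,o[0],o[1],[np.round(v,2) for v in o[2]],flush=True)
E
time OMP_NUM_THREADS=1 timeout 578 python3 s7.py
```

```text
15 [-91.1   6.3  36.3   4.    0.3] -6.67 [np.float64(7.75), np.float64(0.25), np.float64(0.09), array([-0.32,  0.21, -0.79, -2.31, -0.1 , -0.58]), array([510.26,   3.02,  17.35]), np.float64(29.02)]
15 [ 61.6  25.6 -23.7   7.    0.8] -6.51 [np.float64(6.51), np.float64(0.0), np.float64(0.0), array([ 0.16,  0.2 , -0.69, -0.94, -0.16,  0.34]), array([507.57,  16.06,  16.37]), np.float64(28.74)]
15 [46.  29.8 17.4 -7.9 21. ] 2.79 [np.float64(-2.79), np.float64(0.0), np.float64(0.0), array([-0.13,  0.39, -0.39, -0.81, -0.87, -0.16]), array([502.31,  16.51,  17.9 ]), np.float64(13.02)]
30 [-90.7 -12.6  29.3   6.3   1.1] -2.71 [np.float64(2.82), np.float64(0.0), np.float64(0.0), array([ 0.24,  0.22, -0.7 , -0.72, -0.14, -2.64]), array([522.45,  16.41,  16.35]), np.float64(28.69)]
30 [ 66.5  23.2 -25.5   4.3   0.4] -6.57 [np.float64(7.07), np.float64(0.0), np.float64(0.0), array([ 0.2 ,  0.22, -0.69, -0.85, -0.12,  0.3 ]), array([522.12,  17.95,  16.48]), np.float64(28.97)]
30 [52.5 36.8 27.7 -6.8 20.4] -0.56 [np.float64(0.56), np.float64(0.0), np.float64(0.0), array([-0.25,  0.52, -0.24, -
[... 1177 characters left out ...]
-0.57, -0.72, -0.23, -1.07]), array([577.22,  -3.11,  16.28]), np.float64(28.57)]
100 [-2.4 34.7 16.6  0.1  6.6] -10.0 [np.int64(10), np.float64(0.0), np.float64(0.0), array([ 0.08,  0.31, -0.53, -1.07, -0.19, -0.78]), array([597.54,  22.31,  16.14]), np.float64(28.29)]
100 [107.6   2.9 -36.1  -6.9   0.5] -9.89 [np.float64(9.89), np.float64(0.0), np.float64(0.0), array([ 0.18,  0.29, -0.56, -0.92, -0.15,  1.01]), array([588.15,  40.62,  16.9 ]), np.float64(29.02)]
100 [ 1.7 34.  13.2  1.6 19.4] -10.0 [np.int64(10), np.float64(0.0), np.float64(0.0), array([ 0.14,  0.31, -0.54, -0.92, -0.16, -0.88]), array([598.93,  16.32,  16.19]), np.float64(28.38)]
real	5m4.751s
user	17m34.518s
sys	0m0.653s
```

```bash
cat > s8.py <<'E'
from s7 import *
for o in((66,23,-25.5),(68,22,-25),(70,21,-25),(62,24,-24)):
    print(o)
    for adv in(-4,0,8,16,30,50):
        row=[]
        for s in(2,8,14,20):
            pk=mk2(adv) if adv>0 else pkat(adv)
            t,hc,cpk,co,cb,ff=evalp(*o,s,0,low=3,obs=OBS+DK,pk=pk);q,e1,e2=ik(tool(*o).as_matrix(),t/1000,tries=4)
            row.append((s,t.round().tolist(),round(hc),round(cpk,1),round(co,1),round(cb),round(e1,1),round(e2,1),q[4].round(2)))
        print(adv,*row,sep="\n   ")
E
python3 s8.py
```

```text
(66, 23, -25.5)
-4
   (2, [490.0, -3.0, 15.0], 28, np.float64(8.8), np.float64(-4.4), 14, np.float64(0.0), np.float64(0.0), np.float64(-0.16))
   (8, [488.0, 3.0, 15.0], 28, np.float64(8.8), np.float64(-3.3), 14, np.float64(0.0), np.float64(0.0), np.float64(-0.14))
   (14, [486.0, 8.0, 15.0], 28, np.float64(8.8), np.float64(-1.7), 14, np.float64(0.0), np.float64(0.0), np.float64(-0.12))
   (20, [483.0, 14.0, 15.0], 28, np.float64(8.8), np.float64(-0.0), 14, np.float64(0.0), np.float64(0.0), np.float64(-0.1))
0
   (2, [493.0, -1.0, 15.0], 28, np.float64(8.8), np.float64(-3.3), 14, np.float64(0.0), np.float64(0.0), np.float64(-0.15))
   (8, [491.0, 4.0, 15.0], 28, np.float64(8.8), np.float64(0.6), 14, np.float64(0.0), np.float64(0.0), np.float64(-0.14))
   (14, [489.0, 10.0, 15.0], 28, np.float64(8.8), np.float64(2.2), 14, np.float64(0.0), np.float64(0.0), np.float64(-0.12))
   (20, [487.0, 15.0, 15.0], 28, np.float64(8.8), np.float64(3.8), 14, np.float64(0.0), np.float64(0.0), np.float64(-0.1))
8
   (2, [500.0, 3.0, 15.0], 28, np.float64(8.1), np.float64(-1.2), 14, np.float64(0.0), np
[... 10199 characters left out ...]
loat64(-4.8), 16, np.float64(0.7), np.float64(0.4), np.float64(-0.03))
   (20, [516.0, 34.0, 15.0], 27, np.float64(4.0), np.float64(-10.1), 16, np.float64(1.3), np.float64(0.6), np.float64(-0.03))
50
   (2, [538.0, 24.0, 15.0], 27, np.float64(6.1), np.float64(-7.5), 16, np.float64(0.2), np.float64(0.1), np.float64(-0.03))
   (8, [537.0, 30.0, 15.0], 27, np.float64(6.1), np.float64(-12.8), 16, np.float64(0.7), np.float64(0.4), np.float64(-0.03))
   (14, [536.0, 36.0, 15.0], 27, np.float64(6.1), np.float64(-18.1), 16, np.float64(1.3), np.float64(0.7), np.float64(-0.03))
   (20, [534.0, 42.0, 15.0], 27, np.float64(4.0), np.float64(-23.3), 16, np.float64(1.8), np.float64(0.9), np.float64(-0.03))
```

```bash
cat > p.py <<'E'
from kin import *
from search import tool
import sys
def path(o,x,y,zs,q0):
    q=np.array(q0)
    for z in zs:
        q,e1,e2=ik(tool(*o).as_matrix(),np.array([x,y,z])/1000,q0=q,tries=1);print(z,q.round(2),round(e1,1),round(e2,1))
    return q
if __name__=="__main__":
    path((70,21,-25),485,9,(15,40,80,120,160,200,240,280),[.25,.18,-.76,-.75,-.12,.2])
    print("400 fwd variant");path((70,21,-25),540,20,(15,60,120,160,200,240),[.25,.18,-.76,-.75,-.12,.2])
E
python3 p.py
```

```text
15 [ 0.23  0.18 -0.75 -0.79 -0.12  0.26] 0.0 0.0
40 [ 0.37  0.12 -0.86 -0.48 -0.03 -0.16] 0.2 0.1
80 [ 0.41  0.02 -0.96 -0.14 -0.03 -0.54] 1.9 1.0
120 [ 0.43 -0.09 -1.    0.09 -0.1  -0.78] 1.5 0.7
160 [ 0.45 -0.17 -0.97  0.15 -0.22 -0.85] 0.0 0.0
200 [ 0.45 -0.24 -0.88  0.1  -0.37 -0.8 ] 0.0 0.0
240 [ 0.46 -0.29 -0.8   0.07 -0.5  -0.78] 0.0 0.0
280 [ 0.46 -0.33 -0.73  0.06 -0.61 -0.76] 0.0 0.0
400 fwd variant
15 [ 0.27  0.25 -0.68 -0.68 -0.1   0.12] 0.0 0.0
60 [ 0.38  0.15 -0.83 -0.26 -0.03 -0.39] 0.4 0.2
120 [ 0.4   0.02 -0.92  0.11 -0.08 -0.78] 0.0 0.0
160 [ 0.41 -0.06 -0.83  0.05 -0.23 -0.72] 0.0 0.0
200 [ 0.41 -0.12 -0.77  0.03 -0.36 -0.7 ] 0.0 0.0
240 [ 0.41 -0.17 -0.7   0.02 -0.47 -0.69] 0.0 0.0
```

Run:
```python
from kin import *
from search import *
from s2 import DK
q=np.array([.45,-.2,-.9,.1,-.37,-.8])
pts=[((70,15,-17),220),((70,15,-17),160),((70,15,-17),120),((70,15,-17),90),((70,15,-17),70),((70,16,-18),60),((70,17.5,-20.5),50),((70,19,-23),40),((70,20,-24),30),((70,21,-25),20),((70,21,-25),15)]
for o,z in pts:
    q,e1,e2=ik(tool(*o).as_matrix(),np.array([485,9,z])/1000,q0=q,tries=1)
    R=tool(*o);B,W,F=[R.apply(p)+[485,9,z] for p in parts(0,0,0)]
    A=np.concatenate([B,W]);c=min(sd(A,PK).min(),sd(A,[PK[0],PK[1],PK[2],4,30,110]).min());d=min(sd(A,k).min() for k in OBS+DK);f=sd(F,PK).min()
    print(o,z,q.round(2),round(e1,1),round(e2,1),"pack",c.round(1),"decoy",d.round(1),"finger-pack",f.round(1))
```

```text
(70, 15, -17) 220 [ 0.44 -0.18 -0.69  0.03 -0.67 -0.77] 0.0 0.0 pack 183.4 decoy 124.8 finger-pack 126.2
(70, 15, -17) 160 [ 0.44 -0.11 -0.79  0.04 -0.5  -0.78] 0.0 0.0 pack 127.9 decoy 76.6 finger-pack 70.5
(70, 15, -17) 120 [ 0.44 -0.05 -0.86  0.05 -0.37 -0.8 ] 0.0 0.0 pack 90.9 decoy 41.8 finger-pack 33.4
(70, 15, -17) 90 [ 0.44  0.01 -0.91  0.07 -0.26 -0.81] 0.0 0.0 pack 63.3 decoy 27.5 finger-pack 5.9
(70, 15, -17) 70 [ 0.44  0.05 -0.94  0.1  -0.18 -0.84] 0.0 0.0 pack 44.8 decoy 27.5 finger-pack 2.1
(70, 16, -18) 60 [ 0.43  0.07 -1.    0.15 -0.09 -0.89] 0.0 0.0 pack 36.9 decoy 24.0 finger-pack 2.2
(70, 17.5, -20.5) 50 [ 0.42  0.1  -0.98  0.   -0.03 -0.71] 1.6 1.0 pack 31.1 decoy 19.1 finger-pack 2.7
(70, 19, -23) 40 [ 0.39  0.12 -0.9  -0.31 -0.03 -0.36] 2.0 1.1 pack 25.9 decoy 7.5 finger-pack 3.1
(70, 20, -24) 30 [ 0.37  0.15 -0.86 -0.47 -0.03 -0.17] 0.7 0.3 pack 19.0 decoy 5.8 finger-pack 3.4
(70, 21, -25) 20 [ 0.26  0.17 -0.77 -0.73 -0.1   0.18] 0.0 0.0 pack 11.8 decoy 4.8 finger-pack 3.6
(70, 21, -25) 15 [ 0.23  0.18 -0.75 -0.79 -0.12  0.26] 0.0 0.0 pack 7.9 decoy 3.4 finger-pack 3.6
```

```bash
python3 d.py 70 15 -17 485 9 200
```

```text
t 2.65 pos [500.6  -3.2 222.8] F [-0.2  0.2 -0.1] q [ 0.48 -0.26 -1.01  0.62 -0.37 -1.51]
rotvec tool [12.2 -8.2 -1.5] norm 14.8 dp tool now [-1.7 11.7 27.8] dp in final tool [ 1.7 17.3 24.7]
world unit steps in final tool axes: X [ 0.259  0.354 -0.899] Y [0.934 0.147 0.327] Z [ 0.248 -0.924 -0.292]
```

Emit:
move_arm(
  deltas=[
    {"dp":[0,0,10],"rotation":[4.1,-2.7,-0.5]},
    {"dp":[0,0,10],"rotation":[4.1,-2.7,-0.5]},
    {"dp":[0,5,5],"rotation":[4.1,-2.7,-0.5]},
    {"dp":[0,0,0],"rotation":[0,0,0]},
  ],
)

```text
t: 2.98
eef_pos: [0.4867, 0.0006, 0.2147]
ee_rot: [-1.926, -0.252, 1.258]
force: [1.6, 0.4, 1.6]
width: 0.0004
```

```bash
python3 d.py 70 15 -17 485 9 110
```

```text
t 2.98 pos [486.7   0.6 214.7] F [1.6 0.4 1.6] q [ 0.47 -0.21 -0.79  0.15 -0.57 -0.93]
rotvec tool [ 3.4 -2.2 -0.6] norm 4.1 dp tool now [-18.9  95.4  39.9] dp in final tool [-18.5  97.4  35. ]
world unit steps in final tool axes: X [ 0.259  0.354 -0.899] Y [0.934 0.147 0.327] Z [ 0.248 -0.924 -0.292]
```

Emit:
move_arm(
  deltas=[
    {"dp":[-5,25,10],"rotation":[3.4,-2.2,-0.6]},
    {"dp":[-5,25,9],"rotation":[0,0,0]},
    {"dp":[-5,25,9],"rotation":[0,0,0]},
    {"dp":[-4,22,8],"rotation":[0,0,0]},
    {"dp":[0,0,0],"rotation":[0,0,0]},
  ],
)

```text
t: 3.4
eef_pos: [0.4877, 0.0088, 0.1177]
ee_rot: [-1.894, -0.261, 1.292]
force: [-1.2, -0.3, -0.7]
width: 0.0004
```

```bash
python3 d.py 70 15 -17 485 9 85
```

```text
t 3.4 pos [487.7   8.8 117.7] F [-1.2 -0.3 -0.7] q [ 0.44 -0.05 -0.89  0.09 -0.31 -0.84]
rotvec tool [ 1.1 -0.6  0.4] norm 1.3 dp tool now [-9.  29.  12.5] dp in final tool [-8.6 29.3 12. ]
world unit steps in final tool axes: X [ 0.259  0.354 -0.899] Y [0.934 0.147 0.327] Z [ 0.248 -0.924 -0.292]
```

Emit:
move_arm(
  deltas=[
    {"dp":[-5,17,8],"rotation":[1.1,-0.6,0.4]},
    {"dp":[-4,14,6],"rotation":[0,0,0]},
    {"dp":[0,0,0],"rotation":[0,0,0]},
  ],
)

```text
t: 3.65
eef_pos: [0.4836, 0.0098, 0.0852]
ee_rot: [-1.879, -0.252, 1.299]
force: [-0.3, -0.7, -0.3]
width: 0.0003
```

```bash
cat > look.py <<'E'
import sys
from station import arm
from h import *
k=sys.argv[1]
s=arm.grab_frame("side");t=arm.grab_frame("top")
np.savez("side_l.npz",**s);np.savez("top_l.npz",**t)
a=cv2.resize(s["pixels"][170:340,260:440],(396*2//2,374));b=cv2.resize(t["pixels"][160:330,235:415],(396,374))
im=np.hstack([a,b]);im=cv2.resize(im,(800,378),interpolation=cv2.INTER_CUBIC)
cv2.imwrite(f"pics/{k}.png",im[:,:,::-1])
E
python3 d.py 70 15 -17 485 9 60; python3 look.py l1
```

```text
t 3.65 pos [483.6   9.8  85.2] F [-0.3 -0.7 -0.3] q [ 0.44  0.02 -0.93  0.09 -0.23 -0.84]
rotvec tool [ 0.1 -0.1  0.1] norm 0.2 dp tool now [-6.6 23.7  5.9] dp in final tool [-6.6 23.7  5.8]
world unit steps in final tool axes: X [ 0.259  0.354 -0.899] Y [0.934 0.147 0.327] Z [ 0.248 -0.924 -0.292]
```

Emit:
move_arm(
  deltas=[
    {"dp":[-3,12,3],"rotation":[0,0,0]},
    {"dp":[-3,12,3],"rotation":[0,0,0]},
    {"dp":[0,0,0],"rotation":[0,0,0]},
  ],
)

```text
t: 4.0
eef_pos: [0.4908, 0.0122, 0.0686]
ee_rot: [-1.892, -0.26, 1.304]
force: [-0.9, -0.3, -0.7]
width: 0.0003
```

```bash
python3 d.py 70 18 -21 484.5 9 45
```

```text
t 4.0 pos [490.8  12.2  68.6] F [-0.9 -0.3 -0.7] q [ 0.44  0.06 -0.97  0.14 -0.13 -0.89]
rotvec tool [-3.1 -1.1 -2.4] norm 4.0 dp tool now [-10.6  18.8  11.8] dp in final tool [-11.1  17.7  13. ]
world unit steps in final tool axes: X [ 0.221  0.426 -0.877] Y [0.932 0.174 0.319] Z [ 0.288 -0.888 -0.358]
```

Emit:
move_arm(
  deltas=[
    {"dp":[-4.6,-3,6],"rotation":[0,0,0]},
    {"dp":[0,0,0],"rotation":[0,0,0]},
  ],
)

```text
t: 4.17
eef_pos: [0.4836, 0.0094, 0.0709]
ee_rot: [-1.894, -0.261, 1.304]
force: [-1.5, -0.3, -0.3]
width: 0.0006
```

```bash
python3 d.py 70 18 -21 484 9 50;python3 look.py l2
```

```text
t 4.17 pos [483.6   9.4  70.9] F [-1.5 -0.3 -0.3] q [ 0.44  0.04 -0.99  0.16 -0.13 -0.9 ]
rotvec tool [-2.9 -1.1 -2.4] norm 3.9 dp tool now [-5.7 19.2  6. ] dp in final tool [-6.3 18.7  7. ]
world unit steps in final tool axes: X [ 0.221  0.426 -0.877] Y [0.932 0.174 0.319] Z [ 0.288 -0.888 -0.358]
```

Run:
```python
from kin import *
from search import *
from s2 import DK
q=np.array([.44,.04,-.97,.16,-.13,-.9])
pts=[((70,13,-15),70),((70,13,-15),55),((70,13,-15),45),((70,14,-16),38),((70,16,-18),32),((70,18,-21),27),((70,20,-24),22),((70,21,-25),18),((70,21,-25),15)]
for o,z in pts:
    xy=[484-(z-15)*.03,9]
    q,e1,e2=ik(tool(*o).as_matrix(),np.array([*xy,z])/1000,q0=q,tries=1)
    R=tool(*o);B,W,F=[R.apply(p)+[*xy,z] for p in parts(0,0,0)]
    A=np.concatenate([B,W]);c=min(sd(A,PK).min(),sd(A,[PK[0],PK[1],PK[2],4,30,110]).min());d=min(sd(A,k).min() for k in OBS+DK);f=sd(F,PK).min()
    print(o,z,q.round(2),round(e1,1),round(e2,1),"pack",c.round(1),"decoy",d.round(1),"finger-pack",f.round(1))
```

```text
(70, 13, -15) 70 [ 0.45  0.06 -0.91  0.09 -0.26 -0.85] 0.0 0.0 pack 43.3 decoy 25.8 finger-pack 4.2
(70, 13, -15) 55 [ 0.44  0.09 -0.93  0.11 -0.2  -0.87] 0.0 0.0 pack 29.2 decoy 25.7 finger-pack 3.8
(70, 13, -15) 45 [ 0.44  0.12 -0.95  0.13 -0.16 -0.89] 0.0 0.0 pack 19.6 decoy 25.6 finger-pack 3.5
(70, 14, -16) 38 [ 0.43  0.13 -1.    0.19 -0.08 -0.93] 0.2 0.1 pack 14.5 decoy 19.7 finger-pack 3.5
(70, 16, -18) 32 [ 0.43  0.14 -0.98  0.04 -0.03 -0.77] 0.8 0.6 pack 11.8 decoy 11.4 finger-pack 3.7
(70, 18, -21) 27 [ 0.4   0.16 -0.9  -0.26 -0.03 -0.43] 1.4 0.8 pack 12.3 decoy 7.4 finger-pack 4.0
(70, 20, -24) 22 [ 0.35  0.17 -0.84 -0.53 -0.03 -0.1 ] 0.2 0.1 pack 12.4 decoy 6.4 finger-pack 4.5
(70, 21, -25) 18 [ 0.25  0.17 -0.76 -0.76 -0.11  0.22] 0.0 0.0 pack 10.8 decoy 2.9 finger-pack 4.6
(70, 21, -25) 15 [ 0.23  0.18 -0.75 -0.79 -0.12  0.26] 0.0 0.0 pack 8.5 decoy 2.6 finger-pack 4.5
```

Run:
```python
from s7 import *
for o in((70,14,-16),(70,16,-18),(70,17,-20),(70,18,-22),(70,19,-23),(66,18,-22),(74,18,-22),(70,16,-24)):
  for adv,s in((-3,14),(10,10),(25,5)):
    pk=mk2(adv) if adv>0 else pkat(adv)
    for low in(3,8):
      t,hc,cpk,co,cb,ff=evalp(*o,s,0,low=low,obs=OBS+DK,pk=pk);q,e1,e2=ik(tool(*o).as_matrix(),t/1000,tries=4)
      print(o,adv,low,t.round(),round(hc,1),"pack",cpk.round(1),"dec",co.round(1),"ik",round(e1,1),round(e2,1),q.round(2))
```

```text
(70, 14, -16) -3 3 [484.   8.  11.] 19.0 pack -3.3 dec 10.0 ik 0.9 0.6 [ 0.42  0.2  -0.97  0.07 -0.03 -0.8 ]
(70, 14, -16) -3 8 [484.   8.  16.] 24.0 pack -3.3 dec 11.2 ik 0.8 0.6 [ 0.42  0.19 -0.99  0.11 -0.03 -0.85]
(70, 14, -16) 10 3 [498.  11.  11.] 19.0 pack -2.9 dec 20.4 ik 0.7 0.5 [ 0.42  0.22 -0.96  0.09 -0.03 -0.82]
(70, 14, -16) 10 8 [498.  11.  16.] 24.0 pack -2.9 dec 20.4 ik 0.6 0.4 [ 0.42  0.2  -0.97  0.14 -0.03 -0.87]
(70, 14, -16) 25 3 [513.  14.  11.] 19.0 pack -3.7 dec 13.0 ik 0.4 0.3 [ 0.41  0.24 -0.94  0.12 -0.03 -0.85]
(70, 14, -16) 25 8 [513.  14.  16.] 24.0 pack -3.7 dec 13.0 ik 0.3 0.2 [ 0.41  0.22 -0.95  0.17 -0.03 -0.89]
(70, 16, -18) -3 3 [485.   8.  12.] 21.0 pack -2.6 dec 5.5 ik 0.8 0.6 [ 0.41  0.2  -0.92 -0.14 -0.03 -0.58]
(70, 16, -18) -3 8 [485.   8.  17.] 26.0 pack -2.2 dec 5.9 ik 0.8 0.6 [ 0.42  0.19 -0.94 -0.09 -0.03 -0.63]
(70, 16, -18) 10 3 [498.  11.  12.] 21.0 pack -3.4 dec 16.0 ik 0.7 0.5 [ 0.41  0.22 -0.91 -0.11 -0.03 -0.61]
(70, 16, -18) 10 8 [498.  11.  17.] 26.0 pack -2.3 dec 17.3 ik 0.6 0.5 [ 0.41  0.2  -0.92 -0.07 -0.03 -0.65]
(70, 16, -18
[... 3387 characters left out ...]
8.0 ik 0.0 0.0 [ 0.32  0.22 -0.76 -0.47 -0.12 -0.09]
(70, 16, -24) -3 3 [486.   7.  14.] 24.9 pack 1.6 dec 11.2 ik 5.7 3.1 [ 0.34  0.2  -0.83 -0.52 -0.03 -0.1 ]
(70, 16, -24) -3 8 [486.   7.  19.] 29.9 pack 6.0 dec 11.2 ik 5.9 3.3 [ 0.35  0.19 -0.84 -0.48 -0.03 -0.15]
(70, 16, -24) 10 3 [499.  11.  14.] 24.9 pack 1.4 dec 13.4 ik 5.5 3.2 [ 0.35  0.22 -0.82 -0.49 -0.03 -0.13]
(70, 16, -24) 10 8 [499.  11.  19.] 29.9 pack 5.4 dec 13.4 ik 5.7 3.3 [ 0.35  0.2  -0.83 -0.45 -0.03 -0.18]
(70, 16, -24) 25 3 [514.  14.  14.] 24.9 pack 1.4 dec 15.3 ik 5.2 3.2 [ 0.35  0.23 -0.8  -0.45 -0.03 -0.17]
(70, 16, -24) 25 8 [514.  14.  19.] 29.9 pack 4.2 dec 15.3 ik 5.4 3.3 [ 0.36  0.22 -0.81 -0.41 -0.03 -0.23]
```

```bash
python3 d.py 70 13 -15 483 9 48
```

```text
t 4.27 pos [485.5  10.4  71.7] F [ 0.4 -0.1 -0. ] q [ 0.44  0.05 -0.99  0.16 -0.13 -0.9 ]
rotvec tool [3.  0.6 2.8] norm 4.1 dp tool now [-8.  20.6  9.1] dp in final tool [-7.1 21.4  7.9]
world unit steps in final tool axes: X [ 0.279  0.314 -0.908] Y [0.936 0.125 0.33 ] Z [ 0.217 -0.941 -0.259]
```

Emit:
move_arm(
  deltas=[
    {"dp":[-2,0,2],"rotation":[3.0,0.6,2.8]},
    {"dp":[-3,12,4],"rotation":[0,0,0]},
    {"dp":[-3,10,3],"rotation":[0,0,0]},
    {"dp":[0,0,0],"rotation":[0,0,0]},
  ],
)

```text
t: 4.6
eef_pos: [0.4827, 0.0088, 0.0502]
ee_rot: [-1.838, -0.218, 1.28]
force: [0.7, -0.4, -0.7]
width: 0.0004
```

```bash
python3 d.py 70 14 -16 483 9 38
```

```text
t 4.6 pos [482.7   8.8  50.2] F [ 0.7 -0.4 -0.7] q [ 0.44  0.1  -0.95  0.12 -0.18 -0.88]
rotvec tool [-1.  -0.3 -1.1] norm 1.5 dp tool now [-2.4 11.6  3. ] dp in final tool [-2.6 11.5  3.2]
world unit steps in final tool axes: X [ 0.269  0.334 -0.903] Y [0.935 0.136 0.329] Z [ 0.233 -0.933 -0.276]
```

Emit:
move_arm(
  deltas=[
    {"dp":[-3,12,4],"rotation":[0,0,0]},
    {"dp":[0,0,0],"rotation":[0,0,0]},
  ],
)

```text
t: 4.77
eef_pos: [0.4833, 0.0094, 0.0388]
ee_rot: [-1.841, -0.22, 1.281]
force: [-1.1, 0.2, -0.8]
width: 0.0004
```

```bash
python3 d.py 70 19.5 -23.5 483 9 30
```

```text
t 4.77 pos [483.3   9.4  38.8] F [-1.1  0.2 -0.8] q [ 0.44  0.13 -0.98  0.18 -0.11 -0.93]
rotvec tool [-8.1 -2.4 -6.5] norm 10.6 dp tool now [-2.4  8.1  2.5] dp in final tool [-3.1  7.3  3.7]
world unit steps in final tool axes: X [ 0.197  0.467 -0.862] Y [0.931 0.185 0.314] Z [ 0.306 -0.864 -0.399]
```

Emit:
move_arm(
  deltas=[
    {"dp":[-1,4,1],"rotation":[-2.7,-0.8,-2.2]},
    {"dp":[-1,4,1],"rotation":[-2.7,-0.8,-2.2]},
    {"dp":[0,0,0],"rotation":[-2.7,-0.8,-2.2]},
    {"dp":[0,0,0],"rotation":[0,0,0]},
  ],
)

```text
t: 5.1
eef_pos: [0.4864, 0.0001, 0.0357]
ee_rot: [-1.946, -0.295, 1.342]
force: [1.8, -0.0, 1.5]
width: 0.0003
```

```bash
python3 d.py 70 19.5 -23.5 484 9 24
```

```text
t 5.1 pos [4.864e+02 1.000e-01 3.570e+01] F [ 1.8 -0.   1.5] q [ 0.39  0.14 -0.92 -0.19 -0.04 -0.49]
rotvec tool [-2.9 -0.6 -1.3] norm 3.2 dp tool now [ 4.4 11.   9. ] dp in final tool [ 4.3 10.6  9.5]
world unit steps in final tool axes: X [ 0.197  0.467 -0.862] Y [0.931 0.185 0.314] Z [ 0.306 -0.864 -0.399]
```

Emit:
move_arm(
  deltas=[
    {"dp":[6,2,4],"rotation":[-1.5,-0.3,-0.7]},
    {"dp":[2,3,3],"rotation":[-1.4,-0.3,-0.6]},
    {"dp":[0,0,0],"rotation":[0,0,0]},
  ],
)

```text
t: 5.35
eef_pos: [0.4871, 0.01, 0.0331]
ee_rot: [-2.003, -0.323, 1.363]
force: [0.1, -0.5, -0.1]
width: 0.0005
```

```bash
python3 d.py 70 19.5 -23.5 484 9 20
```

```text
t 5.35 pos [487.1  10.   33.1] F [ 0.1 -0.5 -0.1] q [ 0.39  0.15 -0.89 -0.39 -0.01 -0.28]
rotvec tool [-0.  -0.2  0.6] norm 0.7 dp tool now [-5.7  9.6  7.6] dp in final tool [-5.5  9.7  7.6]
world unit steps in final tool axes: X [ 0.197  0.467 -0.862] Y [0.931 0.185 0.314] Z [ 0.306 -0.864 -0.399]
```

Emit:
move_arm(
  deltas=[
    {"dp":[-3,5,4],"rotation":[0,0,0]},
    {"dp":[-2,5,4],"rotation":[0,0,0]},
    {"dp":[0,0,0],"rotation":[0,0,0]},
  ],
)

```text
t: 5.6
eef_pos: [0.4866, 0.0102, 0.0228]
ee_rot: [-2.001, -0.326, 1.362]
force: [0.7, -0.6, 1.2]
width: 0.0001
```

```bash
python3 d.py 70 19.5 -23.5 484 9 17;python3 look.py l3
```

```text
t 5.6 pos [486.6  10.2  22.8] F [ 0.7 -0.6  1.2] q [ 0.33  0.17 -0.81 -0.58 -0.07 -0.04]
rotvec tool [-0.1 -0.4  0.8] norm 0.9 dp tool now [-3.5  3.6  4.1] dp in final tool [-3.4  3.6  4.2]
world unit steps in final tool axes: X [ 0.197  0.467 -0.862] Y [0.931 0.185 0.314] Z [ 0.306 -0.864 -0.399]
```

Emit:
move_arm(
  deltas=[
    {"dp":[-3,5,3],"rotation":[0,0,0.5]},
    {"dp":[0,0,0],"rotation":[0,0,0]},
  ],
)

```text
t: 5.87
eef_pos: [0.4862, 0.0083, 0.0176]
ee_rot: [-2.002, -0.318, 1.358]
force: [-1.4, 0.9, 0.4]
width: 0.0009
```

```bash
python3 d.py 70 19.5 -23.5 500 13 17
```

```text
t 5.87 pos [486.2   8.3  17.6] F [-1.4  0.9  0.4] q [ 0.34  0.18 -0.82 -0.57 -0.05 -0.06]
rotvec tool [-0.  -0.3  0.3] norm 0.4 dp tool now [  6.9   7.9 -10.1] dp in final tool [  6.9   7.9 -10.2]
world unit steps in final tool axes: X [ 0.197  0.467 -0.862] Y [0.931 0.185 0.314] Z [ 0.306 -0.864 -0.399]
```

Emit:
move_arm(
  deltas=[
    {"dp":[1.5,2,-3.2],"rotation":[0,0,0]},
    {"dp":[1.5,2,-3.2],"rotation":[0,0,0]},
  ],
)

```text
t: 6.03
eef_pos: [0.4935, 0.0098, 0.0175]
ee_rot: [-2.0, -0.317, 1.359]
force: [-1.6, -0.2, 0.5]
width: -0.0
```

Emit:
move_arm(
  deltas=[
    {"dp":[1.5,2,-3.2],"rotation":[0,0,0]},
    {"dp":[1.5,2,-3.2],"rotation":[0,0,0]},
  ],
)

```text
t: 6.2
eef_pos: [0.4991, 0.0114, 0.0161]
ee_rot: [-1.994, -0.315, 1.358]
force: [-6.6, 0.9, 5.5]
width: 0.0006
```

```bash
cat > pk.py <<'E'
from h import *
import sys
def fitpack(f,zc=.0925,yaw0=None):
    # blue cap top pixels (visible part): use hsv + depth at cap height
    hsv=cv2.cvtColor(f["pixels"],cv2.COLOR_RGB2HSV);b=cv2.inRange(hsv,(100,130,60),(125,255,255))
    W=world(f);m=(b>0)&(abs(W[...,2]-.0935)<.006)
    n,l,st,c=cv2.connectedComponentsWithStats(m.astype(np.uint8))
    out=[]
    for i in range(1,n):
        if st[i,4]>40:
            r=rect(f,l==i,zc);out.append((st[i,4],c[i].round().tolist(),r))
    return out
if __name__=="__main__":
    import cv2
    for n in("top","side"):
        for o in fitpack(np.load(f"{n}_l.npz")):print(n,o)
E
python3 d.py 70 19.5 -23.5 500 13 17; python3 look.py l4; python3 pk.py
```

```text
t 6.2 pos [499.1  11.4  16.1] F [-6.6  0.9  5.5] q [ 0.34  0.2  -0.8  -0.54 -0.05 -0.09]
rotvec tool [-0.4 -0.3  0.1] norm 0.5 dp tool now [ 1.9 -0.1 -0.6] dp in final tool [ 1.9 -0.1 -0.6]
world unit steps in final tool axes: X [ 0.197  0.467 -0.862] Y [0.931 0.185 0.314] Z [ 0.306 -0.864 -0.399]
top (np.int32(290), [323.0, 251.0], (array([541.7,   5.1]), array([46.7, 71.3]), 17.1))
side (np.int32(306), [354.0, 246.0], (array([537.6,   9.8]), array([47.7, 80.1]), 17.4))
```

Emit:
move_arm(
  deltas=[
    {"dp":[1.3,1.6,-3.5],"rotation":[0,0,0]},
    {"dp":[1.3,1.6,-3.5],"rotation":[0,0,0]},
    {"dp":[1.3,1.6,-3.5],"rotation":[0,0,0]},
  ],
)

```text
t: 6.55
eef_pos: [0.5081, 0.0121, 0.0161]
ee_rot: [-1.989, -0.314, 1.356]
force: [-7.6, -0.5, 7.9]
width: 0.0005
```

```bash
python3 d.py 70 19.5 -23.5 500 13 17; python3 look.py l5; python3 pk.py
```

```text
t 6.55 pos [508.1  12.1  16.1] F [-7.6 -0.5  7.9] q [ 0.34  0.21 -0.79 -0.52 -0.06 -0.11]
rotvec tool [-0.7 -0.4  0. ] norm 0.8 dp tool now [-0.5 -4.4  6.9] dp in final tool [-0.5 -4.4  6.9]
world unit steps in final tool axes: X [ 0.197  0.467 -0.862] Y [0.931 0.185 0.314] Z [ 0.306 -0.864 -0.399]
top (np.int32(289), [323.0, 247.0], (array([550.5,   5.9]), array([47.7, 71. ]), 16.1))
side (np.int32(302), [350.0, 246.0], (array([546.4,  10.3]), array([47.5, 80.2]), 16.4))
```

```bash
cat > s9.py <<'E'
from s4 import *
import sys
from multiprocessing import Pool
def one(a):
    pk,o,s,low=a
    t,hc,cpk,co,cb,ff=evalp(*o,s,0,low=low,obs=OBS+DK,pk=pk)
    m=min(cpk,co,cb)
    if m<2 or hc>30:return None
    q,e1,e2=ik(tool(*o).as_matrix(),t/1000,q0=np.array([.3,.2,-.78,-.6,-.08,0]),tries=1)
    if e1>1.5 or e2>1:return None
    return (m,o,s,round(hc,1),t.round(1).tolist(),round(cpk,1),round(co,1),q.round(2).tolist())
if __name__=="__main__":
    P=Pool(4);p0=np.array([550.5,5.9]);
    for k in(0,15,30,45):
        c=p0+k*np.array([.883,.469]);pk=[c[0],c[1],16-4.4*k/80,24,36,93]
        for s in(-8,-4,2):
            A=[(pk,(y,tb,r),s,4) for y in range(46,92,4) for tb in np.arange(14,30,2) for r in np.arange(-32,-11,2)]
            R=[x for x in P.map(one,A,chunksize=40) if x];R.sort(key=lambda x:-x[0])
            print(k,s,len(R));[print("   ",x) for x in R[:2]]
E
OMP_NUM_THREADS=1 python3 s9.py
```

```text
0 -8 4
    (np.float64(2.4238012984525668), (54, np.int64(26), np.int64(-26)), -8, np.float64(29.9), [510.8, -5.3, 16.9], np.float64(14.3), np.float64(2.4), [0.18, 0.21, -0.71, -0.98, -0.03, 0.27])
    (np.float64(2.3978349935670877), (50, np.int64(28), np.int64(-20)), -8, np.float64(26.7), [510.3, -3.1, 15.4], np.float64(10.4), np.float64(2.4), [0.22, 0.21, -0.73, -0.81, -0.06, -0.04])
0 -4 11
    (np.float64(4.808843986489904), (54, np.int64(26), np.int64(-24)), -4, np.float64(28.7), [509.4, -1.2, 16.3], np.float64(11.6), np.float64(4.8), [0.22, 0.21, -0.73, -0.87, -0.03, 0.12])
    (np.float64(3.767775897416632), (50, np.int64(26), np.int64(-16)), -4, np.float64(23.6), [508.5, 1.1, 13.8], np.float64(4.6), np.float64(3.8), [0.32, 0.22, -0.79, -0.53, -0.04, -0.43])
0 2 16
    (np.float64(5.912778712181322), (54, np.int64(26), np.int64(-20)), 2, np.float64(26.2), [507.0, 5.1, 15.1], np.float64(6.3), np.float64(5.9), [0.3, 0.21, -0.77, -0.66, -0.03, -0.19])
    (np.float64(5.8050884522072295), (54, np.int64(26), np.int64(-22)), 2, np.float64(27.5), [507.4, 4.8, 15.7], np.float64(8.9),
[... 2825 characters left out ...]
t64(-28)), -4, np.float64(29.5), [548.8, 14.9, 16.7], np.float64(9.3), np.float64(9.4), [0.28, 0.26, -0.7, -0.69, -0.03, 0.14])
    (np.float64(9.149274877862814), (78, np.int64(16), np.int64(-30)), -4, np.float64(29.5), [549.4, 12.1, 16.8], np.float64(9.1), np.float64(12.0), [0.28, 0.26, -0.7, -0.67, -0.03, 0.24])
45 2 51
    (np.float64(9.14848031613151), (78, np.int64(16), np.int64(-30)), 2, np.float64(29.5), [548.0, 17.9, 16.8], np.float64(9.1), np.float64(16.0), [0.29, 0.26, -0.7, -0.68, -0.03, 0.25])
    (np.float64(8.384244557587696), (74, np.int64(20), np.int64(-28)), 2, np.float64(29.5), [547.6, 19.4, 16.7], np.float64(8.4), np.float64(13.5), [0.21, 0.25, -0.64, -0.81, -0.13, 0.37])
```

Emit:
move_arm(
  deltas=[
    {"dp":[1.5,1.0,-3.7],"rotation":[0,0,0]},
    {"dp":[1.5,1.0,-3.7],"rotation":[0,0,0]},
    {"dp":[1.5,1.0,-3.7],"rotation":[0,0,0]},
    {"dp":[1.5,1.0,-3.7],"rotation":[0,0,0]},
  ],
)

```text
t: 6.98
eef_pos: [0.5208, 0.0132, 0.018]
ee_rot: [-1.981, -0.312, 1.353]
force: [-3.1, 0.7, -1.2]
width: 0.0005
```

```bash
python3 d.py 66 22 -25 500 13 17; python3 look.py l6; python3 pk.py
```

```text
t 6.98 pos [520.8  13.2  18. ] F [-3.1  0.7 -1.2] q [ 0.34  0.23 -0.78 -0.46 -0.06 -0.17]
rotvec tool [-3.8  2.4 -1. ] norm 4.6 dp tool now [-4.8 -8.5 18.3] dp in final tool [-5.4 -9.8 17.5]
world unit steps in final tool axes: X [ 0.232  0.51  -0.828] Y [0.911 0.183 0.369] Z [ 0.34  -0.84  -0.423]
top (np.int32(283), [323.0, 242.0], (array([564.3,   5.8]), array([47.4, 71.2]), 12.8))
side (np.int32(309), [345.0, 245.0], (array([560.1,  11.2]), array([49.1, 80.4]), 13.7))
```

Run:
```python
from search import *
from s2 import DK
from kin import *
pk=[564.3,5.8,12.8,24,36,93]
for o in((66,22,-25),(68,21,-25),(70,20,-25),(62,23,-24)):
  for s in(-10,-6):
    t,hc,cpk,co,cb,ff=evalp(*o,s,0,low=4,obs=OBS+DK,pk=pk);q,e1,e2=ik(tool(*o).as_matrix(),t/1000,q0=np.array([.34,.23,-.78,-.46,-.06,-.17]),tries=1)
    print(o,s,t.round(1),round(hc,1),cpk.round(1),co.round(1),round(e1,1),round(e2,1),q.round(2))
```

```text
(66, 22, -25) -10 [523.5 -10.2  16.1] 28.2 7.7 -2.8 0.0 0.0 [ 0.18  0.23 -0.68 -0.78 -0.13  0.24]
(66, 22, -25) -6 [522.6  -6.3  16.1] 28.2 7.6 -1.0 0.0 0.0 [ 0.19  0.23 -0.69 -0.76 -0.12  0.21]
(68, 21, -25) -10 [523.5 -10.9  16. ] 27.9 6.8 -5.9 0.0 0.0 [ 0.19  0.23 -0.69 -0.74 -0.13  0.22]
(68, 21, -25) -6 [522.6  -7.   16. ] 27.9 6.8 -2.3 0.0 0.0 [ 0.2   0.23 -0.7  -0.73 -0.12  0.2 ]
(70, 20, -25) -10 [523.5 -11.6  15.8] 27.6 6.0 -6.8 0.0 0.0 [ 0.19  0.23 -0.69 -0.71 -0.14  0.21]
(70, 20, -25) -6 [522.6  -7.7  15.8] 27.6 5.3 -5.3 0.0 0.0 [ 0.21  0.23 -0.7  -0.69 -0.12  0.18]
(62, 23, -24) -10 [523.4  -8.7  15.9] 27.9 7.4 0.4 0.0 0.0 [ 0.23  0.23 -0.72 -0.71 -0.08  0.07]
(62, 23, -24) -6 [522.5  -4.8  15.9] 27.9 6.9 2.0 0.0 0.0 [ 0.25  0.23 -0.73 -0.69 -0.06  0.03]
```

```bash
cat > s10.py <<'E'
from s4 import *
from multiprocessing import Pool
def one(a):
    pk,o,s,w,low=a
    t,hc,cpk,co,cb,ff=evalp(*o,s,w,low=low,obs=OBS+DK,pk=pk)
    m=min(cpk,co,cb)
    if m<4 or hc>28:return None
    q,e1,e2=ik(tool(*o).as_matrix(),t/1000,q0=np.array([0,.4,-.4,-.6,-1,-.5]),tries=3)
    if e1>.5 or e2>.5:return None
    return (round(m,1),o,s,w,round(hc,1),t.round(1).tolist(),round(cpk,1),round(co,1),q.round(2).tolist())
if __name__=="__main__":
    P=Pool(4)
    pks=[[564.3,5.8,102.8,36,24,93],[559,34,102.8,36,24,93]]
    pks=[[p[0],p[1],p[2],24,36,93] if 0 else [p[0],p[1],p[2],36,24,93] for p in pks]
    for pk in pks:
        A=[(pk,(y,tb,r),s,w,4) for y in range(40,170,10) for tb in range(12,50,4) for r in range(-32,33,8) for s in(0,) for w in(0,15)]
        R=[x for x in P.map(one,A,chunksize=20) if x];R.sort(key=lambda x:-x[0]);print(len(R));[print(x) for x in R[:8]]
        print([x for x in R if abs(x[1][0]-102)<10 and x[1][2]==0][:4])
E
OMP_NUM_THREADS=1 timeout 500 python3 s10.py
```

```text
20
(np.float64(9.4), (150, 20, -24), 0, 0, np.float64(27.0), [571.1, -49.2, 15.5], np.float64(9.4), np.float64(18.9), [-0.12, 0.58, -0.07, -0.55, -1.17, 1.53])
(np.float64(8.5), (100, 32, -16), 0, 15, np.float64(19.5), [592.2, -34.5, 16.7], np.float64(8.6), np.float64(8.5), [-0.19, 0.52, -0.16, -0.75, -1.01, 0.9])
(np.float64(7.5), (160, 20, -24), 0, 0, np.float64(27.0), [574.6, -49.1, 15.5], np.float64(7.5), np.float64(13.1), [-0.09, 0.62, -0.02, -0.5, -1.25, 1.63])
(np.float64(7.1), (160, 16, -24), 0, 0, np.float64(25.9), [574.7, -49.5, 14.9], np.float64(7.1), np.float64(18.0), [-0.09, 0.58, -0.07, -0.51, -1.16, 1.64])
(np.float64(6.9), (140, 28, -16), 0, 0, np.float64(24.2), [566.5, -49.2, 14.1], np.float64(6.9), np.float64(7.9), [-0.1, 0.62, -0.02, -0.51, -1.26, 1.29])
(np.float64(6.0), (150, 16, -24), 0, 0, np.float64(25.9), [571.1, -49.6, 14.9], np.float64(6.0), np.float64(14.6), [-0.11, 0.54, -0.13, -0.56, -1.09, 1.53])
(np.float64(5.7), (90, 36, -16), 0, 15, np.float64(14.7), [601.2, -37.0, 17.2], np.float64(9.6), np.float64(5.7), [-0.25, 0.52, -0.17, -0.85, -0.99, 0.86])
(np
[... 704 characters left out ...]
loat64(8.6), np.float64(8.5), [-0.15, 0.5, -0.19, -0.77, -0.98, 0.88])
(np.float64(8.5), (100, 36, -24), 0, 15, np.float64(22.7), [586.8, -5.9, 20.7], np.float64(13.4), np.float64(13.6), [-0.25, 0.52, -0.19, -0.91, -1.01, 1.13])
(np.float64(8.4), (100, 32, -24), 0, 15, np.float64(21.7), [586.7, -6.3, 20.2], np.float64(8.4), np.float64(13.2), [-0.21, 0.48, -0.23, -0.89, -0.93, 1.09])
(np.float64(7.8), (130, 28, -16), 0, 0, np.float64(24.2), [557.8, -19.7, 14.1], np.float64(7.8), np.float64(9.3), [-0.09, 0.56, -0.1, -0.58, -1.16, 1.17])
(np.float64(7.7), (140, 24, -16), 0, 15, np.float64(27.1), [556.7, -26.9, 15.6], np.float64(7.7), np.float64(9.1), [-0.05, 0.56, -0.11, -0.51, -1.15, 1.25])
[]
```

Emit:
move_arm(
  deltas=[
    {"dp":[-1.5,-3,5],"rotation":[0,0,0]},
    {"dp":[2,-7,-3],"rotation":[2,0.5,1.5]},
    {"dp":[2,-9,-3],"rotation":[2.7,0.8,2.2]},
    {"dp":[2,-10,-3],"rotation":[2.7,0.8,2.2]},
    {"dp":[2,-10,-3],"rotation":[0,0,0]},
  ],
)

```text
t: 7.5
eef_pos: [0.516, 0.0036, 0.0497]
ee_rot: [-1.884, -0.253, 1.3]
force: [0.8, 0.2, 0.9]
width: 0.0009
```

```bash
python3 d.py 70 14 -16 508 9 120; python3 look.py l7; python3 pk.py
```

```text
t 7.5 pos [516.    3.6  49.7] F [0.8 0.2 0.9] q [ 0.39  0.15 -0.87  0.   -0.15 -0.7 ]
rotvec tool [1.3 0.2 1.1] norm 1.8 dp tool now [ 20.5 -66.8 -12. ] dp in final tool [ 19.2 -67.5 -10.4]
world unit steps in final tool axes: X [ 0.269  0.334 -0.903] Y [0.935 0.136 0.329] Z [ 0.233 -0.933 -0.276]
top (np.int32(263), [321.0, 244.0], (array([561.9,   5.3]), array([47.4, 71.2]), 12.8))
side (np.int32(330), [346.0, 244.0], (array([558.9,  10.5]), array([49.1, 83.7]), 12.6))
```

Emit:
move_arm(
  deltas=[
    {"dp":[5,-25,-6],"rotation":[0,0,0]},
    {"dp":[6,-30,-8],"rotation":[0,0,0]},
    {"dp":[6,-30,-8],"rotation":[0,0,0]},
    {"dp":[8,-30,-8],"rotation":[0,0,0]},
    {"dp":[8,-30,-8],"rotation":[0,0,0]},
  ],
)

```text
t: 8.02
eef_pos: [0.502, 0.0002, 0.2013]
ee_rot: [-1.879, -0.256, 1.298]
force: [0.6, 1.2, 0.2]
width: 0.0004
```

```bash
python3 look.py l8; python3 pk.py; python3 d.py 150 20 -22 580 -70 200
python3 - <<'E'
from kin import *
from search import *
from s2 import DK
pk=[562,5.5,102.6,36,24,93]
q=np.array([-.12,.58,-.07,-.55,-1.17,1.53])
for o in((150,20,-24),(150,20,-20),(150,18,-18),(140,22,-18)):
  for g in(0,-8):
   for low in (3,):
    t,hc,cpk,co,cb,ff=evalp(*o,0,0,low=low,obs=OBS+DK,pk=pk)
    print(o,t.round(1),round(hc,1),cpk.round(1),co.round(1))
o=(150,20,-22)
for x,y,z in((571,-60,15),(571,-60,60),(571,-60,120),(571,-60,180),(571,-60,220)):
    q,e1,e2=ik(tool(*o).as_matrix(),np.array([x,y,z])/1000,q0=q,tries=1);print(z,q.round(2),round(e1,1),round(e2,1))
E
```

```text
top (np.int32(321), [323.0, 244.0], (array([561.8,   5.6]), array([47.4, 70.6]), 12.8))
side (np.int32(330), [346.0, 244.0], (array([558.7,  10.7]), array([48.9, 84.2]), 12.7))
t 8.12 pos [505.5   1.2 206.3] F [ 0.6 -0.3 -0.8] q [ 0.39 -0.13 -0.68 -0.   -0.61 -0.7 ]
rotvec tool [ 19.7 -73.3 -30.8] norm 81.9 dp tool now [-48.8  22.2 -88.3] dp in final tool [-93.  -37.4  25. ]
world unit steps in final tool axes: X [-0.878 -0.12  -0.464] Y [ 0.359  0.476 -0.803] Z [ 0.317 -0.871 -0.375]
(150, 20, -24) [568.7 -49.6  14.5] 26.0 8.5 16.5
(150, 20, -24) [568.7 -49.6  14.5] 26.0 8.5 16.5
(150, 20, -20) [568.3 -50.2  13.2] 23.5 3.9 13.4
(150, 20, -20) [568.3 -50.2  13.2] 23.5 3.9 13.4
(150, 18, -18) [568.1 -50.7  12.3] 21.6 -0.0 12.3
(150, 18, -18) [568.1 -50.7  12.3] 21.6 -0.0 12.3
(140, 22, -18) [564.5 -49.8  12.9] 22.7 4.1 4.0
(140, 22, -18) [564.5 -49.8  12.9] 22.7 4.1 4.0
15 [-0.12  0.58 -0.07 -0.52 -1.18  1.5 ] 0.0 0.0
60 [-0.12  0.52 -0.05 -0.51 -1.24  1.46] 0.0 0.0
120 [-0.11  0.46 -0.   -0.49 -1.34  1.4 ] 0.0 0.0
180 [-0.11  0.4   0.05 -0.48 -1.44  1.35] 0.0 0.0
220 [-0.11  0.37  0.1  -0.48 -1.5   1.31] 0.0 0.0
```

```bash
cat > s11.py <<'E'
from s10 import *
def one2(a):
    pk,o,s,w,low=a
    t,hc,cpk,co,cb,ff=evalp(*o,s,w,low=low,obs=OBS+DK,pk=pk)
    m=min(cpk,co,cb)
    if m<4 or hc>28:return None
    q,e1,e2=ik(tool(*o).as_matrix(),t/1000,q0=np.array([.2,.25,-.6,-.8,-.2,.3]),tries=3)
    if e1>.5 or e2>.5 or q[4]>-.08:return None
    return (round(m,1),o,s,w,round(hc,1),t.round(1).tolist(),round(cpk,1),round(co,1),q.round(2).tolist())
if __name__=="__main__":
    P=Pool(4)
    for k,lat in((0,28),(0,14),(25,28),(50,28),(70,28)):
        a=np.radians(11.6);c=np.array([562,5.5])+k*np.array([np.cos(a),np.sin(a)])+lat*np.array([-np.sin(a),np.cos(a)])
        pk=[c[0],c[1],11.6,24,36,93]
        A=[(pk,(y,tb,r),s,w,4) for y in range(-80,131,10) for tb in range(0,44,4) for r in range(-36,37,4) for s in(0,) for w in(0,20)]
        R=[x for x in P.map(one2,A,chunksize=20) if x];R.sort(key=lambda x:-x[0]);print("==",k,lat,len(R));[print(x) for x in R[:5]]
E
OMP_NUM_THREADS=1 timeout 570 python3 s11.py
```

```text
== 0 28 0
== 0 14 0
== 25 28 0
== 50 28 12
(np.float64(10.5), (-10, 28, 20), 0, 0, np.float64(26.7), [570.4, 21.7, 15.4], np.float64(10.5), np.float64(13.5), [0.2, 0.28, -0.6, -0.8, -0.15, -1.27])
(np.float64(8.9), (0, 28, 20), 0, 0, np.float64(26.7), [573.5, 19.9, 15.4], np.float64(8.9), np.float64(11.1), [0.06, 0.31, -0.51, -0.9, -0.36, -0.92])
(np.float64(8.1), (-10, 32, 20), 0, 0, np.float64(27.8), [570.8, 21.8, 15.9], np.float64(14.5), np.float64(8.1), [0.14, 0.28, -0.58, -1.01, -0.13, -1.02])
(np.float64(7.6), (0, 28, 12), 0, 20, np.float64(25.6), [573.5, 8.8, 14.8], np.float64(7.6), np.float64(9.3), [0.28, 0.29, -0.67, -0.49, -0.1, -1.43])
(np.float64(7.2), (0, 28, 16), 0, 0, np.float64(24.2), [573.5, 19.2, 14.1], np.float64(7.2), np.float64(8.6), [0.17, 0.3, -0.56, -0.75, -0.24, -1.12])
== 70 28 31
(np.float64(15.4), (0, 36, 12), 0, 20, np.float64(27.8), [593.7, 13.0, 15.9], np.float64(15.4), np.float64(15.5), [0.16, 0.3, -0.56, -0.97, -0.09, -0.85])
(np.float64(14.5), (-10, 32, 20), 0, 0, np.float64(27.8), [590.4, 25.8, 15.9], np.float64(14.5), np.float64(17.5), [0.17, 0.3, -0.56, -0.95, -0.12, -1.1])
(np.float64(14.0), (0, 36, 16), 0, 0, np.float64(26.3), [593.7, 23.5, 15.2], np.float64(15.6), np.float64(14.0), [0.04, 0.31, -0.51, -1.15, -0.22, -0.63])
(np.float64(13.5), (0, 32, 20), 0, 0, np.float64(27.8), [593.4, 24.2, 15.9], np.float64(13.5), np.float64(16.8), [0.02, 0.32, -0.48, -1.04, -0.33, -0.77])
(np.float64(11.5), (0, 32, 16), 0, 0, np.float64(25.3), [593.4, 23.4, 14.6], np.float64(11.5), np.float64(20.0), [0.14, 0.31, -0.53, -0.9, -0.2, -0.95])
```

```bash
cat > s12.py <<'E'
from s9 import *
if __name__=="__main__":
    P=Pool(4)
    for c in((561,10,14),(560,15,14),(559,20,14),(572,21,13),(586,28,12),(600,35,12)):
        pk=[*c,24,36,93]
        for s in(-6,0,6):
            A=[(pk,(y,tb,r),s,4) for y in range(46,110,4) for tb in np.arange(0,30,3) for r in np.arange(-34,-11,2)]
            A+=[(pk,(y,tb,r),s,4) for y in range(-10,21,10) for tb in np.arange(18,38,3) for r in np.arange(0,24,4)]
            R=[x for x in P.map(one,A,chunksize=40) if x];R.sort(key=lambda x:-x[0])
            print(c,s,len(R));[print("   ",[round(float(R[0][0]),1)]+[np.round(v,1).tolist() for v in x[1:]]) for x in R[:2]]
E
OMP_NUM_THREADS=1 timeout 570 python3 s12.py
```

```text
(561, 10, 14) -6 9
    [4.1, [54, 27, -24], -6, 29.0, [520.1, 1.8, 16.5], 11.9, 4.1, [0.2, 0.2, -0.7, -0.9, -0.0, 0.1]]
    [4.1, [66, 21, -24], -6, 27.3, [519.3, -2.5, 15.7], 5.5, 3.6, [0.3, 0.2, -0.8, -0.6, -0.0, -0.0]]
(561, 10, 14) 0 20
    [5.1, [58, 24, -22], 0, 26.9, [517.8, 6.4, 15.4], 5.1, 5.1, [0.3, 0.2, -0.8, -0.6, -0.0, -0.1]]
    [5.1, [66, 21, -26], 0, 28.5, [518.2, 3.2, 16.3], 7.9, 4.8, [0.3, 0.2, -0.8, -0.7, -0.0, 0.1]]
(561, 10, 14) 6 21
    [7.0, [66, 21, -26], 6, 28.5, [516.8, 9.0, 16.3], 7.9, 7.0, [0.3, 0.2, -0.8, -0.7, -0.0, 0.1]]
    [7.0, [74, 18, -28], 6, 28.9, [517.3, 6.1, 16.5], 7.9, 6.8, [0.3, 0.2, -0.8, -0.7, -0.0, 0.2]]
(560, 15, 14) -6 17
    [5.5, [66, 21, -24], -6, 27.3, [518.3, 2.5, 15.7], 5.5, 6.9, [0.3, 0.2, -0.8, -0.6, -0.0, -0.1]]
    [5.5, [58, 24, -22], -6, 26.9, [518.3, 5.6, 15.4], 6.1, 4.8, [0.3, 0.2, -0.8, -0.6, -0.0, -0.1]]
(560, 15, 14) 0 23
    [6.9, [66, 21, -26], 0, 28.5, [517.2, 8.2, 16.3], 7.9, 6.9, [0.3, 0.2, -0.8, -0.7, -0.0, 0.1]]
    [6.9, [70, 21, -26], 0, 28.5, [517.3, 6.8, 16.3], 6.6, 6.4, [0.2, 0.2, -0.7, -0.8, -0.1, 0.3]]
(560
[... 2164 characters left out ...]
6, [0.2, 0.2, -0.7, -0.8, -0.1, 0.7]]
(600, 35, 12) -6 138
    [8.8, [98, 6, -34], -6, 29.1, [560.4, 21.7, 16.6], 8.8, 10.5, [0.3, 0.3, -0.7, -0.7, -0.0, 0.6]]
    [8.8, [86, 12, -32], -6, 29.6, [560.4, 16.0, 16.8], 9.4, 8.5, [0.3, 0.3, -0.7, -0.7, -0.0, 0.4]]
(600, 35, 12) 0 98
    [9.1, [94, 9, -34], 0, 30.0, [558.7, 28.7, 17.0], 9.1, 9.7, [0.3, 0.3, -0.6, -0.8, -0.1, 0.6]]
    [9.1, [86, 12, -32], 0, 29.6, [559.2, 21.9, 16.8], 9.0, 12.6, [0.3, 0.3, -0.7, -0.7, -0.0, 0.4]]
(600, 35, 12) 6 61
    [9.5, [-10, 27, 20], 6, 26.5, [563.8, 19.4, 15.2], 9.5, 9.5, [0.2, 0.3, -0.6, -0.8, -0.2, -1.3]]
    [9.5, [86, 12, -32], 6, 29.6, [557.9, 27.8, 16.8], 9.0, 13.3, [0.3, 0.3, -0.7, -0.7, -0.0, 0.4]]
```

Emit:
move_arm(
  deltas=[
    {"dp":[0,0,0],"rotation":[1.6,-6.1,-2.6]},
    {"dp":[0,0,0],"rotation":[1.6,-6.1,-2.6]},
    {"dp":[0,0,0],"rotation":[1.6,-6.1,-2.6]},
    {"dp":[0,0,0],"rotation":[1.6,-6.1,-2.6]},
    {"dp":[0,0,0],"rotation":[1.6,-6.1,-2.6]},
  ],
)

```text
t: 8.53
eef_pos: [0.5042, 0.0023, 0.2044]
ee_rot: [-1.911, -0.296, 1.767]
force: [-0.2, -0.1, -0.8]
width: 0.0007
```

Emit:
move_arm(
  deltas=[
    {"dp":[0,0,0],"rotation":[1.6,-6.1,-2.6]},
    {"dp":[0,0,0],"rotation":[1.6,-6.1,-2.6]},
    {"dp":[0,0,0],"rotation":[1.6,-6.1,-2.6]},
    {"dp":[0,0,0],"rotation":[1.6,-6.1,-2.6]},
    {"dp":[0,0,0],"rotation":[1.6,-6.1,-2.6]},
  ],
)

```text
t: 8.95
eef_pos: [0.5078, 0.0031, 0.2029]
ee_rot: [-1.976, -0.316, 2.398]
force: [0.3, -0.0, -0.0]
width: 0.0004
```

```bash
python3 d.py 150 20 -24 570 -68 180
```

```text
t 8.95 pos [507.8   3.1 202.9] F [ 0.3 -0.  -0. ] q [-0.03  0.16 -0.21 -0.54 -1.21  0.99]
rotvec tool [  4.4 -18.2  -8.3] norm 20.5 dp tool now [-96.4 -10.9   6.5] dp in final tool [-86.9 -22.6  37.1]
world unit steps in final tool axes: X [-0.883 -0.105 -0.457] Y [ 0.349  0.502 -0.791] Z [ 0.312 -0.858 -0.407]
```

Emit:
move_arm(
  deltas=[
    {"dp":[0,0,0],"rotation":[1.5,-6.1,-2.8]},
    {"dp":[-20,-2,5],"rotation":[1.5,-6.1,-2.8]},
    {"dp":[-30,-5,8],"rotation":[1.4,-6.0,-2.7]},
    {"dp":[-30,-7,12],"rotation":[0,0,0]},
    {"dp":[0,0,0],"rotation":[0,0,0]},
  ],
)

```text
t: 9.37
eef_pos: [0.5699, -0.0584, 0.1733]
ee_rot: [-2.027, -0.312, 2.791]
force: [-1.5, -0.0, 0.4]
width: 0.0002
```

```bash
python3 d.py 150 20 -24 570 -66 60
```

```text
t 9.37 pos [569.9 -58.4 173.3] F [-1.5 -0.   0.4] q [-0.13  0.41  0.04 -0.52 -1.43  1.41]
rotvec tool [0.3 1.4 0.3] norm 1.5 dp tool now [-37.4  93.   53.5] dp in final tool [-38.2  93.5  52.1]
world unit steps in final tool axes: X [-0.883 -0.105 -0.457] Y [ 0.349  0.502 -0.791] Z [ 0.312 -0.858 -0.407]
```

Emit:
move_arm(
  deltas=[
    {"dp":[-13,31,17],"rotation":[0.3,1.4,0.3]},
    {"dp":[-13,31,17],"rotation":[0,0,0]},
    {"dp":[-13,29,17],"rotation":[0,0,0]},
    {"dp":[0,0,0],"rotation":[0,0,0]},
  ],
)

```text
t: 9.7
eef_pos: [0.5775, -0.0678, 0.0544]
ee_rot: [-2.016, -0.311, 2.758]
force: [-1.0, 0.5, -1.5]
width: 0.0004
```

```bash
python3 d.py 150 20 -24 572.5 -60 15
```

```text
t 9.7 pos [577.5 -67.8  54.4] F [-1.   0.5 -1.5] q [-0.15  0.54 -0.04 -0.54 -1.24  1.51]
rotvec tool [ 0.3 -0.2 -0.5] norm 0.6 dp tool now [-4.9 38.3 12.3] dp in final tool [-5.2 38.3 12.1]
world unit steps in final tool axes: X [-0.883 -0.105 -0.457] Y [ 0.349  0.502 -0.791] Z [ 0.312 -0.858 -0.407]
```

Emit:
move_arm(
  deltas=[
    {"dp":[-3,20,7],"rotation":[0,0,0]},
    {"dp":[-2,17,6],"rotation":[0,0,0]},
    {"dp":[0,0,0],"rotation":[0,0,0]},
  ],
)

```text
t: 9.95
eef_pos: [0.5734, -0.0611, 0.0136]
ee_rot: [-2.016, -0.311, 2.754]
force: [-1.1, 0.3, 0.6]
width: 0.0004
```

```bash
python3 d.py 150 20 -24 572.5 -48 15; python3 look.py l9
```

```text
t 9.95 pos [573.4 -61.1  13.6] F [-1.1  0.3  0.6] q [-0.14  0.58 -0.07 -0.56 -1.17  1.54]
rotvec tool [ 0.4 -0.3 -0.6] norm 0.8 dp tool now [  5.9   5.5 -10.4] dp in final tool [  5.8   5.5 -10.5]
world unit steps in final tool axes: X [-0.883 -0.105 -0.457] Y [ 0.349  0.502 -0.791] Z [ 0.312 -0.858 -0.407]
```

Emit:
move_arm(
  deltas=[
    {"dp":[2.2,1.9,-2.7],"rotation":[0,0,0]},
    {"dp":[2.2,1.9,-2.7],"rotation":[0,0,0]},
    {"dp":[2.2,1.9,-2.7],"rotation":[0,0,0]},
    {"dp":[2.2,1.9,-2.7],"rotation":[0,0,0]},
    {"dp":[2.2,1.9,-2.7],"rotation":[0,0,0]},
  ],
)

```text
t: 10.47
eef_pos: [0.5754, -0.0423, 0.025]
ee_rot: [-2.019, -0.294, 2.756]
force: [0.1, 0.7, 0.2]
width: 0.0004
```

```bash
cat >> pk.py <<'E'
    f=np.load("top_l.npz");o=[x for x in fitpack(f)]
    if o:
        (n,_,(c,s,a))=max(o,key=lambda x:x[0]);d=np.array(c)-[656,54.5];t=np.radians(11.6)
        print("dock frame",np.round([np.cos(t)*d[0]+np.sin(t)*d[1],-np.sin(t)*d[0]+np.cos(t)*d[1]],1),"yaw",round((a if s[0]<s[1] else a-90)-11.6,1))
E
python3 look.py l10; python3 pk.py;python3 d.py 150 20 -24 569 -30 15
```

```text
top (np.int32(385), [325.0, 244.0], (array([561.7,   6.2]), array([47.4, 69.4]), 12.8))
side (np.int32(324), [346.0, 244.0], (array([559.3,   8.6]), array([49.1, 79.2]), 12.0))
dock frame [-102.1  -28.4] yaw 1.2
t 10.57 pos [575.4 -42.2  24.8] F [-0.1 -0.4 -0.3] q [-0.11  0.55 -0.09 -0.56 -1.15  1.52]
rotvec tool [ 0.5  0.2 -1.4] norm 1.5 dp tool now [ 7.2 15.  -2.6] dp in final tool [ 6.8 15.2 -2.8]
world unit steps in final tool axes: X [-0.883 -0.105 -0.457] Y [ 0.349  0.502 -0.791] Z [ 0.312 -0.858 -0.407]
```

Emit:
move_arm(
  deltas=[
    {"dp":[-4,7,6],"rotation":[0.5,0.2,-1.4]},
    {"dp":[0,0,0],"rotation":[0,0,0]},
  ],
)

```text
t: 10.73
eef_pos: [0.5758, -0.0444, 0.0161]
ee_rot: [-2.013, -0.317, 2.765]
force: [-0.6, -0.5, -0.4]
width: 0.0005
```

```bash
python3 d.py 150 20 -24 569 -30 14;  python3 look.py l11; python3 pk.py
```

```text
t 10.73 pos [575.8 -44.4  16.1] F [-0.6 -0.5 -0.4] q [-0.11  0.58 -0.07 -0.56 -1.17  1.52]
rotvec tool [-0.  0. -0.] norm 0.1 dp tool now [10.4  9.8 -7.5] dp in final tool [10.4  9.8 -7.4]
world unit steps in final tool axes: X [-0.883 -0.105 -0.457] Y [ 0.349  0.502 -0.791] Z [ 0.312 -0.858 -0.407]
top (np.int32(389), [325.0, 244.0], (array([561.8,   5.6]), array([47.4, 70.6]), 12.8))
side (np.int32(334), [346.0, 244.0], (array([558.6,  11.4]), array([49.1, 84.6]), 12.7))
dock frame [-102.1  -29. ] yaw 1.2
```

```bash
cat > chk.py <<'E'
from station import arm
from search import *
import sys
def report(p=None,R=None,yshift=(0,0)):
    st=arm.get_state()
    R=Ro.from_euler("xyz",st["ee_rot"]);p=st["eef_pos"]*1000+np.array([*yshift,0])
    B,W,F=[R.apply(x)+p for x in parts(0,0,0)]
    a=np.radians(11.6);D=np.array([656,54.5])
    def lead(sg):
        # box from (-69,sg*57) to (-31,sg*45) thickness 10, as yawed box in world
        x0,y0,x1,y1=-69,57*sg,-31,45*sg;c=np.array([(x0+x1)/2,(y0+y1)/2]);ang=np.degrees(np.arctan2(y1-y0,x1-x0))
        w=D+np.array([[np.cos(a),-np.sin(a)],[np.sin(a),np.cos(a)]])@c
        return [w[0],w[1],ang+11.6,20,5,32]
    for n,P in(("body",B),("wrist",W),("finger",F)):
        print(n,"leadR",sd(P,lead(-1)).min().round(1),"leadL",sd(P,lead(1)).min().round(1),"lowest",P[:,2].min().round(1),"dec",[min(sd(P,OBS[i]).min(),sd(P,OBS[i+2]).min()).round(1) for i in(0,1)])
from s2 import DK
if __name__=="__main__":
    report(); report(yshift=(-4,18))
E
python3 chk.py
```

```text
body leadR 63.3 leadL 119.8 lowest 22.2 dec [np.float64(138.2), np.float64(24.1)]
wrist leadR 122.3 leadL 190.3 lowest 89.6 dec [np.float64(164.8), np.float64(48.5)]
finger leadR 14.0 leadL 115.3 lowest 5.9 dec [np.float64(147.4), np.float64(100.3)]
body leadR 53.8 leadL 107.8 lowest 22.2 dec [np.float64(125.8), np.float64(23.8)]
wrist leadR 111.9 leadL 176.9 lowest 89.6 dec [np.float64(149.0), np.float64(49.9)]
finger leadR 7.4 leadL 97.8 lowest 5.9 dec [np.float64(133.0), np.float64(107.4)]
```

Emit:
move_arm(
  deltas=[
    {"dp":[4.5,2,0],"rotation":[0,0,0]},
    {"dp":[2.2,2.8,-2.2],"rotation":[0,0,0]},
    {"dp":[2.2,2.8,-2.2],"rotation":[0,0,0]},
  ],
)

```text
t: 11.08
eef_pos: [0.5715, -0.0367, 0.0168]
ee_rot: [-2.012, -0.307, 2.763]
force: [2.8, -8.1, 6.1]
width: 0.0002
```

```bash
python3 d.py 150 20 -24 569 -30 14;  python3 look.py l12; python3 pk.py
```

```text
t 11.08 pos [571.5 -36.7  16.8] F [ 2.8 -8.1  6.1] q [-0.1   0.57 -0.09 -0.56 -1.15  1.52]
rotvec tool [-0.   0.2 -0.6] norm 0.6 dp tool now [ 3.7  6.  -3. ] dp in final tool [ 3.6  6.  -3. ]
world unit steps in final tool axes: X [-0.883 -0.105 -0.457] Y [ 0.349  0.502 -0.791] Z [ 0.312 -0.858 -0.407]
top (np.int32(361), [322.0, 245.0], (array([560.2,  13. ]), array([47.5, 67.5]), 12.7))
side (np.int32(335), [346.0, 245.0], (array([557.8,  14.4]), array([48.8, 80.4]), 12.7))
dock frame [-102.2  -21.4] yaw 1.1
```

Emit:
move_arm(
  deltas=[
    {"dp":[2.2,2.8,-2.2],"rotation":[0,0,0]},
    {"dp":[2.2,2.8,-2.2],"rotation":[0,0,0]},
    {"dp":[2.2,2.8,-2.2],"rotation":[0,0,0]},
  ],
)

```text
t: 11.43
eef_pos: [0.5706, -0.0284, 0.0169]
ee_rot: [-2.01, -0.296, 2.761]
force: [1.1, -6.6, 5.1]
width: 0.0008
```

```bash
python3 d.py 150 20 -24 569 -30 14;  python3 look.py l13; python3 pk.py
```

```text
t 11.43 pos [570.6 -28.4  16.9] F [ 1.1 -6.6  5.1] q [-0.09  0.56 -0.11 -0.56 -1.13  1.51]
rotvec tool [-0.1  0.4 -1.2] norm 1.3 dp tool now [0.  1.9 3.1] dp in final tool [-0.1  1.9  3.2]
world unit steps in final tool axes: X [-0.883 -0.105 -0.457] Y [ 0.349  0.502 -0.791] Z [ 0.312 -0.858 -0.407]
top (np.int32(351), [318.0, 246.0], (array([557.9,  22.8]), array([47.9, 64.4]), 14.6))
side (np.int32(339), [345.0, 247.0], (array([556. ,  22.6]), array([49. , 79.7]), 15.3))
dock frame [-102.5  -11.3] yaw 3.0
```

```bash
sed -i 's/^    for c in(.*$/    for c in((558.6,19.3,14.6),(557.5,24,14.6),(557,28,14.6),(570,28,12),(582,31,12)):/; s/for s in(-6,0,6):/for s in(-4,3):/' s12.py; OMP_NUM_THREADS=1 timeout 570 python3 s12.py
```

```text
(558.6, 19.3, 14.6) -4 27
    [6.7, [66, 21, -26], -4, 28.5, [516.9, 8.3, 16.3], 8.5, 6.7, [0.3, 0.2, -0.8, -0.7, -0.0, 0.1]]
    [6.7, [70, 21, -26], -4, 28.5, [517.0, 7.0, 16.3], 7.0, 6.2, [0.2, 0.2, -0.7, -0.8, -0.1, 0.3]]
(558.6, 19.3, 14.6) 3 32
    [8.0, [74, 18, -28], 3, 28.9, [515.6, 12.2, 16.5], 8.0, 11.1, [0.3, 0.2, -0.8, -0.7, -0.0, 0.2]]
    [8.0, [70, 21, -26], 3, 28.5, [515.3, 13.8, 16.3], 6.8, 8.8, [0.2, 0.2, -0.7, -0.8, -0.1, 0.2]]
(557.5, 24, 14.6) -4 33
    [8.1, [62, 24, -26], -4, 29.4, [516.0, 14.5, 16.7], 10.5, 8.1, [0.3, 0.2, -0.7, -0.8, -0.0, 0.2]]
    [8.1, [74, 18, -28], -4, 28.9, [516.3, 10.1, 16.5], 8.0, 10.5, [0.3, 0.2, -0.8, -0.7, -0.0, 0.2]]
(557.5, 24, 14.6) 3 46
    [9.7, [70, 21, -28], 3, 29.7, [514.6, 18.3, 16.9], 10.0, 9.7, [0.2, 0.2, -0.7, -0.8, -0.1, 0.3]]
    [9.7, [66, 24, -26], 3, 29.4, [514.3, 19.9, 16.7], 9.7, 8.6, [0.2, 0.2, -0.7, -0.9, -0.1, 0.4]]
(557, 28, 14.6) -4 48
    [8.1, [70, 21, -28], -4, 29.7, [515.8, 15.5, 16.9], 10.0, 8.1, [0.2, 0.2, -0.7, -0.8, -0.1, 0.3]]
    [8.1, [74, 18, -28], -4, 28.9, [515.8, 14.1, 16.5], 8.0, 12.3, [0.3,
[... 440 characters left out ...]
.9, [0.2, 0.2, -0.7, -0.8, -0.1, 0.3]]
(570, 28, 12) 3 47
    [9.0, [86, 12, -32], 3, 29.6, [528.5, 17.8, 16.8], 9.0, 10.6, [0.3, 0.2, -0.7, -0.7, -0.0, 0.4]]
    [9.0, [70, 21, -28], 3, 29.7, [526.9, 23.4, 16.9], 9.3, 9.0, [0.3, 0.2, -0.7, -0.8, -0.0, 0.2]]
(582, 31, 12) -4 46
    [8.7, [70, 21, -28], -4, 29.7, [540.4, 19.6, 16.9], 9.3, 8.7, [0.3, 0.2, -0.7, -0.8, -0.1, 0.3]]
    [8.7, [74, 21, -28], -4, 29.7, [540.6, 18.2, 16.9], 8.4, 7.9, [0.2, 0.2, -0.6, -0.9, -0.2, 0.5]]
(582, 31, 12) 3 48
    [9.0, [86, 12, -32], 3, 29.6, [540.5, 20.8, 16.8], 9.0, 14.8, [0.3, 0.2, -0.7, -0.7, -0.0, 0.4]]
    [9.0, [94, 9, -34], 3, 30.0, [540.1, 27.6, 17.0], 8.8, 11.4, [0.2, 0.2, -0.7, -0.8, -0.1, 0.7]]
```

Emit:
move_arm(
  deltas=[
    {"dp":[2.4,2.8,-2.2],"rotation":[0,0,0]},
    {"dp":[2.4,2.8,-2.2],"rotation":[0,0,0]},
    {"dp":[2.4,2.8,-2.2],"rotation":[0,0,0]},
    {"dp":[2.4,2.8,-2.2],"rotation":[0,0,0]},
  ],
)

```text
t: 11.87
eef_pos: [0.569, -0.0169, 0.0169]
ee_rot: [-2.008, -0.283, 2.76]
force: [2.7, -6.6, 5.0]
width: 0.0003
```

```bash
python3 d.py 150 20 -24 569 -30 14;  python3 look.py l14; python3 pk.py
```

```text
t 11.87 pos [569.  -16.9  16.9] F [ 2.7 -6.6  5. ] q [-0.07  0.54 -0.13 -0.57 -1.1   1.51]
rotvec tool [-0.2  0.6 -1.9] norm 2.0 dp tool now [-5.5 -3.9 11.6] dp in final tool [-5.5 -4.1 11.5]
world unit steps in final tool axes: X [-0.883 -0.105 -0.457] Y [ 0.349  0.502 -0.791] Z [ 0.312 -0.858 -0.407]
top (np.int32(310), [313.0, 248.0], (array([554. ,  36.8]), array([47.5, 58.8]), 15.4))
side (np.int32(343), [344.0, 250.0], (array([552.9,  34.2]), array([48.5, 78.1]), 16.2))
dock frame [-103.5    3.2] yaw 3.8
```

Emit:
move_arm(
  deltas=[
    {"dp":[-3,-5,8],"rotation":[0,0,0]},
    {"dp":[0,-12,6],"rotation":[0,0,0]},
    {"dp":[8,-30,-12],"rotation":[0,0,0]},
    {"dp":[8,-30,-14],"rotation":[0,0,0]},
    {"dp":[10,-34,-14],"rotation":[0,0,0]},
  ],
)

```text
t: 12.38
eef_pos: [0.5604, -0.0426, 0.1261]
ee_rot: [-2.006, -0.306, 2.758]
force: [-0.4, -0.2, -0.2]
width: 0.0004
```

Emit:
move_arm(
  deltas=[
    {"dp":[12,-34,-14],"rotation":[0,0,0]},
    {"dp":[12,-34,-10],"rotation":[0,0,0]},
    {"dp":[0,0,0],"rotation":[0,0,0]},
  ],
)

```text
t: 12.63
eef_pos: [0.5562, -0.0523, 0.2132]
ee_rot: [-2.005, -0.3, 2.758]
force: [1.5, 0.1, 2.2]
width: 0.0004
```

```bash
python3 d.py 72 14 -16 505 20 210;  python3 look.py l15; python3 pk.py
```

```text
t 12.63 pos [556.2 -52.3 213.2] F [1.5 0.1 2.2] q [-0.12  0.34  0.03 -0.5  -1.45  1.34]
rotvec tool [-14.6  72.7  30.7] norm 80.3 dp tool now [ 70.3  43.  -32.9] dp in final tool [55.4 -3.2 69.2]
world unit steps in final tool axes: X [ 0.236  0.329 -0.914] Y [0.943 0.147 0.297] Z [ 0.233 -0.933 -0.276]
top (np.int32(418), [316.0, 247.0], (array([555.7,  30.8]), array([47.6, 71.4]), 15.8))
side (np.int32(342), [344.0, 250.0], (array([552.6,  34.7]), array([48.4, 79.3]), 16.3))
dock frame [-103.   -3.] yaw 4.2
```

```bash
cat > s13.py <<'E'
from s9 import *
def lead(sg):
    a=np.radians(11.6);x0,y0,x1,y1=-69,57*sg,-31,45*sg;c=np.array([(x0+x1)/2,(y0+y1)/2]);ang=np.degrees(np.arctan2(y1-y0,x1-x0))
    w=np.array([656,54.5])+np.array([[np.cos(a),-np.sin(a)],[np.sin(a),np.cos(a)]])@c
    return [w[0],w[1],ang+11.6,20,5,32]
OBS+=[lead(1),lead(-1)]
def one3(a):
    pk,o,s,low=a
    t,hc,cpk,co,cb,ff=evalp(*o,s,0,low=low,obs=OBS+DK,pk=pk)
    m=min(cpk,co,cb)
    if m<4 or hc>30:return None
    F=tool(*o).apply(parts(0,0,0)[2])+t
    if min(sd(F,lead(1)).min(),sd(F,lead(-1)).min())<3:return None
    for q0 in([.3,.2,-.78,-.6,-.08,0],[.1,.3,-.5,-1,-.3,-.7]):
        q,e1,e2=ik(tool(*o).as_matrix(),t/1000,q0=np.array(q0),tries=1)
        if e1<1 and e2<1:break
    else:return None
    return (min(m,9)-.5*max(hc-25,0)+ (-10*max(q[4]+.1,0)),round(float(m),1),o,s,round(float(hc),1),t.round(1).tolist(),q.round(2).tolist())
if __name__=="__main__":
    P=Pool(4)
    for c in((555.7,30.8,15.8),(569,34,13),(585,38,12),(605,43,11.6),(630,48.5,11.6)):
        pk=[*c,24,36,93]
        for s in(2,):
            A=[(pk,(y,tb,r),s,3) for y in range(46,110,4) for tb in range(0,32,3) for r in range(-36,-11,2)]
            A+=[(pk,(y,tb,r),s,3) for y in range(-30,31,6) for tb in range(14,38,3) for r in range(0,28,4)]
            R=[x for x in P.map(one3,A,chunksize=40) if x];R.sort(key=lambda x:-x[0])
            print(c,s,len(R));[print("   ",x[1:]) for x in R[:3]];[print("   sq",x[1:]) for x in R if abs(x[2][0])<31][:0]
            S=[x for x in R if abs(x[2][0])<31][:2];[print("   sq",x[1:]) for x in S]
E
OMP_NUM_THREADS=1 timeout 575 python3 s13.py
```

```text
(555.7, 30.8, 15.8) 2 47
    (9.7, (78, 18, -30), 2, 29.1, [513.8, 20.8, 16.0], [0.2, 0.21, -0.69, -0.9, -0.12, 0.54])
    (9.6, (102, 3, -36), 2, 28.5, [515.1, 22.6, 15.7], [0.22, 0.21, -0.7, -0.97, -0.06, 0.96])
    (8.8, (106, 0, -36), 2, 27.7, [515.7, 21.5, 15.3], [0.24, 0.22, -0.71, -0.94, -0.03, 0.97])
(569, 34, 13) 2 43
    (10.0, (106, 0, -36), 2, 27.7, [528.3, 25.8, 15.3], [0.25, 0.23, -0.69, -0.93, -0.03, 0.96])
    (9.1, (94, 9, -34), 2, 29.0, [528.2, 24.6, 16.0], [0.23, 0.23, -0.68, -0.88, -0.09, 0.75])
    (8.8, (78, 18, -30), 2, 29.1, [526.9, 25.2, 16.0], [0.22, 0.23, -0.67, -0.87, -0.11, 0.49])
(585, 38, 12) 2 38
    (10.1, (102, 3, -36), 2, 28.5, [544.2, 31.4, 15.7], [0.26, 0.25, -0.67, -0.89, -0.03, 0.84])
    (8.9, (78, 21, -30), 2, 29.9, [543.1, 29.7, 16.4], [0.09, 0.26, -0.59, -1.03, -0.24, 0.75])
    (8.8, (90, 12, -34), 2, 29.8, [543.8, 30.2, 16.4], [0.19, 0.25, -0.63, -0.95, -0.13, 0.79])
   sq (4.6, (-6, 23, 20), 2, 24.3, [550.5, 17.5, 13.7], [0.14, 0.28, -0.57, -0.74, -0.32, -1.23])
   sq (4.6, (-6, 23, 20), 2, 24.3, [550.5, 17.5, 13.7], [0.14, 0.28, -0.57, -
[... 11086 characters left out ...]
65, -0.26, -1.24])
   sq (4.5, (-6, 23, 20), 2, 24.3, [595.5, 28.2, 13.7], [0.17, 0.33, -0.5, -0.69, -0.32, -1.31])
   sq (4.7, (-18, 23, 20), 2, 24.3, [592.1, 30.8, 13.7], [0.35, 0.32, -0.7, -0.34, -0.03, -1.97])
   sq (4.0, (18, 32, 20), 2, 16.1, [592.8, 58.7, 14.9], [-0.01, 0.38, -0.4, -1.0, -0.56, -0.53])
   sq (5.2, (12, 29, 24), 2, 28.5, [597.4, 45.7, 15.7], [-0.04, 0.39, -0.38, -0.98, -0.6, -0.65])
   sq (4.8, (6, 26, 24), 2, 27.7, [598.5, 32.0, 15.3], [-0.02, 0.38, -0.39, -0.91, -0.55, -0.82])
   sq (11.1, (0, 32, 16), 2, 24.3, [598.0, 26.8, 13.6], [0.15, 0.32, -0.52, -0.89, -0.2, -0.97])
   sq (9.3, (6, 32, 12), 2, 21.6, [599.1, 30.4, 12.3], [0.19, 0.32, -0.54, -0.79, -0.18, -0.97])
```

Run:
```python
from s13 import *
for o in((78,18,-30),(86,13,-32),(94,9,-34)):
    for c in((555.7,30.8,15.8),(585,38,12),(600,42,11.6),(615,45,11.6),(632,49.5,11.6)):
        r=[]
        for s in(-4,4):
            pk=[*c,24,36,93];t,hc,cpk,co,cb,ff=evalp(*o,s,0,low=3,obs=OBS+DK,pk=pk);F=tool(*o).apply(parts(0,0,0)[2])+t
            q,e1,e2=ik(tool(*o).as_matrix(),t/1000,q0=np.array([.2,.22,-.68,-.9,-.12,.5]),tries=1)
            r.append((s,round(hc),"pk",round(cpk,1),"obs",round(co,1),"fing-lead",round(min(sd(F,lead(1)).min(),sd(F,lead(-1)).min()),1),round(e1,1),round(e2,1),q[4].round(2)))
        print(o,c,*r)
```

```text
(78, 18, -30) (555.7, 30.8, 15.8) (-4, 29, 'pk', np.float64(9.7), 'obs', np.float64(9.7), 'fing-lead', np.float64(65.9), np.float64(0.0), np.float64(0.0), np.float64(-0.14)) (4, 29, 'pk', np.float64(9.7), 'obs', np.float64(12.9), 'fing-lead', np.float64(69.9), np.float64(0.0), np.float64(0.0), np.float64(-0.11))
(78, 18, -30) (585, 38, 12) (-4, 29, 'pk', np.float64(8.6), 'obs', np.float64(13.9), 'fing-lead', np.float64(41.9), np.float64(0.0), np.float64(0.0), np.float64(-0.11)) (4, 29, 'pk', np.float64(8.4), 'obs', np.float64(6.9), 'fing-lead', np.float64(47.8), np.float64(0.0), np.float64(0.0), np.float64(-0.09))
(78, 18, -30) (600, 42, 11.6) (-4, 29, 'pk', np.float64(8.4), 'obs', np.float64(6.5), 'fing-lead', np.float64(33.3), np.float64(0.0), np.float64(0.0), np.float64(-0.1)) (4, 29, 'pk', np.float64(8.2), 'obs', np.float64(-0.5), 'fing-lead', np.float64(40.5), np.float64(0.0), np.float64(0.0), np.float64(-0.07))
(78, 18, -30) (615, 45, 11.6) (-4, 29, 'pk', np.float64(8.4), 'obs', np.float64(1.1), 'fing-lead', np.float64(28.1), np.float64(0.0), np.float64(0.0), np.float64(-0.09))
[... 2856 characters left out ...]
ng-lead', np.float64(41.2), np.float64(0.0), np.float64(0.0), np.float64(-0.03))
(94, 9, -34) (615, 45, 11.6) (-4, 29, 'pk', np.float64(8.5), 'obs', np.float64(16.3), 'fing-lead', np.float64(34.9), np.float64(0.0), np.float64(0.0), np.float64(-0.05)) (4, 29, 'pk', np.float64(8.0), 'obs', np.float64(8.6), 'fing-lead', np.float64(36.7), np.float64(0.2), np.float64(0.1), np.float64(-0.03))
(94, 9, -34) (632, 49.5, 11.6) (-4, 29, 'pk', np.float64(8.5), 'obs', np.float64(12.5), 'fing-lead', np.float64(30.6), np.float64(0.0), np.float64(0.0), np.float64(-0.04)) (4, 29, 'pk', np.float64(8.0), 'obs', np.float64(4.5), 'fing-lead', np.float64(30.5), np.float64(0.4), np.float64(0.2), np.float64(-0.03))
```

```bash
python3 - <<'E'
from s13 import *
PKn=[555.7,30.8,15.8,24,36,93]
q=np.array([.4,-.13,-.68,0,-.61,-.6])
pts=[((80,12,-16),200),((80,12,-16),120),((80,12,-16),70),((80,12,-17),45),((80,13,-20),36),((80,14.5,-24),28),((80,16,-27),22),((80,17,-30),16)]
for o,z in pts:
    xy=[509,20]
    q,e1,e2=ik(tool(*o).as_matrix(),np.array([*xy,z])/1000,q0=q,tries=1)
    B,W,F=[tool(*o).apply(p)+[*xy,z] for p in parts(0,0,0)]
    A=np.concatenate([B,W]);c=min(sd(A,PKn).min(),sd(A,[*PKn[:3],4,30,110]).min());d=min(sd(A,k).min() for k in OBS+DK);f=sd(F,PKn).min()
    print(o,z,q.round(2),round(e1,1),round(e2,1),"pack",c.round(1),"decoy",d.round(1),"finger-pack",f.round(1))
E
python3 d.py 80 12 -16 509 20 200 | sed -n 2,3p
```

```text
(80, 12, -16) 200 [ 0.4  -0.08 -0.61 -0.04 -0.69 -0.52] 0.0 0.0 pack 163.0 decoy 107.4 finger-pack 108.5
(80, 12, -16) 120 [ 0.4   0.03 -0.72 -0.06 -0.48 -0.5 ] 0.0 0.0 pack 87.9 decoy 41.5 finger-pack 32.2
(80, 12, -16) 70 [ 0.4   0.11 -0.77 -0.08 -0.34 -0.48] 0.0 0.0 pack 41.0 decoy 19.0 finger-pack 2.1
(80, 12, -17) 45 [ 0.41  0.16 -0.82 -0.06 -0.23 -0.5 ] 0.0 0.0 pack 18.6 decoy 19.1 finger-pack 2.3
(80, 13, -20) 36 [ 0.43  0.17 -0.93  0.06 -0.05 -0.63] 0.0 0.0 pack 14.3 decoy 20.2 finger-pack 2.7
(80, 14.5, -24) 28 [ 0.41  0.19 -0.87 -0.25 -0.03 -0.28] 1.2 0.8 pack 12.9 decoy 17.4 finger-pack 3.5
(80, 16, -27) 22 [ 0.36  0.2  -0.8  -0.51 -0.03  0.03] 0.1 0.1 pack 11.6 decoy 14.8 finger-pack 4.1
(80, 17, -30) 16 [ 0.21  0.21 -0.7  -0.88 -0.12  0.54] 0.0 0.0 pack 11.9 decoy 9.6 finger-pack 4.8
rotvec tool [-11.3  65.6  30.2] norm 73.1 dp tool now [ 63.2  46.2 -32.1] dp in final tool [62.2  4.9 57.2]
world unit steps in final tool axes: X [ 0.113  0.302 -0.947] Y [0.973 0.158 0.167] Z [ 0.2   -0.94  -0.276]
```

Emit:
move_arm(
  deltas=[
    {"dp":[0,0,0],"rotation":[-1,6,2.7]},
    {"dp":[0,0,0],"rotation":[-1,6,2.7]},
    {"dp":[0,0,0],"rotation":[-1,6,2.7]},
    {"dp":[0,0,0],"rotation":[-1,6,2.7]},
    {"dp":[0,0,0],"rotation":[-1,6,2.7]},
  ],
)

```text
t: 13.15
eef_pos: [0.5508, -0.0532, 0.2012]
ee_rot: [-1.903, -0.297, 2.129]
force: [0.7, 1.0, 0.2]
width: 0.0007
```

Emit:
move_arm(
  deltas=[
    {"dp":[0,0,0],"rotation":[-1,6,2.7]},
    {"dp":[0,0,0],"rotation":[-1,6,2.7]},
    {"dp":[0,0,0],"rotation":[-1,6,2.7]},
    {"dp":[0,0,0],"rotation":[-1,6,2.7]},
    {"dp":[0,0,0],"rotation":[-1,6,2.7]},
  ],
)

```text
t: 13.57
eef_pos: [0.5447, -0.0562, 0.1953]
ee_rot: [-1.824, -0.226, 1.516]
force: [-0.2, -0.7, -0.8]
width: 0.0005
```

```bash
python3 d.py 80 12 -16 509 20 180 | head -2
```

```text
t 13.57 pos [544.7 -56.2 195.3] F [-0.2 -0.7 -0.8] q [ 0.12  0.05 -0.41 -0.23 -0.83 -0.07]
rotvec tool [-2.6  2.9  2.3] norm 4.5 dp tool now [68.8 20.5 46.5] dp in final tool [67.1 15.6 50.7]
```

Emit:
move_arm(
  deltas=[
    {"dp":[24,4,17],"rotation":[-2.6,2.9,2.3]},
    {"dp":[23,5,17],"rotation":[0,0,0]},
    {"dp":[22,5,17],"rotation":[0,0,0]},
    {"dp":[0,0,0],"rotation":[0,0,0]},
  ],
)

```text
t: 13.9
eef_pos: [0.5038, 0.013, 0.1787]
ee_rot: [-1.837, -0.2, 1.458]
force: [-1.4, -0.5, -1.0]
width: 0.0002
```

```bash
python3 d.py 80 12 -16 507 20 90 | head -2
```

```text
t 13.9 pos [503.8  13.  178.7] F [-1.4 -0.5 -1. ] q [ 0.38 -0.05 -0.63 -0.07 -0.67 -0.47]
rotvec tool [-1.1  0.2  0. ] norm 1.1 dp tool now [-10.5  85.9  20.9] dp in final tool [-10.6  85.4  22.5]
```

Emit:
move_arm(
  deltas=[
    {"dp":[-3,29,7],"rotation":[-1.1,0.2,0]},
    {"dp":[-4,29,8],"rotation":[0,0,0]},
    {"dp":[-4,27,8],"rotation":[0,0,0]},
    {"dp":[0,0,0],"rotation":[0,0,0]},
  ],
)

```text
t: 14.23
eef_pos: [0.5024, 0.0199, 0.087]
ee_rot: [-1.855, -0.2, 1.459]
force: [-1.4, -0.5, -0.9]
width: 0.0005
```

```bash
python3 d.py 80 12 -17 507 20 46 | head -2
```

```text
t 14.23 pos [502.4  19.9  87. ] F [-1.4 -0.5 -0.9] q [ 0.41  0.07 -0.77 -0.07 -0.38 -0.49]
rotvec tool [-1.1  0.1 -0. ] norm 1.1 dp tool now [-7.5 40.   6.9] dp in final tool [-7.5 39.8  7.7]
```

Emit:
move_arm(
  deltas=[
    {"dp":[-4,20,4],"rotation":[-1.1,0.1,0]},
    {"dp":[-4,20,4],"rotation":[0,0,0]},
    {"dp":[0,0,0],"rotation":[0,0,0]},
  ],
)

```text
t: 14.48
eef_pos: [0.5057, 0.0178, 0.0444]
ee_rot: [-1.87, -0.197, 1.456]
force: [0.0, -0.2, -1.0]
width: 0.0006
```

```bash
python3 d.py 80 16 -27 507 20 36 | head -2
```

```text
t 14.48 pos [505.7  17.8  44.4] F [ 0.  -0.2 -1. ] q [ 0.41  0.16 -0.83 -0.06 -0.22 -0.5 ]
rotvec tool [-9.9 -2.5 -4.2] norm 11.0 dp tool now [0.7 8.6 1.6] dp in final tool [0.1 8.2 3. ]
```

Emit:
move_arm(
  deltas=[
    {"dp":[0,5,2],"rotation":[-3.3,-0.8,-1.4]},
    {"dp":[0,5,2],"rotation":[-3.3,-0.8,-1.4]},
    {"dp":[0,4,2],"rotation":[-3.3,-0.8,-1.4]},
    {"dp":[0,0,0],"rotation":[0,0,0]},
  ],
)

```text
t: 14.82
eef_pos: [0.5037, 0.0125, 0.0315]
ee_rot: [-2.011, -0.242, 1.51]
force: [1.4, 0.3, 1.0]
width: 0.0007
```

```bash
python3 d.py 80 17 -30 507 20 24 | head -2
```

```text
t 14.82 pos [503.7  12.5  31.5] F [1.4 0.3 1. ] q [ 0.39  0.17 -0.87 -0.28 -0.03 -0.23]
rotvec tool [-5.3 -1.5 -1.7] norm 5.8 dp tool now [5.7 9.5 1.3] dp in final tool [5.4 9.5 2. ]
```

Emit:
move_arm(
  deltas=[
    {"dp":[3,4,1],"rotation":[-2.6,-0.8,-0.9]},
    {"dp":[4,5,1],"rotation":[-2.6,-0.8,-0.9]},
    {"dp":[0,3,1],"rotation":[0,0,0]},
    {"dp":[0,0,0],"rotation":[0,0,0]},
  ],
)

```text
t: 15.15
eef_pos: [0.5099, 0.0154, 0.0295]
ee_rot: [-2.073, -0.256, 1.532]
force: [1.1, -0.4, 0.3]
width: 0.0005
```

```bash
python3 d.py 80 17 -30 510 21 16
```

```text
t 15.15 pos [509.9  15.4  29.5] F [ 1.1 -0.4  0.3] q [ 0.31  0.18 -0.77 -0.6  -0.07  0.16]
rotvec tool [-2.1 -0.8 -0.5] norm 2.3 dp tool now [ 2.  12.7  7.1] dp in final tool [ 2.  12.4  7.5]
world unit steps in final tool axes: X [ 0.022  0.522 -0.853] Y [0.967 0.205 0.15 ] Z [ 0.253 -0.828 -0.5  ]
```

Emit:
move_arm(
  deltas=[
    {"dp":[2,6,5],"rotation":[-2.1,-0.8,-0.5]},
    {"dp":[2,6,5],"rotation":[0,0,0]},
    {"dp":[0,0,0],"rotation":[0,0,0]},
  ],
)

```text
t: 15.4
eef_pos: [0.5095, 0.0192, 0.0218]
ee_rot: [-2.097, -0.259, 1.541]
force: [0.6, -0.9, -0.0]
width: 0.0003
```

```bash
python3 d.py 80 17 -30 518 23 15;python3 look.py l16; python3 pk.py|tail -1; python3 chk.py|head -3
```

```text
t 15.4 pos [509.5  19.2  21.8] F [ 0.6 -0.9 -0. ] q [ 0.25  0.2  -0.72 -0.78 -0.1   0.41]
rotvec tool [-0.9 -0.4 -0.1] norm 1.0 dp tool now [ 2.2 10.7 -3.4] dp in final tool [ 2.1 10.8 -3.3]
world unit steps in final tool axes: X [ 0.022  0.522 -0.853] Y [0.967 0.205 0.15 ] Z [ 0.253 -0.828 -0.5  ]
dock frame [-103.   -3.] yaw 4.2
body leadR 96.4 leadL 112.2 lowest 19.9 dec [np.float64(26.4), np.float64(20.8)]
wrist leadR 158.3 leadL 167.4 lowest 90.0 dec [np.float64(39.7), np.float64(13.0)]
finger leadR 72.2 leadL 82.4 lowest 9.5 dec [np.float64(47.5), np.float64(71.9)]
```

Emit:
move_arm(
  deltas=[
    {"dp":[0.3,7,4],"rotation":[-0.9,-0.4,-0.1]},
    {"dp":[0,0,0],"rotation":[0,0,0]},
    {"dp":[0.9,2.2,-3.2],"rotation":[0,0,0]},
    {"dp":[0.9,2.2,-3.2],"rotation":[0,0,0]},
    {"dp":[0.9,2.2,-3.2],"rotation":[0,0,0]},
  ],
)

```text
t: 15.92
eef_pos: [0.5216, 0.0217, 0.0173]
ee_rot: [-2.112, -0.259, 1.546]
force: [-4.2, 0.2, 0.5]
width: 0.0005
```

```bash
python3 d.py 80 17 -30 518 23 15|head -2;python3 look.py l17; python3 pk.py; python3 chk.py|head -3
```

```text
t 15.92 pos [521.6  21.7  17.3] F [-4.2  0.2  0.5] q [ 0.22  0.22 -0.68 -0.87 -0.12  0.52]
rotvec tool [-0.1 -0.2  0.1] norm 0.2 dp tool now [0.5 0.2 4.4] dp in final tool [0.6 0.2 4.4]
top (np.int32(306), [313.0, 245.0], (array([557.9,  31.6]), array([47.6, 71.2]), 17.0))
side (np.int32(336), [343.0, 250.0], (array([553.7,  36.4]), array([48.5, 81.3]), 16.5))
dock frame [-100.7   -2.7] yaw 5.4
body leadR 86.4 leadL 101.7 lowest 13.2 dec [np.float64(21.3), np.float64(25.7)]
wrist leadR 146.8 leadL 156.9 lowest 83.4 dec [np.float64(33.2), np.float64(12.1)]
finger leadR 61.4 leadL 73.1 lowest 4.2 dec [np.float64(49.1), np.float64(81.1)]
```

Emit:
move_arm(
  deltas=[
    {"dp":[0,-2,3.5],"rotation":[0,0,0]},
    {"dp":[8,2,0],"rotation":[0,0,0]},
    {"dp":[0.9,2.5,-3.2],"rotation":[0,0,0]},
    {"dp":[0.9,2.2,-3.2],"rotation":[0,0,0]},
    {"dp":[0.9,2.2,-3.2],"rotation":[0,0,0]},
  ],
)

```text
t: 16.43
eef_pos: [0.5267, 0.0338, 0.0161]
ee_rot: [-2.107, -0.259, 1.547]
force: [-6.5, -0.9, 4.2]
width: 0.0004
```

```bash
python3 d.py 80 17 -30 518 23 15|head -2;python3 look.py l17; python3 pk.py|tail -1; python3 chk.py|head -1
```

```text
t 16.43 pos [526.7  33.8  16.1] F [-6.5 -0.9  4.2] q [ 0.27  0.23 -0.69 -0.81 -0.08  0.42]
rotvec tool [-0.4 -0.1  0.1] norm 0.4 dp tool now [-11.   -5.8   6.4] dp in final tool [-11.   -5.8   6.4]
dock frame [-93.8  -3.5] yaw -0.8
body leadR 79.8 leadL 92.6 lowest 12.8 dec [np.float64(8.5), np.float64(38.5)]
```

Emit:
move_arm(
  deltas=[
    {"dp":[0,-2,3.5],"rotation":[0,0,0]},
    {"dp":[-6,0,0],"rotation":[1.7,-5.6,-3.4]},
    {"dp":[0,0,0],"rotation":[0,0,0]},
  ],
)

```text
t: 16.78
eef_pos: [0.5205, 0.0308, 0.0134]
ee_rot: [-2.1, -0.253, 1.608]
force: [0.8, -1.9, 0.9]
width: 0.0004
```

```bash
python3 d.py 87 14 -32 530 30 15;python3 look.py l18; python3 pk.py|tail -1; python3 chk.py|head -1
python3 - <<'E'
from s13 import *
t=evalp(87,14,-32,2,0,low=3,obs=OBS+DK,pk=[563.9,32.2,11,24,36,93]);print(t)
E
```

```text
t 16.78 pos [520.5  30.8  13.4] F [ 0.8 -1.9  0.9] q [ 0.19  0.24 -0.66 -0.89 -0.18  0.62]
rotvec tool [-1.9 -3.4  1.1] norm 4.0 dp tool now [-0.7  3.2 -9.1] dp in final tool [-1.2  3.5 -9. ]
world unit steps in final tool axes: X [-0.077  0.526 -0.847] Y [0.976 0.215 0.044] Z [ 0.205 -0.823 -0.53 ]
dock frame [-93.8  -3.5] yaw -0.8
body leadR 79.3 leadL 95.2 lowest 11.0 dec [np.float64(16.0), np.float64(29.5)]
(array([522.02711807,  25.78142176,  16.07733788]), np.float64(29.154675754449784), np.float64(7.524946421289499), np.float64(10.726027359814829), np.float64(10.77730439021694), np.float64(7.105427357601002e-15))
```

Emit:
move_arm(
  deltas=[
    {"dp":[-3,-2.4,-1.3],"rotation":[-1.9,-3.4,1.1]},
    {"dp":[0.5,2.2,-3.3],"rotation":[0,0,0]},
    {"dp":[0.5,2.2,-3.3],"rotation":[0,0,0]},
    {"dp":[0.5,2.2,-3.3],"rotation":[0,0,0]},
    {"dp":[0.5,2.2,-3.3],"rotation":[0,0,0]},
  ],
)

```text
t: 17.3
eef_pos: [0.5346, 0.0297, 0.015]
ee_rot: [-2.136, -0.217, 1.624]
force: [-6.9, -1.0, 4.9]
width: 0.0005
```

```bash
python3 d.py 87 14 -32 530 30 15|head -2;python3 look.py l18; python3 pk.py|tail -1; python3 chk.py|head -1
```

```text
t 17.3 pos [534.6  29.7  15. ] F [-6.9 -1.   4.9] q [ 0.22  0.25 -0.66 -0.89 -0.12  0.63]
rotvec tool [-0.1 -1.5 -0.3] norm 1.6 dp tool now [ 0.6 -2.4  3.9] dp in final tool [ 0.7 -2.4  3.9]
dock frame [-87.6  -3.9] yaw -3.4
body leadR 76.2 leadL 89.3 lowest 10.0 dec [np.float64(14.8), np.float64(30.8)]
```

Emit:
move_arm(
  deltas=[
    {"dp":[0,-2,3.5],"rotation":[0,0,0]},
    {"dp":[-11,-3,-1],"rotation":[0,0,0]},
    {"dp":[0.5,2.2,-3.3],"rotation":[0,0,0]},
    {"dp":[0.5,2.2,-3.3],"rotation":[0,0,0]},
    {"dp":[0.5,2.2,-3.3],"rotation":[0,0,0]},
  ],
)

```text
t: 17.82
eef_pos: [0.5418, 0.0214, 0.0149]
ee_rot: [-2.133, -0.22, 1.621]
force: [-7.4, -2.3, 4.6]
width: 0.0001
```

```bash
python3 d.py 87 14 -32 530 30 15|head -2;python3 look.py l18; python3 pk.py|tail -1; python3 chk.py|head -1
```

```text
t 17.82 pos [541.8  21.4  14.9] F [-7.4 -2.3  4.6] q [ 0.19  0.25 -0.64 -0.89 -0.14  0.65]
rotvec tool [-0.2 -1.7 -0.2] norm 1.8 dp tool now [ 9.  -4.5 10.6] dp in final tool [ 9.3 -4.5 10.3]
dock frame [-81.6  -4. ] yaw -2.6
body leadR 73.9 leadL 89.7 lowest 10.2 dec [np.float64(22.1), np.float64(23.6)]
```

Emit:
move_arm(
  deltas=[
    {"dp":[1.1,2.2,-3.2],"rotation":[0,0,0]},
    {"dp":[1.1,2.2,-3.2],"rotation":[0,0,0]},
    {"dp":[1.1,2.2,-3.2],"rotation":[0,0,0]},
  ],
)

```text
t: 18.17
eef_pos: [0.5511, 0.0255, 0.0139]
ee_rot: [-2.129, -0.22, 1.62]
force: [-5.7, -2.7, 3.8]
width: 0.0002
```

```bash
python3 d.py 87 14 -32 530 30 15|head -2;python3 look.py l19; python3 pk.py|tail -1; python3 chk.py|head -1
```

```text
t 18.17 pos [551.1  25.5  13.9] F [-5.7 -2.7  3.8] q [ 0.21  0.27 -0.63 -0.86 -0.13  0.6 ]
rotvec tool [-0.4 -1.8 -0.2] norm 1.9 dp tool now [  5.6 -10.9  17.8] dp in final tool [  6.2 -11.   17.5]
dock frame [-71.6  -2.3] yaw -4.1
body leadR 67.4 leadL 82.3 lowest 9.7 dec [np.float64(17.2), np.float64(28.6)]
```

Emit:
move_arm(
  deltas=[
    {"dp":[0,-2,3.5],"rotation":[0,0,0]},
    {"dp":[-8,-4,-1],"rotation":[0,0,0]},
    {"dp":[0.5,2.1,-3.3],"rotation":[0,0,0]},
    {"dp":[0.5,2.1,-3.3],"rotation":[0,0,0]},
    {"dp":[0.5,2.1,-3.3],"rotation":[0,0,0]},
  ],
)

```text
t: 18.68
eef_pos: [0.5583, 0.0198, 0.0164]
ee_rot: [-2.131, -0.221, 1.62]
force: [-6.6, -2.5, 4.2]
width: 0.0004
```

```bash
python3 d.py 87 14 -32 530 30 15|head -2;python3 look.py l19; python3 pk.py|tail -1; python3 chk.py|head -1
```

```text
t 18.68 pos [558.3  19.8  16.4] F [-6.6 -2.5  4.2] q [ 0.19  0.27 -0.61 -0.85 -0.15  0.6 ]
rotvec tool [-0.3 -1.8 -0.2] norm 1.9 dp tool now [ 11.  -11.5  25.6] dp in final tool [ 11.9 -11.6  25.2]
dock frame [-65.6  -1.8] yaw -1.5
body leadR 67.0 leadL 84.0 lowest 12.0 dec [np.float64(22.6), np.float64(23.1)]
```

Good: yaw −1.5°, y −1.8 mm. I'll keep pushing straight.

Emit:
move_arm(
  deltas=[
    {"dp":[0.8,2.3,-3.3],"rotation":[0,0,0]},
    {"dp":[0.8,2.3,-3.3],"rotation":[0,0,0]},
    {"dp":[0.8,2.3,-3.3],"rotation":[0,0,0]},
    {"dp":[0.8,2.3,-3.3],"rotation":[0,0,0]},
  ],
)

```text
t: 19.12
eef_pos: [0.5722, 0.024, 0.0151]
ee_rot: [-2.128, -0.22, 1.62]
force: [-6.0, -3.5, 6.4]
width: 0.0005
```

```bash
python3 d.py 87 14 -32 530 30 15|head -2;python3 look.py l20; python3 pk.py|tail -1; python3 chk.py|head -3
```

```text
t 19.12 pos [572.2  24.   15.1] F [-6.  -3.5  6.4] q [ 0.21  0.29 -0.6  -0.81 -0.14  0.55]
rotvec tool [-0.5 -1.9 -0.2] norm 1.9 dp tool now [  7.8 -20.5  36.5] dp in final tool [  9.1 -20.8  36. ]
dock frame [-52.1   1.2] yaw 2.7
body leadR 57.7 leadL 74.3 lowest 11.1 dec [np.float64(16.9), np.float64(28.9)]
wrist leadR 116.1 leadL 128.7 lowest 82.3 dec [np.float64(26.8), np.float64(16.1)]
finger leadR 24.2 leadL 57.9 lowest 2.3 dec [np.float64(74.3), np.float64(119.6)]
```

Emit:
move_arm(
  deltas=[
    {"dp":[0,-2.5,3],"rotation":[0,0,0]},
    {"dp":[7,-1,-1],"rotation":[0,0,0]},
    {"dp":[0.5,2.2,-3.3],"rotation":[0,0,0]},
    {"dp":[0.5,2.2,-3.3],"rotation":[0,0,0]},
    {"dp":[0.5,2.2,-3.3],"rotation":[0,0,0]},
  ],
)

```text
t: 19.63
eef_pos: [0.5786, 0.0334, 0.0184]
ee_rot: [-2.127, -0.221, 1.621]
force: [-7.2, -2.2, 4.5]
width: 0.0005
```

```bash
python3 d.py 87 14 -32 530 30 15|head -2;python3 look.py l21; python3 pk.py; python3 chk.py|head -1
```

```text
t 19.63 pos [578.6  33.4  18.4] F [-7.2 -2.2  4.5] q [ 0.25  0.29 -0.61 -0.74 -0.11  0.45]
rotvec tool [-0.6 -1.8 -0.2] norm 1.9 dp tool now [ -1.7 -23.1  43.1] dp in final tool [ -0.3 -23.5  42.9]
top (np.int32(302), [306.0, 223.0], (array([612.9,  47.2]), array([48.1, 71.8]), 14.7))
side (np.int32(330), [320.0, 248.0], (array([609. ,  51.6]), array([49. , 79.6]), 14.9))
dock frame [-43.7   1.5] yaw 3.1
body leadR 54.8 leadL 68.5 lowest 14.4 dec [np.float64(8.2), np.float64(39.7)]
```

Emit:
move_arm(
  deltas=[
    {"dp":[0,-1,4],"rotation":[0,0,0]},
    {"dp":[-3,3,2],"rotation":[1.4,-5.6,-3.6]},
    {"dp":[0,0,0],"rotation":[0,0,0]},
  ],
)

```text
t: 19.98
eef_pos: [0.5735, 0.0323, 0.0133]
ee_rot: [-2.123, -0.216, 1.686]
force: [2.8, -1.3, 0.4]
width: 0.0003
```

```bash
python3 d.py 94 9 -34 582 33 16; python3 chk.py|head -1; python3 look.py l22; python3 pk.py|tail -1
```

```text
t 19.98 pos [573.5  32.3  13.3] F [ 2.8 -1.3  0.4] q [ 0.18  0.3  -0.57 -0.85 -0.2   0.67]
rotvec tool [-2.3 -4.7  2.8] norm 6.0 dp tool now [ 0.3  2.2 -8.7] dp in final tool [-0.3  2.5 -8.6]
world unit steps in final tool axes: X [-0.156  0.54  -0.827] Y [ 0.979  0.195 -0.058] Z [ 0.13  -0.819 -0.559]
body leadR 52.3 leadL 69.5 lowest 9.9 dec [np.float64(16.3), np.float64(29.5)]
dock frame [-43.7   1.5] yaw 3.1
```

Emit:
move_arm(
  deltas=[
    {"dp":[0.5,2.0,-3.6],"rotation":[0,0,0]},
    {"dp":[0.5,2.0,-3.6],"rotation":[0,0,0]},
    {"dp":[0.5,2.0,-3.6],"rotation":[0,0,0]},
    {"dp":[0.5,2.0,-3.6],"rotation":[0,0,0]},
    {"dp":[0.5,2.0,-3.6],"rotation":[0,0,0]},
  ],
)

```text
t: 20.5
eef_pos: [0.5896, 0.0359, 0.0131]
ee_rot: [-2.113, -0.224, 1.665]
force: [-8.1, -3.6, 6.4]
width: 0.0002
```

```bash
python3 d.py 94 9 -34 582 33 16|head -1; python3 chk.py|head -1; python3 look.py l23; python3 pk.py|tail -1
```

```text
t 20.5 pos [589.6  35.9  13.1] F [-8.1 -3.6  6.4] q [ 0.21  0.32 -0.55 -0.79 -0.19  0.56]
body leadR 43.4 leadL 60.2 lowest 10.5 dec [np.float64(10.4), np.float64(43.0)]
dock frame [-32.7   2.9] yaw 3.1
```

Emit:
move_arm(
  deltas=[
    {"dp":[0.2,1.8,-3.7],"rotation":[0,0,0]},
    {"dp":[0.2,1.8,-3.7],"rotation":[0,0,0]},
  ],
)

```text
t: 20.77
eef_pos: [0.5948, 0.0375, 0.0125]
ee_rot: [-2.108, -0.225, 1.663]
force: [-8.2, -2.6, 5.3]
width: 0.0005
```

Emit:
move_arm(
  deltas=[
    {"dp":[0.2,1.8,-3.7],"rotation":[0,0,0]},
  ],
)

```text
t: 20.85
eef_pos: [0.597, 0.0383, 0.0121]
ee_rot: [-2.105, -0.226, 1.662]
force: [-15.0, -3.2, 11.6]
width: 0.0005
```

```bash
python3 d.py 94 9 -34 582 33 16|head -1; python3 chk.py|head -1; python3 look.py l24; python3 pk.py|tail -1
```

```text
t 20.85 pos [597.   38.3  12.1] F [-15.   -3.2  11.6] q [ 0.22  0.33 -0.54 -0.75 -0.19  0.52]
body leadR 38.0 leadL 55.0 lowest 10.4 dec [np.float64(11.5), np.float64(50.1)]
dock frame [-25.6   3.3] yaw 2.1
```

Emit:
move_arm(
  deltas=[
    {"dp":[-2,-5,1],"rotation":[0,0,0]},
    {"dp":[0,1.5,-4],"rotation":[0,0,0]},
    {"dp":[0,1.5,-4],"rotation":[0,0,0]},
  ],
)

```text
t: 21.2
eef_pos: [0.5978, 0.0365, 0.0152]
ee_rot: [-2.097, -0.228, 1.661]
force: [-24.2, -5.9, 16.2]
width: 0.0005
```

```bash
python3 d.py 94 9 -34 582 33 16|head -1; python3 look.py l25; python3 pk.py|grep -v side
```

```text
t 21.2 pos [597.8  36.5  15.2] F [-24.2  -5.9  16.2] q [ 0.22  0.32 -0.55 -0.72 -0.19  0.48]
top (np.int32(277), [303.0, 217.0], (array([631. ,  52.7]), array([48.6, 71.1]), 14.7))
dock frame [-24.9   3.3] yaw 3.1
```

Emit:
move_arm(
  deltas=[
    {"dp":[0,-2,5],"rotation":[0,0,0]},
    {"dp":[8,0,0],"rotation":[0,0,0]},
    {"dp":[0,2,-4],"rotation":[0,0,0]},
    {"dp":[0,2,-4],"rotation":[0,0,0]},
    {"dp":[0,2,-4],"rotation":[0,0,0]},
  ],
)

```text
t: 21.72
eef_pos: [0.5967, 0.0461, 0.0139]
ee_rot: [-2.082, -0.231, 1.659]
force: [-34.0, -10.4, 34.4]
width: 0.0003
```

```bash
python3 d.py 94 9 -34 582 33 16|head -1; python3 chk.py|head -1;python3 look.py l26; python3 pk.py|grep -v side
```

```text
t 21.72 pos [596.7  46.1  13.9] F [-34.  -10.4  34.4] q [ 0.25  0.32 -0.55 -0.68 -0.19  0.42]
body leadR 38.8 leadL 53.0 lowest 14.6 dec [np.float64(4.9), np.float64(56.1)]
top (np.int32(246), [302.0, 216.0], (array([632.3,  53.2]), array([47.8, 72.6]), 14.1))
dock frame [-23.5   3.5] yaw 2.5
```

Emit:
move_arm(
  deltas=[
    {"dp":[0,-2,5],"rotation":[0,0,0]},
    {"dp":[0,-2,5],"rotation":[0,0,0]},
    {"dp":[0,0,0],"rotation":[0,0,0]},
  ],
)

```text
t: 22.07
eef_pos: [0.5873, 0.0456, 0.0139]
ee_rot: [-2.085, -0.231, 1.661]
force: [-0.6, 0.5, -0.2]
width: 0.0005
```

```bash
ls; cat d.py; python3 d.py 91 12 -31 0.585 0.046 0.03
```

```text
chk.py
d.py
fit.py
h.py
kin.py
look.py
p.py
pics
pk.py
s10.py
s11.py
s12.py
s13.py
s2.py
s3.py
s4.py
s5.py
s6.py
s7.py
s8.py
s9.py
search.py
side0.npz
side1.npz
side2.npz
side_l.npz
top0.npz
top1.npz
top2.npz
top_l.npz
import sys,numpy as np
from station import arm
from scipy.spatial.transform import Rotation as Ro
from search import tool
def delta(yaw,tb,roll,p):
    st=arm.get_state();R=Ro.from_euler("xyz",st["ee_rot"]);T=tool(yaw,tb,roll)
    rv=np.degrees((R.inv()*T).as_rotvec());dw=np.array(p)-st["eef_pos"]*1000
    print("t",round(st["t"],2),"pos",(st["eef_pos"]*1000).round(1),"F",st["force"].round(1),"q",st["q"].round(2))
    print("rotvec tool",rv.round(1),"norm",np.linalg.norm(rv).round(1),"dp tool now",R.inv().apply(dw).round(1),"dp in final tool",T.inv().apply(dw).round(1))
    print("world unit steps in final tool axes: X",T.inv().apply([1,0,0]).round(3),"Y",T.inv().apply([0,1,0]).round(3),"Z",T.inv().apply([0,0,1]).round(3))
if __name__=="__main__":
    a=[float(x) for x in sys.argv[1:]];delta(*a[:3],a[3:6])
t 22.07 pos [587.3  45.6  13.9] F [-0.6  0.5 -0.2] q [ 0.25  0.31 -0.57 -0.7  -0.18  0.44]
rotvec tool [-1.7 -3.3  1.5] norm 4.0 dp tool now [   3.9 -276.3  519.7] dp in final tool [  25.9 -291.6  510.6]
world unit steps in final tool axes: X [-0.124  0.5   -0.857] Y [ 0.976  0.217 -0.015] Z [ 0.178 -0.838 -0.515]
```

Emit:
move_arm(
  deltas=[
    {"dp":[0,-3,5],"rotation":[0,0,0]},
    {"dp":[4,-20,-12],"rotation":[0,0,0]},
    {"dp":[4,-24,-16],"rotation":[0,0,0]},
    {"dp":[4,-24,-16],"rotation":[0,0,0]},
    {"dp":[4,-24,-16],"rotation":[0,0,0]},
  ],
)

```text
t: 22.48
eef_pos: [0.5884, 0.0357, 0.121]
ee_rot: [-2.075, -0.229, 1.655]
force: [0.3, 0.2, -0.3]
width: 0.0002
```

```bash
python3 d.py 80 0 0 585 0 200; cat look.py pk.py
```

```text
t 22.48 pos [588.4  35.7 121. ] F [ 0.3  0.2 -0.3] q [ 0.33  0.11 -0.63 -0.27 -0.29 -0.06]
rotvec tool [26.9 11.1 16.5] norm 33.4 dp tool now [-16.4 -77.5 -35.5] dp in final tool [-35.7 -79.   -2.8]
world unit steps in final tool axes: X [ 0.174 -0.    -0.985] Y [0.985 0.    0.174] Z [-0. -1.  0.]
import sys
from station import arm
from h import *
k=sys.argv[1]
s=arm.grab_frame("side");t=arm.grab_frame("top")
np.savez("side_l.npz",**s);np.savez("top_l.npz",**t)
a=cv2.resize(s["pixels"][170:340,260:440],(396*2//2,374));b=cv2.resize(t["pixels"][160:330,235:415],(396,374))
im=np.hstack([a,b]);im=cv2.resize(im,(800,378),interpolation=cv2.INTER_CUBIC)
cv2.imwrite(f"pics/{k}.png",im[:,:,::-1])
from h import *
import sys
def fitpack(f,zc=.0925,yaw0=None):
    # blue cap top pixels (visible part): use hsv + depth at cap height
    hsv=cv2.cvtColor(f["pixels"],cv2.COLOR_RGB2HSV);b=cv2.inRange(hsv,(100,130,60),(125,255,255))
    W=world(f);m=(b>0)&(abs(W[...,2]-.0935)<.006)
    n,l,st,c=cv2.connectedComponentsWithStats(m.astype(np.uint8))
    out=[]
    for i in range(1,n):
        if st[i,4]>40:
            r=rect(f,l==i,zc);out.append((st[i,4],c[i].round().tolist(),r))
    return out
if __name__=="__main__":
    import cv2
    for n in("top","side"):
        for o in fitpack(np.load(f"{n}_l.npz")):print(n,o)
    f=np.load("top_l.npz");o=[x for x in fitpack(f)]
    if o:
        (n,_,(c,s,a))=max(o,key=lambda x:x[0]);d=np.array(c)-[656,54.5];t=np.radians(11.6)
        print("dock frame",np.round([np.cos(t)*d[0]+np.sin(t)*d[1],-np.sin(t)*d[0]+np.cos(t)*d[1]],1),"yaw",round((a if s[0]<s[1] else a-90)-11.6,1))
```

Emit:
move_arm(
  deltas=[
    {"dp":[4,-26,-12],"rotation":[0,0,0]},
    {"dp":[4,-26,-12],"rotation":[0,0,0]},
    {"dp":[-20,-26,0],"rotation":[5,2,3]},
    {"dp":[-30,-10,0],"rotation":[5,2,3]},
    {"dp":[-35,0,0],"rotation":[5,2,3]},
  ],
)

```text
t: 22.9
eef_pos: [0.5695, -0.0614, 0.2082]
ee_rot: [-1.794, -0.117, 1.502]
force: [1.7, 0.9, -0.3]
width: 0.0007
```

Emit:
move_arm(
  deltas=[
    {"dp":[-35,0,0],"rotation":[5,2,3]},
    {"dp":[-35,0,0],"rotation":[5,2,3]},
    {"dp":[-35,0,0],"rotation":[0,0,0]},
  ],
)

```text
t: 23.15
eef_pos: [0.5614, -0.1685, 0.2051]
ee_rot: [-1.608, -0.017, 1.417]
force: [1.5, -0.3, -0.5]
width: 0.0004
```

```bash
python3 d.py 80 0 0 668 -63 120; python3 look.py home1; python3 pk.py
```

```text
t 23.15 pos [ 561.4 -168.5  205.1] F [ 1.5 -0.3 -0.5] q [ 0.04  0.21 -0.24 -0.01 -1.08 -0.18]
rotvec tool [2.1 1.2 1. ] norm 2.6 dp tool now [119.1  90.4 -85.9] dp in final tool [122.4  85.1 -86.6]
world unit steps in final tool axes: X [ 0.174 -0.    -0.985] Y [0.985 0.    0.174] Z [-0. -1.  0.]
side (np.int32(335), [312.0, 248.0], (array([627.6,  56.6]), array([48.2, 80.3]), 11.1))
```

View pics/home1.png

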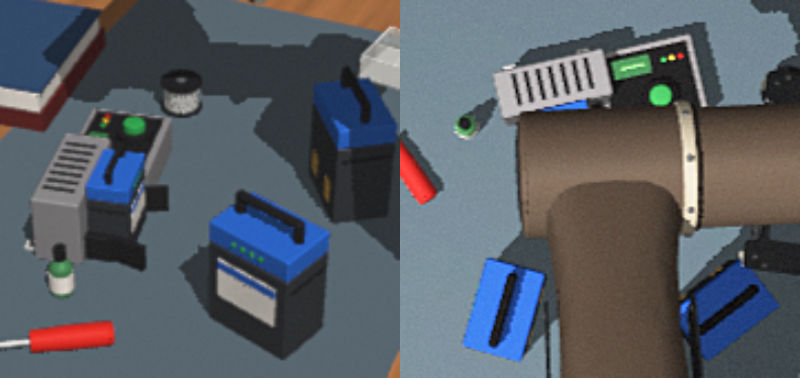

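Emit:
move_arm(
  deltas=[
    {"dp":[-40,0,0],"rotation":[0,0,0]},
    {"dp":[-40,0,0],"rotation":[0,0,0]},
    {"dp":[-40,0,0],"rotation":[0,0,0]},
    {"dp":[-40,0,0],"rotation":[0,0,0]},
    {"dp":[-40,0,0],"rotation":[0,0,0]},
  ],
)

```text
t: 23.67
eef_pos: [0.5317, -0.3675, 0.2003]
ee_rot: [-1.615, -0.022, 1.424]
force: [0.9, 1.3, -0.5]
width: 0.0003
```

```bash
python3 d.py 80 0 0 668 -63 120; python3 look.py home2; python3 pk.py; cat h.py
```

```text
t 23.67 pos [ 531.7 -367.5  200.3] F [ 0.9  1.3 -0.5] q [-0.32  0.31 -0.11 -0.03 -1.11  0.19]
rotvec tool [2.5 1.5 1.3] norm 3.2 dp tool now [319.3  91.2 -86.2] dp in final tool [323.5  80.3 -81.3]
world unit steps in final tool axes: X [ 0.174 -0.    -0.985] Y [0.985 0.    0.174] Z [-0. -1.  0.]
top (np.int32(415), [307.0, 217.0], (array([631.1,  53.1]), array([48.2, 71.4]), 11.3))
side (np.int32(335), [312.0, 248.0], (array([627.7,  56.7]), array([49.4, 81.2]), 12.8))
dock frame [-24.7   3.6] yaw -0.3
import cv2,numpy as np
def ray(f,u,v,z):
    M=f["cam_to_world"];d=M[:3,:3]@np.array([(u-f["cx"])/f["fx"],(v-f["cy"])/f["fy"],1.]);o=M[:3,3]
    return o+d*(z-o[2])/d[2]
def world(f):
    v,u=np.mgrid[0:480,0:640];Z=f["z_map"].astype(float)
    P=np.stack([(u-f["cx"])/f["fx"]*Z,(v-f["cy"])/f["fy"]*Z,Z],-1)
    return P@f["cam_to_world"][:3,:3].T+f["cam_to_world"][:3,3]
def rect(f,m,z):
    v,u=np.nonzero(m)
    P=np.array([ray(f,a,b,z)[:2] for a,b in zip(u,v)])
    (c,s,a)=cv2.minAreaRect((P*1000).astype(np.float32))
    return np.round(c,1),np.round(s,1),round(a,1)
```

View pics/home2.png

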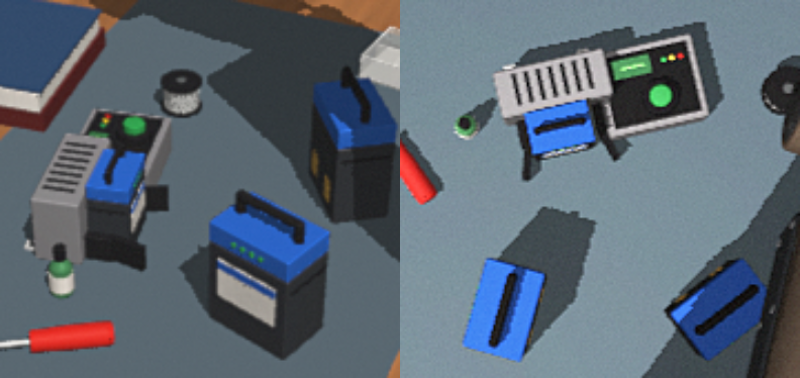

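The side view shows the pack upright in the bay. The top view, no longer blocked (crop px ~560,128), shows it square: dock (−24.7, 3.6) mm, yaw −0.3°, so it is home. Next I measure the button (crop px ~660,95).

```bash
cat > btn.py <<'E'
from h import *
for n in("top","side"):
    f=np.load(n+"_l.npz");hsv=cv2.cvtColor(f["pixels"],cv2.COLOR_RGB2HSV);W=world(f)
    m=cv2.inRange(hsv,(50,120,90),(85,255,255))
    m=((m>0)&(abs(W[...,2]-.071)<.01)).astype(np.uint8);k,l,s,c=cv2.connectedComponentsWithStats(m)
    for i in range(1,k):
        if s[i,4]>15:
            w=W[l==i];z=np.median(w[:,2]);print(n,s[i],c[i].round(1),z.round(4),ray(f,*c[i],.072).round(4),np.percentile(w[:,2],[5,95]).round(4))
E
python3 btn.py
python3 d.py 80 0 0 668 -62 130
python3 - <<'E'
from kin import *
from search import tool
from station import arm
import numpy as np
q=arm.get_state()["q"]
for y in(60,70,80,90,100):
    for z in(.13,.065):
        try:print(y,z,ik(tool(y,0,0),np.array([.668,-.062,z]),q))
        except Exception as e:print(e)
E
```

```text
top [347 198  10  10  81] [351.7 202.6] 0.0736 [ 0.6674 -0.0624  0.072 ] [0.0637 0.0781]
side [315 222  10   9  66] [319.9 226.1] 0.072 [ 0.6635 -0.0591  0.072 ] [0.0659 0.0775]
side [141 367   4  15  27] [142.6 375.7] 0.0741 [0.7462 0.5381 0.072 ] [0.067  0.0794]
side [134 407   3  15  31] [135.  414.4] 0.0745 [0.6985 0.6159 0.072 ] [0.0645 0.0798]
t 23.77 pos [ 530.5 -370.7  199.4] F [ 0.3  1.2 -0.8] q [-0.33  0.31 -0.11 -0.03 -1.11  0.19]
rotvec tool [2.4 1.2 1.2] norm 3.0 dp tool now [324.5  79.9 -85.7] dp in final tool [327.9  69.4 -81.8]
world unit steps in final tool axes: X [ 0.174 -0.    -0.985] Y [0.985 0.    0.174] Z [-0. -1.  0.]
matmul: Input operand 1 does not have enough dimensions (has 0, gufunc core with signature (n?,k),(k,m?)->(n?,m?) requires 1)
matmul: Input operand 1 does not have enough dimensions (has 0, gufunc core with signature (n?,k),(k,m?)->(n?,m?) requires 1)
matmul: Input operand 1 does not have enough dimensions (has 0, gufunc core with signature (n?,k),(k,m?)->(n?,m?) requires 1)
matmul: Input operand 1 does not have enough dimensions (has 0, gufunc core with signature (n?,k),(k,m?)->(n?,m?) requires 1)
matmul: Input operand 1 does not have enough dimensions (has 0, gufunc core with signature (n?,k),(k,m?)->(n?,m?) requires 1)
matmul: Input operand 1 does not have enough dimensions (has 0, gufunc core with signature (n?,k),(k,m?)->(n?,m?) requires 1)
matmul: Input operand 1 does not have enough dimensions (has 0, gufunc core with signature (n?,k),(k,m?)->(n?,m?) requires 1)
matmul: Input operand 1 does not have enough dimensions (has 0, gufunc core with signature (n?,k),(k,m?)->(n?,m?) requires 1)
matmul: Input operand 1 does not have enough dimensions (has 0, gufunc core with signature (n?,k),(k,m?)->(n?,m?) requires 1)
matmul: Input operand 1 does not have enough dimensions (has 0, gufunc core with signature (n?,k),(k,m?)->(n?,m?) requires 1)
```

Emit:
move_arm(
  deltas=[
    {"dp":[35,0,-9],"rotation":[2.4,1.2,1.2]},
    {"dp":[36,0,-9],"rotation":[0,0,0]},
    {"dp":[36,0,-9],"rotation":[0,0,0]},
    {"dp":[36,0,-9],"rotation":[0,0,0]},
    {"dp":[36,0,-9],"rotation":[0,0,0]},
  ],
)

```text
t: 24.18
eef_pos: [0.6054, -0.2056, 0.1987]
ee_rot: [-1.57, 0.001, 1.378]
force: [1.5, 0.7, -0.1]
width: 0.0004
```

```bash
python3 d.py 80 0 0 666.5 -62 120
```

```text
t 24.18 pos [ 605.4 -205.6  198.7] F [ 1.5  0.7 -0.1] q [-0.02  0.32 -0.11  0.   -1.14 -0.17]
rotvec tool [-0.  -1.1 -0. ] norm 1.1 dp tool now [152.7  78.6 -32.5] dp in final tool [152.1  78.7 -35.3]
world unit steps in final tool axes: X [ 0.174 -0.    -0.985] Y [0.985 0.    0.174] Z [-0. -1.  0.]
```

Emit:
move_arm(
  deltas=[
    {"dp":[38,0,-8],"rotation":[0,0,0]},
    {"dp":[38,0,-8],"rotation":[0,0,0]},
    {"dp":[38,0,-8],"rotation":[0,0,0]},
    {"dp":[38,15,-8],"rotation":[0,0,0]},
    {"dp":[5,25,-2],"rotation":[0,0,0]},
  ],
)

```text
t: 24.6
eef_pos: [0.6761, -0.0444, 0.1646]
ee_rot: [-1.583, -0.005, 1.383]
force: [0.4, -0.9, -0.5]
width: 0.0003
```

```bash
python3 d.py 79 0 0 666.5 -62 85
```

```text
t 24.6 pos [676.1 -44.4 164.6] F [ 0.4 -0.9 -0.5] q [ 0.22  0.4  -0.08  0.   -1.08 -0.41]
rotvec tool [0.7 0.3 0.3] norm 0.8 dp tool now [-19.5  79.4   7.1] dp in final tool [-19.1  79.6   6. ]
world unit steps in final tool axes: X [ 0.191 -0.    -0.982] Y [0.982 0.    0.191] Z [ 0. -1.  0.]
```

Emit:
move_arm(
  deltas=[
    {"dp":[-19,10,6],"rotation":[0.7,0.3,0.3]},
    {"dp":[0,30,0],"rotation":[0,0,0]},
    {"dp":[0,25,0],"rotation":[0,0,0]},
    {"dp":[0,0,0],"rotation":[0,0,0]},
  ],
)

```text
t: 24.93
eef_pos: [0.6661, -0.0552, 0.0929]
ee_rot: [-1.568, -0.0, 1.385]
force: [-1.7, 0.5, -0.1]
width: 0.0005
```

```bash
python3 d.py 79 0 0 666.5 -62 80; python3 look.py btn1
```

```text
t 24.93 pos [666.1 -55.2  92.9] F [-1.7  0.5 -0.1] q [ 0.21  0.45 -0.16 -0.   -0.96 -0.39]
rotvec tool [-0.1  0.4  0. ] norm 0.4 dp tool now [-6.6 12.9 -1.7] dp in final tool [-6.6 12.9 -1.7]
world unit steps in final tool axes: X [ 0.191 -0.    -0.982] Y [0.982 0.    0.191] Z [ 0. -1.  0.]
```

View pics/btn1.png

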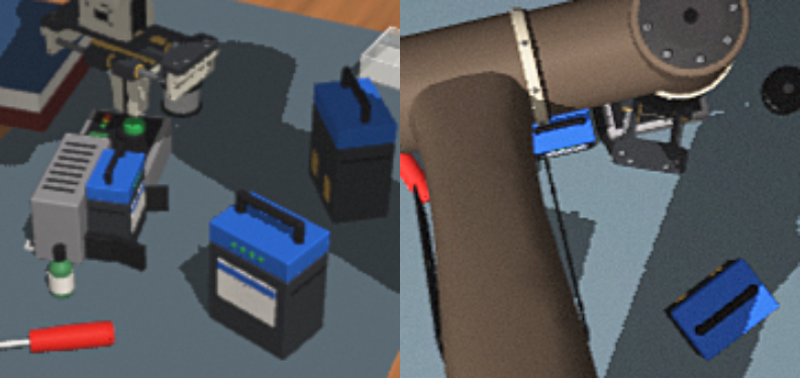

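The finger is just above the green button (side crop px ~135,115). I shift it 7 mm right, then press.

Emit:
move_arm(
  deltas=[
    {"dp":[-7,8,-1],"rotation":[0,0,0]},
    {"dp":[0,8,0],"rotation":[0,0,0]},
    {"dp":[0,0,0],"rotation":[0,0,0]},
  ],
)

```text
t: 25.28
eef_pos: [0.6713, -0.0634, 0.0855]
ee_rot: [-1.581, -0.003, 1.386]
force: [-0.6, 0.3, 0.5]
width: 0.0005
```

Emit:
move_arm(
  deltas=[
    {"dp":[0,4,0],"rotation":[0,0,0]},
    {"dp":[0,0,0],"rotation":[0,0,0]},
  ],
)

```text
t: 25.45
eef_pos: [0.6721, -0.064, 0.0828]
ee_rot: [-1.583, -0.004, 1.386]
force: [-0.5, 0.2, -0.9]
width: 0.001
```

Emit:
move_arm(
  deltas=[
    {"dp":[0,4,5],"rotation":[0.6,0,0]},
    {"dp":[0,4,0],"rotation":[0,0,0]},
    {"dp":[0,0,0],"rotation":[0,0,0]},
  ],
)

```text
t: 25.7
eef_pos: [0.6674, -0.0631, 0.0754]
ee_rot: [-1.574, -0.004, 1.385]
force: [0.0, 0.1, -0.6]
width: 0.0005
```

Emit:
move_arm(
  deltas=[
    {"dp":[0,4,0],"rotation":[0,0,0]},
    {"dp":[0,0,0],"rotation":[0,0,0]},
  ],
)

```text
t: 25.87
eef_pos: [0.6677, -0.063, 0.0713]
ee_rot: [-1.574, -0.004, 1.386]
force: [-1.1, 0.1, 1.5]
width: 0.0009
```

Emit:
move_arm(
  deltas=[
    {"dp":[0,4,0],"rotation":[0,0,0]},
    {"dp":[0,0,0],"rotation":[0,0,0]},
  ],
)

```text
t: 26.03
eef_pos: [0.6681, -0.063, 0.0675]
ee_rot: [-1.575, -0.004, 1.386]
force: [-1.5, 1.4, 4.1]
width: 0.0006
```

Emit:
move_arm(
  deltas=[
    {"dp":[0,3,0],"rotation":[0,0,0]},
    {"dp":[0,0,0],"rotation":[0,0,0]},
  ],
)

```text
t: 26.2
eef_pos: [0.6686, -0.0631, 0.0673]
ee_rot: [-1.576, -0.003, 1.387]
force: [-1.7, -0.2, 4.7]
width: 0.0001
```

Emit:
move_arm(
  deltas=[
    {"dp":[0,6,0],"rotation":[0,0,0]},
    {"dp":[0,5,0],"rotation":[0,0,0]},
  ],
)

```text
t: 26.37
eef_pos: [0.6692, -0.0631, 0.0659]
ee_rot: [-1.58, -0.002, 1.391]
force: [-20.7, 6.6, 45.8]
width: 0.0002
```

The button is at its end stop: the force jumped to 46 N. I let go.

Emit:
move_arm(
  deltas=[
    {"dp":[0,-15,0],"rotation":[0,0,0]},
    {"dp":[0,-30,0],"rotation":[0,0,0]},
    {"dp":[0,-30,0],"rotation":[0,0,0]},
    {"dp":[0,-30,0],"rotation":[0,0,0]},
    {"dp":[-30,-10,0],"rotation":[0,0,0]},
  ],
)

```text
t: 26.78
eef_pos: [0.6617, -0.0892, 0.1852]
ee_rot: [-1.577, -0.001, 1.395]
force: [0.8, -0.2, 0.9]
width: 0.0004
```

Emit:
move_arm(
  deltas=[
    {"dp":[-40,0,8],"rotation":[0,0,0]},
    {"dp":[-40,0,8],"rotation":[0,0,0]},
    {"dp":[-40,0,8],"rotation":[0,0,0]},
    {"dp":[-40,0,8],"rotation":[0,0,0]},
    {"dp":[-40,0,8],"rotation":[0,0,0]},
  ],
)

```text
t: 27.2
eef_pos: [0.5899, -0.2813, 0.1895]
ee_rot: [-1.588, -0.003, 1.405]
force: [0.4, -0.6, -0.5]
width: 0.0005
```

Emit:
move_arm(
  deltas=[
    {"dp":[-40,0,8],"rotation":[0,0,0]},
    {"dp":[-40,0,8],"rotation":[0,0,0]},
    {"dp":[0,0,0],"rotation":[0,0,0]},
  ],
)

```text
t: 27.45
eef_pos: [0.5564, -0.3644, 0.1886]
ee_rot: [-1.587, -0.003, 1.401]
force: [1.2, 0.7, 0.1]
width: 0.0004
```

```bash
python3 look.py end; python3 pk.py; python3 btn.py
```

```text
top (np.int32(437), [307.0, 217.0], (array([631.5,  53.1]), array([48.8, 71.4]), 11.7))
side (np.int32(324), [312.0, 247.0], (array([627.3,  56.5]), array([48.9, 80.3]), 11.1))
dock frame [-24.3   3.6] yaw 0.1
top [347 198  10  10  84] [351.6 202.6] 0.0739 [ 0.6673 -0.0622  0.072 ] [0.066  0.0792]
side [315 222  10   9  66] [320. 226.] 0.0727 [ 0.6635 -0.0595  0.072 ] [0.065  0.0766]
side [141 367   4  15  26] [142.6 375.3] 0.0752 [0.7469 0.5372 0.072 ] [0.0671 0.0794]
side [134 407   3  15  33] [135.1 414.6] 0.0728 [0.6981 0.6162 0.072 ] [0.0646 0.0791]
```

View pics/end.png

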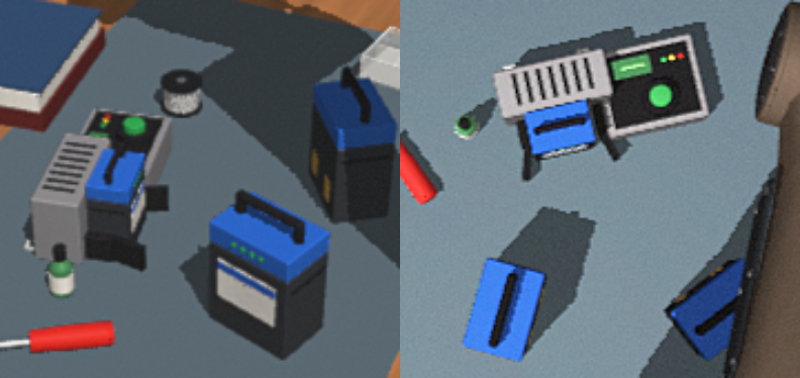

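The pack is home and upright (top crop px ~560,128), and the button is up again (~660,95). The bystanders and other packs in the crops look unmoved.

```bash
python3 -c "
from station import arm
print(arm.get_state()['force'].round(1));print(arm.job_done())"
```

```text
[ 0.2  0.3 -0.1]
the job is handed in; nothing more can be done
None
```

I slid the smallest pack along the bench into the bay with the shut fingertips low on it, until it stopped hard against the stop. Then I pressed the green start button to its end stop, let go, moved the arm clear and handed the job in at about 27.5 s of 67 s.

**Last checks:**
- **Pack:** the clear top view puts it at dock (−24.3, +3.6) mm, 0.1° off square and upright. It stands to one side of the bay, but inside the ±6 mm limit.
- **Button:** the force rose to about 46 N at the bottom. Afterwards the button top was back at its earlier height of about 74 mm, and the force on the tool was about 0 N.
- **Bystanders:** the flux bottle, screwdriver and spool, and the two other packs, look unmoved in the final picture. The tray is only partly in that picture; the board and multimeter I did not check again.

**Disagreement:** the side view alone gave a different pack position, about 4 mm off in x and 3 mm off in y. That would be about −27.5 mm in x, still inside the limit, but about +8 mm in y, outside ±6 mm. I did not use it, because it measured the cap as 80 mm wide instead of 72 mm, and the bay leaves the pack only 4 mm of play each side.

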